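# Free the stuck lens samples and load the light tester

## Task

The lens samples are stuck flush in the conditioning magazine: swing the light tester's hood right back onto its stop, push every sample out from behind through the hole in the magazine's back with the push rod (do not claw them out from the front), and slide each one upright and fully home into a slot of the tester, any slot, one per slot. Then close the hood over them and leave the push rod lying on its rubber mat. Lower the hood gently onto its stop both ways, never let it fall, and leave the bottle, the safety glasses and the dial gauge alone.

Things in the scene. Friction and masses are not known exactly. Their poses are not given: they have to be found in the camera images.
- tester: light tester, a flat pale green instrument fixed to the bench; its deck is 55 mm above the bench, own x -145 to 60 mm, y -113 to 113 mm. Origin: on the bench, amid the slots. Four slots run along its own x at own y = -54, -18, 18, 54 mm, cut down into the deck: 78.4 mm long, 12.4 wide, 32 deep, 3 mm chamfered mouths. A seated sample has its length along x and stands 28 mm above the deck.
- slot_a (a point): middle of the floor of the slot at own y = -54 mm (farthest from the hinge), 23 mm above the bench, 32 mm below the deck; axes as the tester's
- slot_b (a point): the same for the slot at own y = -18 mm
- slot_c (a point): the same for the slot at own y = +18 mm
- slot_d (a point): the same for the slot at own y = +54 mm (nearest the hinge)
- hood (a joint): the tester's dark hood, a hollow cover 94 (x) by 162 (y) by 38 mm high, about 0.35 kg, over the slots; hinged along the tester's x at own y = +92 mm, deck height. 0 = closed on the deck (at the start), grows as the free edge rises and swings over to +y, 1.85 rad = laid back on its stop. Nearly free hinge; balanced at about 1.3 rad: beyond it falls open, below it falls shut.
- hood_bar (a point): middle of the hood's handle, a round steel bar 10 mm thick, 80 mm long along the tester's x, on two posts 40 mm off the hood's free edge (70 mm clear between the posts). Closed it is at tester y = -110 mm, 91 mm above the bench. It lies 205 mm from the hinge axis; it can be pinched from above and let turn between the fingers through the whole swing.
- hood_hinge (a point): a point on the hood's hinge axis, at its middle; turns with the hood, own x is the axis
- magazine: aluminium box fixed to the bench, 202 mm along x, roof 88 mm up. Origin: on the bench amid its slots. Five slots at own x = -76, -38, 0, 38, 76 mm, 12.5 mm wide, 62 high, floor 20 mm up, along own y; open in front (y = +40), 20 mm high ledge before them to y = +105; 7 mm viewing slits in the roof. Back wall y -44 to -39: behind each slot a 22 mm square hole, its centre 50 mm up.
- rod_grip (a point): push rod: wooden handle 26 mm square, 110 mm long along own x, the point is its centre; from its +x end a steel shaft 12 mm thick sticks out 58 mm on the axis. About 140 g. Lies on the mat. The handle does not fit the holes: when it meets the magazine's back the sample stands 50 mm out of the mouth, 26 mm still in its slot. A leaf spring grips each sample: roughly 5 to 18 N move it.
- rod_tip (a point): the end of the rod's steel shaft, 113 mm from the middle of the handle along own +x
- mat: black rubber mat, fixed, 300 mm (x) by 170 mm (y), 3 mm thick, behind the magazine; origin at the centre of its underside
- cleaner: white lens-cleaner bottle, 42 mm across, 115 mm high, origin at its underside: leave alone
- glasses: blue safety glasses standing on the bench, 140 mm wide, origin under the brow: leave alone
- gauge: round steel dial gauge lying on the bench, 52 mm across: leave alone
- frame1_c (a point): lens sample: grey plastic frame round a clear pane, a slab 76 mm long (own y), 60 high (z), 10 thick (x), 70 g; the point is its centre. Starts upright in one of the magazine's slots, 1 mm from the back wall, its front edge 2 mm inside the mouth. May be absent. All are alike.
- frame2_c (a point): lens sample: grey plastic frame round a clear pane, a slab 76 mm long (own y), 60 high (z), 10 thick (x), 70 g; the point is its centre. Starts upright in one of the magazine's slots, 1 mm from the back wall, its front edge 2 mm inside the mouth. May be absent. All are alike.
- frame3_c (a point): lens sample: grey plastic frame round a clear pane, a slab 76 mm long (own y), 60 high (z), 10 thick (x), 70 g; the point is its centre. Starts upright in one of the magazine's slots, 1 mm from the back wall, its front edge 2 mm inside the mouth. May be absent. All are alike.
- frame4_c (a point): lens sample: grey plastic frame round a clear pane, a slab 76 mm long (own y), 60 high (z), 10 thick (x), 70 g; the point is its centre. Starts upright in one of the magazine's slots, 1 mm from the back wall, its front edge 2 mm inside the mouth. May be absent. All are alike.
- frame5_c (a point): lens sample: grey plastic frame round a clear pane, a slab 76 mm long (own y), 60 high (z), 10 thick (x), 70 g; the point is its centre. Starts upright in one of the magazine's slots, 1 mm from the back wall, its front edge 2 mm inside the mouth. May be absent. All are alike.
There are look-alikes about, which are no part of the job. Leave any white look-alike of the part that bears rod_grip alone.

How it is judged:
By the outcome, as a careful person would: the job done as asked, in the order asked, and still so for the second after the job is handed in, with the robot touching nothing.
Of frame1, frame2, frame3, frame4, frame5 only 3 to 4 are there at a start; the rules pass over those that are not, and their reading is None.
At some moment in a run one of rod may be knocked a few centimetres aside while the robot is not near it.
It also fails if it takes over 210 s, if anything falls off the work surface, if the arm or the gripper's body presses on something with over 40 N, if the wrist force passes 120 N, or if a joint passes its speed limit or range.

## Robot

A 6-joint arm with a two-finger parallel gripper is mounted at the origin on the work surface. World frame = base frame: x ahead of the robot, y to its left, z up, the work surface at z = 0. Lengths are in m, angles in rad, forces in N, time in s.
With the tool pointing down it reaches from about 0.375 to 0.9 m from the base axis. Payload 3.1 kg.
Tool frame: the origin (TCP) lies midway between the tips of the shut fingers; the grasp point (between the pads) lies 19 mm behind it (manip.hold_point_z is the distance from the TCP to the grasp point, in m); x points along the fingers, y is the direction in which the jaws open and shut, and the axes are right-handed (so a half turn about x gives the same grasp; the last joint's range is limited). The gripper opens to 85 mm and grips with 20 to 120 N. Pads are 22 mm wide; open, the fingers measure 114 mm over their backs; the gripper's body (76 mm by 85 mm) begins 54 mm behind the grasp point. The pads swing forward as they close: fully open they stand 13 mm farther back than shut.
Start: joints at [-1.413, 0.527, 1.433, -0, 1.181, -0.178], TCP at [0.207, -0.59, 0.231] pointing down, gripper open.
Joint ranges: [-3.08, 3.08], [-0.75, 2.2], [0.22, 2.44], [-1.43, 4.57], [0, 2.65], [-2.85, 2.85]. Speed limits (rad/s): [2.79, 2.79, 3.14, 3.14, 3.14, 3.14].

## Interface

Orientations are given as a unit quaternion [x, y, z, w].
In Python, from station import manip, snapshot gives the robot as it stands.
- The arm moves only by the shell command python3 -m crank 'ROWS' [FORCE]. ROWS is JSON, a list of rows, each a list of 5 numbers: the finger opening in m, from 0 to 0.0854, then the shift along the tool's x, y, z in m, then the turn about the tool's x in rad. In form: [[grip, tx, ty, tz, yaw], ...]. A call has 1 to 5 rows; each row shifts and turns the commanded pose from where the row before left it, along the tool's axes as they then stand; what a row does not reach is not made up. A row lasts 1/10 s, in which the tool goes at most 50 mm and 8.59 degrees, less where a joint would pass 70% of its speed; a pose out of reach is approached as far as the arm can. A call is refused whole if a number of a shift passes 0.05 or a number of a turn 0.15, either way. A call with a gripper value outside its range is refused whole. The fingers move at their own pace and stop on an object; FORCE is the grip in N (left out, the last holds). Time passes only in rows, so rows that do not move let the fingers close. It gives the time, the measured TCP pose, the force and the opening at its end, in the units of the state.
- manip.sense(): the state, without advancing time (a new reading comes with each control period).
- snapshot(name): name is "scene" or "side" or "wrist"; returns a dict with "image" (480x640x3 uint8, blue, green, red), "range_z" (480x640 float32, m along the optical axis (not along the pixel's ray), 0 where there is no reading), "vertical_fov" (degrees; the focal length in pixels is half the picture's height over the tangent of half this angle, whatever the lens; pixels are square), "cx", "cy" (the principal point, pixels), "extrinsics" (4x4, takes a point from world to camera coordinates); the wrist camera has in their place "T_tool_cam" (4x4, takes a point from camera to tool coordinates, whose origin is the TCP and whose axes are the tool frame's). Camera axes: x right, y up, looking along -z (the intrinsics and any distortion apply to the point x, -y, -z); pixel columns grow to the right and rows downward; lengths in m; the calibration is good to about 2 mm. A picture is of the moment at which its call begins: read the wrist's pose just before it.
- manip.sign_off(): hands the job in, once; it reports no verdict.
The state is a dict: "t": time; "q": joint angles; "qd": joint speeds; "tau": joint torques, N m; "tcp_pos": TCP position; "tool_rot": TCP orientation; "force": force on the tool from outside, world axes, zero at the start; "ft_torque": the same for the moment, N m; "finger_gap": opening from 0.0 (shut) to 1.0 (fully open).
Only numpy, scipy, OpenCV 4.12 (cv2) and the standard library are available. Lean on these libraries where they do the work, as an engineer would, in place of code of your own. Each camera call takes 0.05 s, during which the arm holds its last target.

## Working session

There is one attempt and no reset: what is moved stays moved. The work goes in short steps, Python scripts to look and compute and a shell command to move; the robot and the scene stay as the last step left them, time stands still between calls to the robot, and variables do not carry over. Pictures are saved under pics/ and viewed, and the job is handed in when it is done.

```bash
ls -la; mkdir -p pics; cat > h.py <<'E'
import numpy as np, cv2, sys
from station import manip, snapshot
from scipy.spatial.transform import Rotation as R
def snap(name,fn=None):
    s=manip.sense(); d=snapshot(name)
    if fn: cv2.imwrite('pics/'+fn,d['image'])
    h=d['image'].shape[0]; f=h/2/np.tan(np.radians(d['vertical_fov'])/2)
    if name=='wrist':
        T=np.eye(4);T[:3,:3]=R.from_quat(s['tool_rot']).as_matrix();T[:3,3]=s['tcp_pos']
        W=T@np.array(d['T_tool_cam'])
    else: W=np.linalg.inv(np.array(d['extrinsics']))
    d['f']=f; d['W']=W; np.savez('last_%s.npz'%name,**{k:np.array(v) for k,v in d.items()})
    return d
def ray(d,u,v):
    c=np.array([(u-d['cx'])/d['f'],-(v-d['cy'])/d['f'],-1.0])
    W=d['W']; return W[:3,3],W[:3,:3]@c
def onplane(d,u,v,z):
    o,r=ray(d,u,v); return o+r*(z-o[2])/r[2]
def pt(d,u,v):
    o,r=ray(d,u,v); return o+r*float(d['range_z'][int(v),int(u)])
def cloud(d):
    v,u=np.mgrid[0:480,0:640]; z=d['range_z']
    c=np.stack([(u-d['cx'])/d['f'],-(v-d['cy'])/d['f'],-np.ones_like(z)],-1)*z[...,None]
    return c@d['W'][:3,:3].T+d['W'][:3,3]
def proj(d,p):
    q=np.linalg.inv(d['W'])@np.append(p,1); return d['cx']+d['f']*q[0]/-q[2], d['cy']-d['f']*q[1]/-q[2]
def load(name):
    return {k:v for k,v in np.load('last_%s.npz'%name).items()}
def st():
    s=manip.sense(); Rm=R.from_quat(s['tool_rot']).as_matrix()
    print('t %.2f tcp %s F %s gap %.3f'%(s['t'],np.round(s['tcp_pos'],4),np.round(s['force'],1),s['finger_gap']))
    print('toolx',np.round(Rm[:,0],3),'tooly',np.round(Rm[:,1],3),'toolz',np.round(Rm[:,2],3),'q',np.round(s['q'],2))
E
python3 - <<'E'
from h import *
st(); print([x for x in dir(manip) if x[0]!='_'], manip.hold_point_z)
for n in ['scene','side','wrist']:
    d=snap(n,n+'0.png'); print(n,d['f'],d['cx'],d['cy'],[k for k in d.keys()]); print(np.round(d['W'],3))
E
```

```text
total 12
drwxr-xr-x  3 agent agent 4096 Dec  6 20:23 .
drwxr-xr-x 23 root  root  4096 Dec  6 20:23 ..
drwxr-xr-x  2 agent agent 4096 Dec  6 20:23 pics
t 0.00 tcp [ 0.2065 -0.5891  0.2303] F [-0.1 -1.   0.2] gap 1.000
toolx [-0.     0.002 -1.   ] tooly [ 0.33  -0.944 -0.002] toolz [-0.944 -0.33  -0.   ] q [-1.41  0.53  1.43  0.    1.18 -0.18]
['PlanningError', 'hold_point_z', 'sense', 'sign_off'] 0.0187
scene 593.8171590285186 305.58432763509154 235.34926198985096 ['image', 'range_z', 'vertical_fov', 'cx', 'cy', 'extrinsics', 'f', 'W']
[[ 0.48  -0.665  0.572  1.22 ]
 [ 0.877  0.371 -0.304 -0.451]
 [-0.01   0.648  0.762  1.076]
 [ 0.     0.     0.     1.   ]]
side 488.3307563182708 322.6952656738246 245.75564229832136 ['image', 'range_z', 'vertical_fov', 'cx', 'cy', 'extrinsics', 'f', 'W']
[[ 0.919  0.189 -0.346  0.138]
 [-0.394  0.464 -0.793 -0.813]
 [ 0.011  0.866  0.501  0.578]
 [ 0.     0.     0.     1.   ]]
wrist 342.3551765127345 320.2184348992465 242.7869623414184 ['image', 'range_z', 'vertical_fov', 'cx', 'cy', 'T_tool_cam', 'f', 'W']
[[ 0.331  0.904  0.27   0.276]
 [-0.944  0.318  0.094 -0.566]
 [-0.001 -0.286  0.958  0.373]
 [ 0.     0.     0.     1.   ]]
```

View pics/scene0.png

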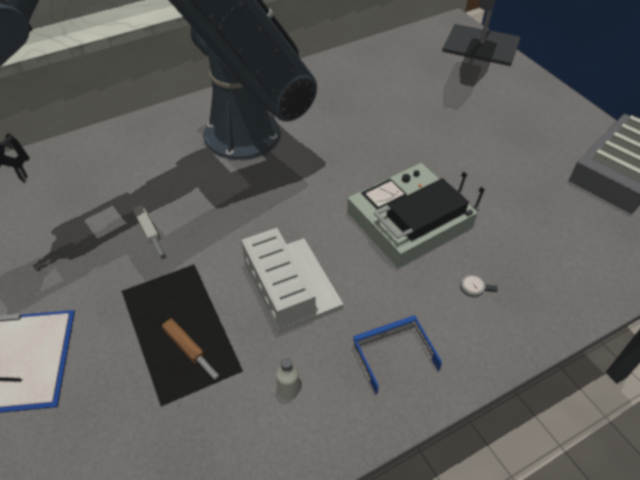

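View pics/side0.png

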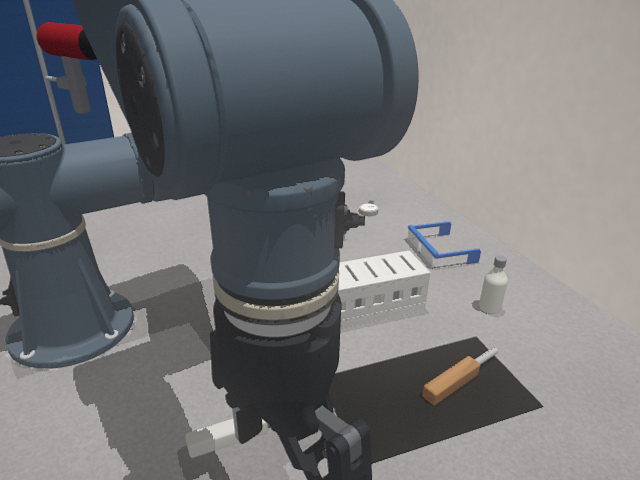

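View pics/wrist0.png

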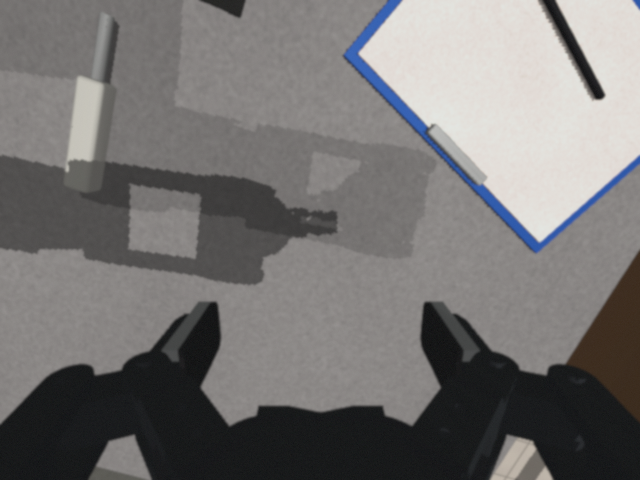

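```bash
python3 - <<'E'
from h import *
d=load('scene'); im=d['image']
def crop(x0,y0,x1,y1,s,fn): cv2.imwrite('pics/'+fn,cv2.resize(im[y0:y1,x0:x1],None,fx=s,fy=s,interpolation=cv2.INTER_CUBIC))
crop(225,215,355,345,6,'mag.png'); crop(335,150,495,270,5,'tester.png'); crop(110,190,260,410,2.7,'rod.png')
P=cloud(d)
for n,(u,v) in dict(table=(330,400),magroof=(262,236),hood=(430,205),deck=(400,255),rodh=(183,338),rodt=(208,366),bar=(393,230),white=(148,225)).items(): print(n,np.round(P[v,u],4))
E
```

```text
table [ 0.7996 -0.1802  0.    ]
magroof [ 0.4294 -0.1394  0.0832]
hood [0.5413 0.2291 0.0951]
deck [0.5991 0.1139 0.0476]
rodh [ 0.5498 -0.3804  0.0257]
rodt [ 0.6314 -0.36    0.0232]
bar [0.5659 0.1114 0.0998]
white [ 0.2249 -0.3425  0.0293]
```

```bash
sleep 0.1
```

```text
(no output)
```

View pics/mag.png

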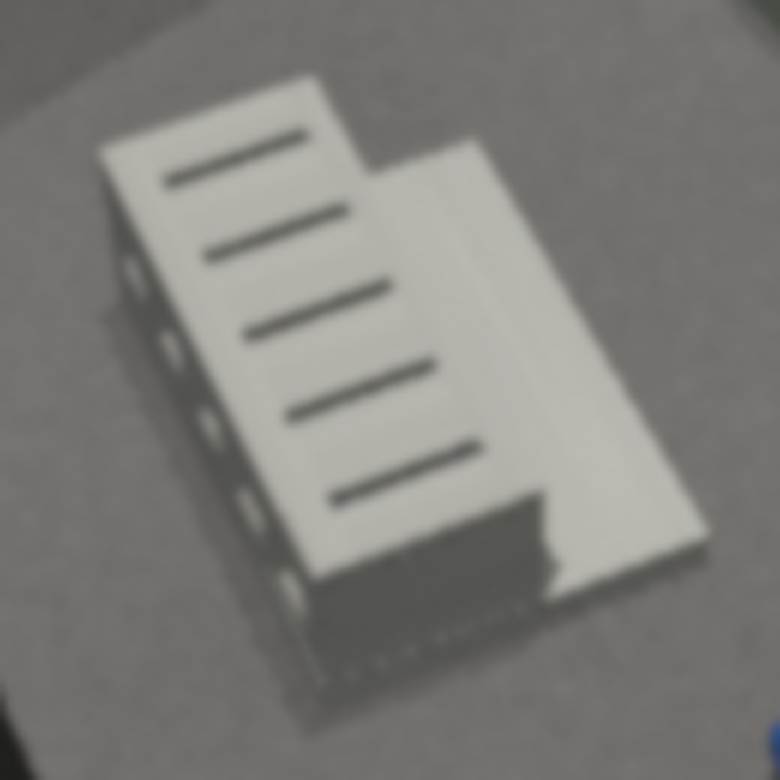

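View pics/tester.png

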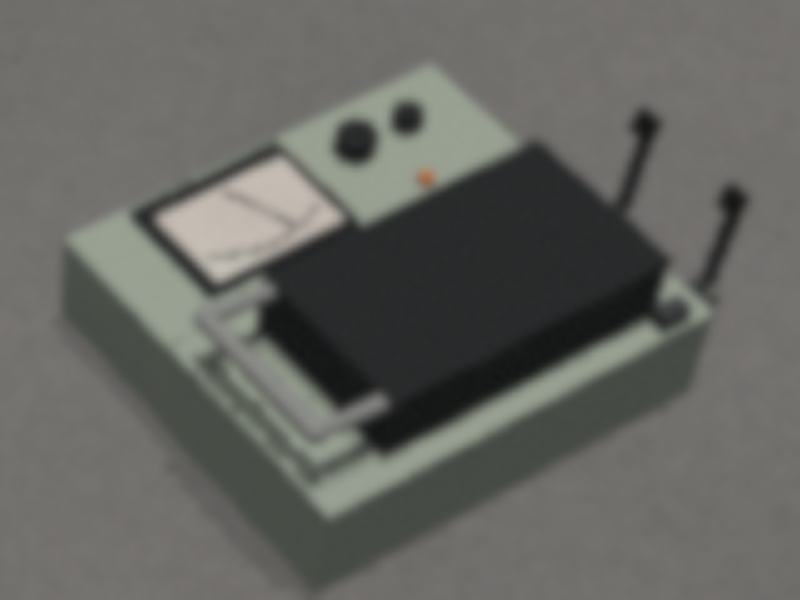

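View pics/rod.png

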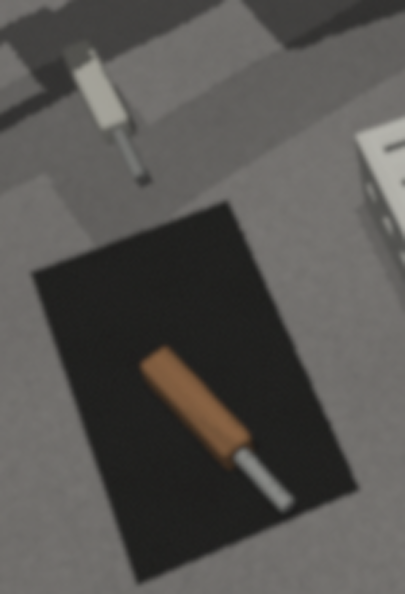

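```bash
cat >> h.py <<'E'
def fit2(own,wor):
    own=np.array(own,float);wor=np.array(wor,float)[:,:2]; a=own.mean(0);b=wor.mean(0)
    H=(own-a).T@(wor-b); th=np.arctan2(H[0,1]-H[1,0],H[0,0]+H[1,1])
    Rm=np.array([[np.cos(th),-np.sin(th)],[np.sin(th),np.cos(th)]]); t=b-Rm@a
    return th,t,wor-(own@Rm.T+t)
E
python3 - <<'E'
from h import *
d=load('scene')
for nm,z,own,px in [('tester',.055,[(-.145,-.113),(.06,-.113),(.06,.113),(-.145,.113)],[(348,198.6),(400.6,253.6),(477.4,212),(421.4,163)]),
 ('mag',.088,[(-.101,-.044),(-.101,.04),(.101,.04),(.101,-.044)],[(242,240.3),(278,228),(315.8,296.7),(278,311.3)]),
 ('mat',.003,[(-.15,-.085),(-.15,.085),(.15,.085),(.15,-.085)],[(122.5,290.7),(194.5,265),(242,371),(161,405)])]:
    w=[onplane(d,u,v,z) for u,v in px]; th,t,r=fit2(own,w); print(nm,np.degrees(th),t,'\n',np.round(r*1000,1))
E
```

```text
tester 4.042133840805747 [0.53582978 0.22220325] 
 [[ 2.5  0.3]
 [-2.7 -0.5]
 [-2.3  0.4]
 [ 2.5 -0.1]]
mag -4.402727832258784 [ 0.52672717 -0.14783373] 
 [[ 0.4 -0.3]
 [ 0.5  0.3]
 [-0.7 -0.8]
 [-0.2  0.8]]
mat -3.277248601877955 [ 0.5107386  -0.37791019] 
 [[ 1.9  1.6]
 [ 2.8 -2.3]
 [-2.2 -1.6]
 [-2.5  2.4]]
```

```bash
cat >> h.py <<'E'
def go(x,y,z,ang):
    """total tool-frame delta; turn first, then shift"""
    s=manip.sense(); Rm=R.from_quat(s['tool_rot']).as_matrix(); p=np.array(s['tcp_pos'])
    a=np.degrees(np.arctan2(Rm[1,1],Rm[0,1])); da=(ang-a+180)%360-180
    yb=np.array([np.cos(np.radians(ang)),np.sin(np.radians(ang)),0]); zb=np.array([yb[1],-yb[0],0])
    dd=np.array([x,y,z])-p
    print('now ang %.2f; yaw rows total %.4f rad; after turn: tx %.4f ty %.4f tz %.4f; before turn: ty %.4f tz %.4f'%(a,-np.radians(da),-dd[2],dd@yb,dd@zb,dd@Rm[:,1],dd@Rm[:,2]))
E
python3 -c "
from h import *
go(.53,.18,.30,-86)"
```

```text
now ang -70.70; yaw rows total 0.2670 rad; after turn: tx -0.0695 ty -0.7449 tz -0.3764; before turn: ty -0.6193 tz -0.5596
```

```bash
python3 -m crank '[[0.04,-0.035,0,0,0.134],[0.04,-0.035,0,0,0.133],[0.04,0,-0.045,-0.02,0],[0.04,0,-0.045,-0.02,0],[0.04,0,-0.045,-0.02,0]]'
python3 -m crank '[[0.04,0,-0.045,-0.02,0],[0.04,0,-0.045,-0.022,0],[0.04,0,-0.045,-0.022,0],[0.04,0,-0.045,-0.022,0],[0.04,0,-0.045,-0.022,0]]'
python3 -m crank '[[0.04,0,-0.045,-0.02,0],[0.04,0,-0.045,-0.022,0],[0.04,0,-0.045,-0.022,0],[0.04,0,-0.045,-0.022,0],[0.04,0,-0.045,-0.022,0]]'
python3 -c "
from h import *
st();go(.53,.18,.30,-86)"
```

```text
t: 0.65
tcp_pos: [0.2572, -0.4494, 0.3012]
tool_rot: [0.707, 0.024, -0.707, 0.024]
force: [0.9, -0.5, 1.2]
finger_gap: 0.468
t: 1.15
tcp_pos: [0.3491, -0.2174, 0.3013]
tool_rot: [0.707, 0.024, -0.707, 0.024]
force: [0.9, -0.6, 0.3]
finger_gap: 0.47
t: 1.65
tcp_pos: [0.4411, 0.0144, 0.3014]
tool_rot: [0.707, 0.025, -0.707, 0.025]
force: [1.5, -1.6, 0.2]
finger_gap: 0.466
t 1.65 tcp [0.4411 0.0144 0.3014] F [ 1.5 -1.6  0.2] gap 0.466
toolx [ 0. -0. -1.] tooly [ 0.07  -0.998  0.   ] toolz [-0.998 -0.07  -0.   ] q [-0.22  0.18  1.78 -0.    1.18  1.28]
now ang -86.00; yaw rows total 0.0001 rad; after turn: tx 0.0014 ty -0.1590 tz -0.1003; before turn: ty -0.1590 tz -0.1003
```

```bash
python3 -m crank '[[0.04,0,-0.04,-0.025,0],[0.04,0,-0.04,-0.025,0],[0.04,0,-0.04,-0.025,0],[0.04,0,-0.039,-0.025,0],[0.04,0,0,0,0]]'
python3 -c "
from h import *
st();d=snap('wrist','w1.png');snap('scene','s1.png')"
```

```text
t: 2.15
tcp_pos: [0.5316, 0.1825, 0.3008]
tool_rot: [0.707, 0.027, -0.706, 0.026]
force: [-0.6, 0.3, -0.8]
finger_gap: 0.469
t 2.15 tcp [0.5316 0.1825 0.3008] F [-0.6  0.3 -0.8] gap 0.469
toolx [ 0.002  0.002 -1.   ] tooly [ 0.075 -0.997 -0.002] toolz [-0.997 -0.075 -0.002] q [0.13 0.37 1.51 0.   1.27 1.63]
```

View pics/w1.png

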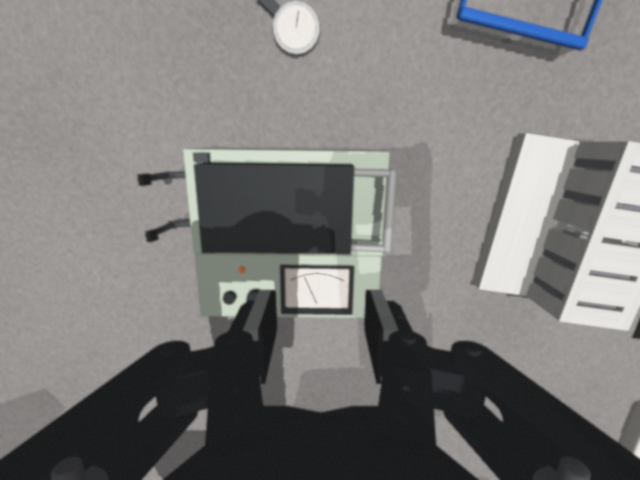

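```bash
python3 -c "
from h import *
d=snap('wrist','w2.png');st()
im=d['image'];cv2.imwrite('pics/w2c.png',cv2.resize(im[130:330,170:410],None,fx=3.3,fy=3,interpolation=cv2.INTER_CUBIC)[:600,:792])
P=cloud(d)
for u,v in [(391,190),(391,210),(389,235),(270,200),(340,255),(185,300)]: print(u,v,np.round(P[v,u],4))
"
```

```text
t 2.30 tcp [0.5286 0.1777 0.3006] F [-1.2 -0.4 -0.3] gap 0.469
toolx [-0.002 -0.001 -1.   ] tooly [ 0.07  -0.998  0.001] toolz [-0.998 -0.07   0.002] q [ 0.12  0.36  1.52 -0.    1.27  1.62]
391 190 [0.5472 0.0877 0.0011]
391 210 [5.211e-01 8.400e-02 1.000e-04]
389 235 [ 0.4868  0.082  -0.001 ]
270 200 [0.5395 0.2305 0.0931]
340 255 [0.4725 0.1501 0.0551]
185 300 [ 0.37    0.3597 -0.0016]
```

View pics/w2c.png

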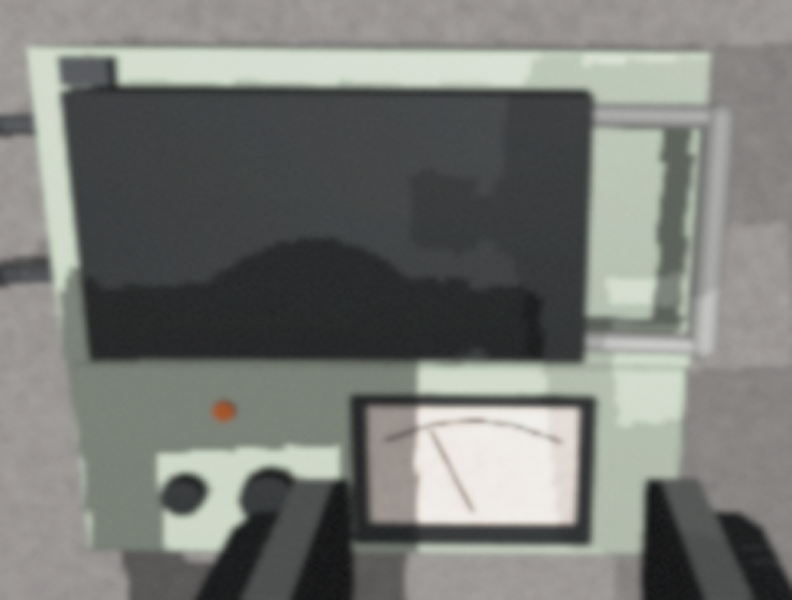

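```bash
python3 -c "
from h import *
d=load('wrist')
a=onplane(d,387,166.7,.091);b=onplane(d,383.3,247.3,.091);print(a,b,(a+b)/2,np.linalg.norm(a-b))
w=[onplane(d,u,v,.055) for u,v in [(385.5,147.3),(178.2,145.7),(197.3,313.3),(376.7,313.3)]]
th,t,r=fit2([(.06,-.113),(.06,.113),(-.145,.113),(-.145,-.113)],w);print(np.degrees(th),t,np.round(r*1e3,1))
th,t=np.radians(4.0),t
Rm=np.array([[np.cos(th),-np.sin(th)],[np.sin(th),np.cos(th)]]);print('bar pred',Rm@[0,-.11]+t)
ds=load('scene')
for p in [a,b]: print(proj(ds,p))
"
```

```text
[0.581407   0.11438392 0.091     ] [0.49663363 0.1074063  0.091     ] [0.53902032 0.11089511 0.091     ] 0.08506004096570882
4.027689241401442 [0.53373806 0.2200489 ] [[-1.8  0. ]
 [-0.7  0.2]
 [ 1.  -0. ]
 [ 1.4 -0.2]]
bar pred [0.54141127 0.11031685]
(np.float64(397.75988052349203), np.float64(236.87339529243582))
(np.float64(373.72527395980376), np.float64(212.86044806263547))
```

```bash
python3 -c "
from h import *
go(.540,.1107,.074,-86)"
```

```text
now ang -85.96; yaw rows total 0.0007 rad; after turn: tx 0.2266 ty 0.0676 tz -0.0067; before turn: ty 0.0675 tz -0.0071
```

```bash
python3 -m crank '[[0.03,0.02,0.034,-0.0035,0],[0.03,0.04,0.0335,-0.0035,0],[0.03,0.04,0,0,0],[0.03,0.03,0,0,0],[0.03,0,0,0,0]]'
python3 -c "
from h import *
st();go(.540,.1107,.074,-86);d=snap('wrist','w3.png')"
```

```text
t: 2.8
tcp_pos: [0.5368, 0.1105, 0.1695]
tool_rot: [-0.703, -0.024, 0.71, -0.024]
force: [-0.3, 0.1, 0.5]
finger_gap: 0.355
t 2.80 tcp [0.5368 0.1105 0.1695] F [-0.3  0.1  0.5] gap 0.355
toolx [-0.011 -0.    -1.   ] tooly [ 0.067 -0.998 -0.   ] toolz [-0.998 -0.067  0.011] q [-0.    0.51  1.68 -0.    0.96  1.5 ]
now ang -86.18; yaw rows total -0.0031 rad; after turn: tx 0.0955 ty 0.0000 tz -0.0032; before turn: ty 0.0000 tz -0.0042
```

View pics/w3.png

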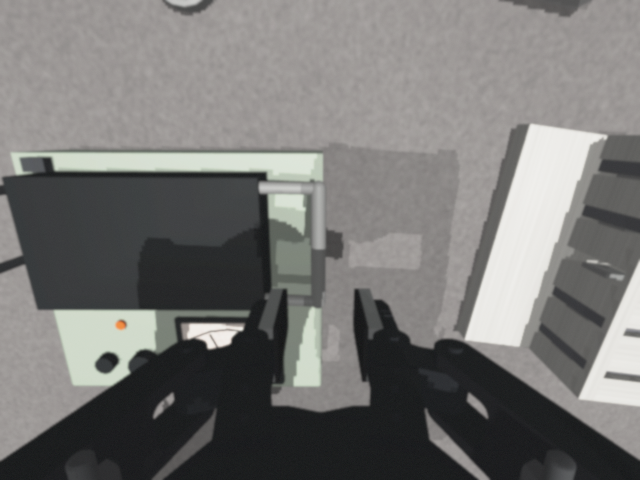

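```bash
python3 -m crank '[[0.03,0.035,0,-0.003,0],[0.03,0.03,0,0,0],[0.03,0.02,0,0,0],[0.03,0.01,0,0,0],[0.03,0,0,0,0]]'
python3 -c "
from h import *
st();go(.540,.1107,.074,-86);d=snap('wrist','w4.png')"
```

```text
t: 3.35
tcp_pos: [0.5443, 0.1124, 0.0786]
tool_rot: [0.707, 0.025, -0.707, 0.025]
force: [0.4, 0.2, -0.5]
finger_gap: 0.35
t 3.35 tcp [0.5443 0.1124 0.0786] F [ 0.4  0.2 -0.5] gap 0.350
toolx [ 0. -0. -1.] tooly [ 0.069 -0.998  0.   ] toolz [-0.998 -0.069 -0.   ] q [ 0.    0.66  1.73 -0.    0.75  1.5 ]
now ang -86.02; yaw rows total -0.0003 rad; after turn: tx 0.0046 ty 0.0014 tz 0.0044; before turn: ty 0.0014 tz 0.0044
```

View pics/w4.png

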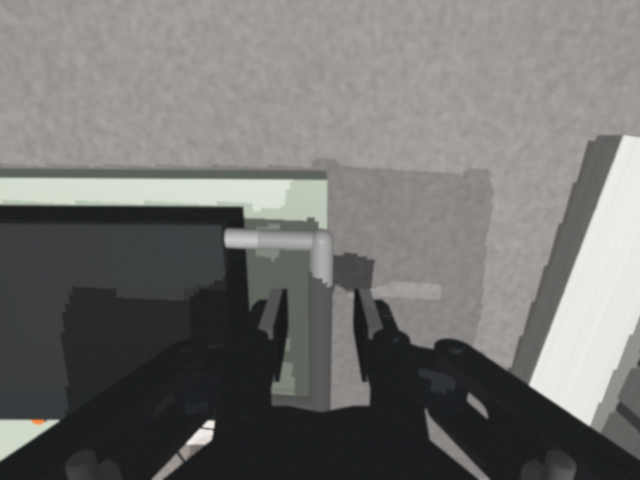

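```bash
python3 -m crank '[[0.03,0.0045,0.001,0.004,0],[0,0,0,0,0],[0,0,0,0,0],[0,0,0,0,0],[0,0,0,0,0]]' 30
python3 -c "
from h import *
st();
import numpy as np
# arc targets, hinge from bar
s=manip.sense(); print(np.array(s['tcp_pos'])+[0,0,.0187])
"
```

```text
t: 3.9
tcp_pos: [0.5398, 0.1122, 0.0744]
tool_rot: [0.707, 0.025, -0.707, 0.024]
force: [-1.9, 4.1, 6.2]
finger_gap: 0.1
t 3.90 tcp [0.5398 0.1122 0.0744] F [-1.9  4.1  6.2] gap 0.100
toolx [ 0.     0.001 -1.   ] tooly [ 0.069 -0.998 -0.001] toolz [-0.998 -0.069 -0.   ] q [0.   0.66 1.74 0.   0.74 1.5 ]
[0.53984032 0.11223782 0.09310259]
```

```bash
python3 -c "
import numpy as np
f0=np.arctan2(36,202);f=f0+np.concatenate([np.arange(0,1.60,.08),np.arange(1.6,1.851,.05)])
y=92-205*np.cos(f);z=55+205*np.sin(f)
for i in range(1,len(f)): print('%.2f y%.1f z%.1f  tx %.4f ty %.4f'%(f[i]-f0,y[i],z[i],-(z[i]-z[i-1])/1e3,-(y[i]-y[i-1])/1e3))
"
```

```text
0.08 y-106.3 z107.0  tx -0.0160 ty -0.0035
0.16 y-101.5 z122.7  tx -0.0157 ty -0.0048
0.24 y-95.5 z137.9  tx -0.0152 ty -0.0060
0.32 y-88.3 z152.6  tx -0.0147 ty -0.0072
0.40 y-79.9 z166.7  tx -0.0141 ty -0.0084
0.48 y-70.4 z180.1  tx -0.0134 ty -0.0095
0.56 y-59.9 z192.7  tx -0.0126 ty -0.0105
0.64 y-48.4 z204.4  tx -0.0117 ty -0.0115
0.72 y-36.0 z215.1  tx -0.0107 ty -0.0124
0.80 y-22.8 z224.8  tx -0.0097 ty -0.0132
0.88 y-8.9 z233.5  tx -0.0086 ty -0.0139
0.96 y5.7 z241.0  tx -0.0075 ty -0.0146
1.04 y20.9 z247.3  tx -0.0063 ty -0.0151
1.12 y36.4 z252.3  tx -0.0051 ty -0.0156
1.20 y52.4 z256.1  tx -0.0038 ty -0.0159
1.28 y68.6 z258.7  tx -0.0025 ty -0.0162
1.36 y84.9 z259.9  tx -0.0012 ty -0.0164
1.44 y101.3 z259.8  tx 0.0001 ty -0.0164
1.52 y117.7 z258.4  tx 0.0014 ty -0.0163
1.60 y133.8 z255.7  tx 0.0027 ty -0.0162
1.65 y143.8 z253.3  tx 0.0023 ty -0.0100
1.70 y153.7 z250.5  tx 0.0028 ty -0.0098
1.75 y163.4 z247.2  tx 0.0033 ty -0.0097
1.80 y172.9 z243.4  tx 0.0038 ty -0.0095
1.85 y182.2 z239.1  tx 0.0043 ty -0.0093
```

```bash
python3 -m crank '[[0,-0.016,-0.0035,0,0],[0,-0.0157,-0.0048,0,0],[0,-0.0152,-0.006,0,0],[0,-0.0147,-0.0072,0,0],[0,-0.0141,-0.0084,0,0]]' 30
python3 -m crank '[[0,0,0,0,0]]'
python3 -c "
from h import *
st();snap('scene','s2.png')"
```

```text
t: 4.4
tcp_pos: [0.538, 0.1406, 0.1495]
tool_rot: [0.707, 0.024, -0.707, 0.026]
force: [-0.0, -1.4, -2.8]
finger_gap: 0.103
t: 4.5
tcp_pos: [0.538, 0.1412, 0.1504]
tool_rot: [0.707, 0.025, -0.706, 0.026]
force: [-1.0, -2.6, -1.4]
finger_gap: 0.098
t 4.50 tcp [0.538  0.1412 0.1504] F [-1.  -2.6 -1.4] gap 0.098
toolx [ 0.001 -0.002 -1.   ] tooly [ 0.072 -0.997  0.002] toolz [-0.997 -0.072 -0.001] q [ 0.06  0.54  1.68 -0.    0.91  1.56]
```

View pics/s2.png

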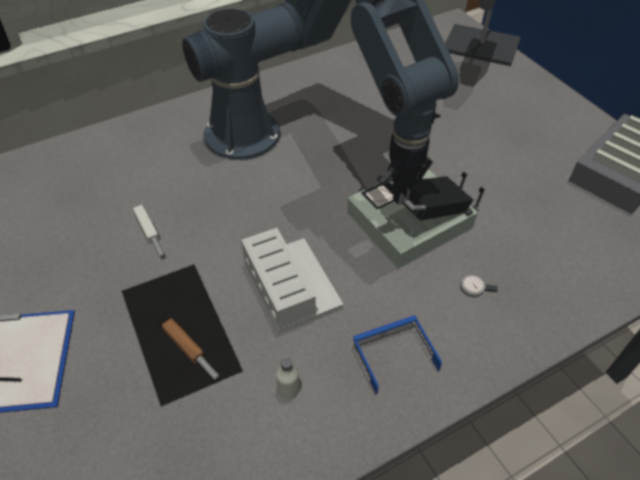

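Hood lifting, bar held at about (412,205). Continue the arc.

```bash
python3 -m crank '[[0,-0.0134,-0.0095,0,0],[0,-0.0126,-0.0105,0,0],[0,-0.0117,-0.0115,0,0],[0,-0.0107,-0.0124,0,0],[0,-0.0097,-0.0132,0,0]]'
python3 -m crank '[[0,-0.0086,-0.0139,0,0],[0,-0.0075,-0.0146,0,0],[0,-0.0063,-0.0151,0,0],[0,-0.0051,-0.0156,0,0],[0,-0.0038,-0.0159,0,0]]'
python3 -c "
from h import *
st()"
```

```text
t: 5.05
tcp_pos: [0.5347, 0.195, 0.2082]
tool_rot: [0.707, 0.023, -0.706, 0.027]
force: [-0.9, -6.8, 6.4]
finger_gap: 0.103
t: 5.55
tcp_pos: [0.5298, 0.272, 0.24]
tool_rot: [0.708, 0.024, -0.706, 0.025]
force: [-0.4, -2.9, 6.4]
finger_gap: 0.1
t 5.55 tcp [0.5298 0.272  0.24  ] F [-0.4 -2.9  6.4] gap 0.100
toolx [ 0.002 -0.002 -1.   ] tooly [ 0.069 -0.998  0.002] toolz [-0.998 -0.069 -0.002] q [ 0.29  0.48  1.5  -0.    1.16  1.79]
```

```bash
python3 -m crank '[[0,-0.0025,-0.0162,0,0],[0,-0.0012,-0.0164,0,0],[0,0,-0.0164,0,0],[0,0.0014,-0.0163,0,0],[0,0.0027,-0.0162,0,0]]'
python3 -m crank '[[0,0.0023,-0.01,0,0],[0,0.0028,-0.0098,0,0],[0,0.0033,-0.0097,0,0],[0,0,0,0,0]]'
python3 -c "
from h import *
st();snap('scene','s3.png')"
```

```text
t: 6.05
tcp_pos: [0.5245, 0.3553, 0.2383]
tool_rot: [0.708, 0.025, -0.706, 0.024]
force: [3.5, -0.3, 7.1]
finger_gap: 0.104
t: 6.45
tcp_pos: [0.5224, 0.3856, 0.2294]
tool_rot: [0.708, 0.026, -0.706, 0.024]
force: [5.0, 1.3, 1.4]
finger_gap: 0.1
t 6.45 tcp [0.5224 0.3856 0.2294] F [5.  1.3 1.4] gap 0.100
toolx [ 0.003  0.002 -1.   ] tooly [ 0.07  -0.998 -0.002] toolz [-0.998 -0.07  -0.003] q [0.46 0.56 1.37 0.   1.2  1.96]
```

View pics/s3.png

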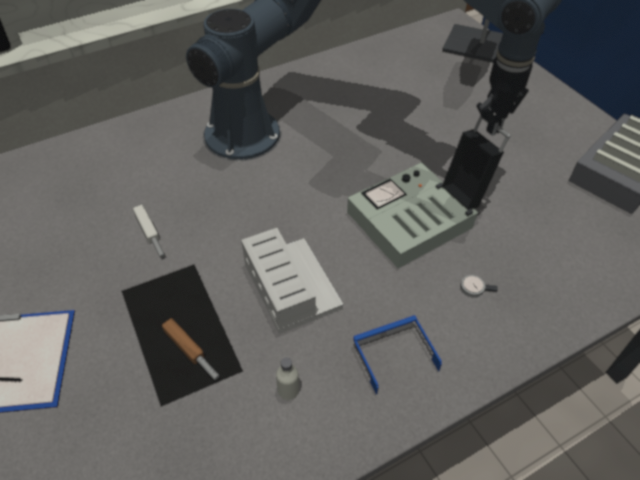

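```bash
python3 -m crank '[[0,0.0019,-0.0048,0,0],[0,0.0019,-0.0047,0,0],[0,0.0021,-0.0047,0,0],[0,0.0022,-0.0046,0,0],[0,0,0,0,0]]'
python3 -m crank '[[0,0.001,-0.002,0,0],[0,0.001,-0.002,0,0],[0,0,0,0,0]]'
```

```text
t: 7.0
tcp_pos: [0.5211, 0.4035, 0.2213]
tool_rot: [0.708, 0.025, -0.706, 0.024]
force: [6.2, 1.5, 0.8]
finger_gap: 0.101
t: 7.3
tcp_pos: [0.5211, 0.404, 0.2208]
tool_rot: [0.708, 0.023, -0.706, 0.027]
force: [5.2, -8.2, 7.8]
finger_gap: 0.098
```

```bash
python3 -m crank '[[0.0,-0.001,0.002,0,0],[0.03,0,0,0,0],[0.03,0,0,0,0],[0.03,0,0,0,0],[0.03,-0.02,0,0,0]]'
python3 -m crank '[[0.03,-0.04,0,0,0],[0.03,-0.03,0,0,0],[0.05,0,0,0,0]]'
python3 -c "
from h import *
st();snap('scene','s4.png');go(.53,-.08,.3,-4.4)"
```

```text
t: 7.8
tcp_pos: [0.5164, 0.4036, 0.237]
tool_rot: [-0.703, -0.023, 0.71, -0.026]
force: [0.3, 0.4, 0.5]
finger_gap: 0.349
t: 8.1
tcp_pos: [0.521, 0.4063, 0.3159]
tool_rot: [0.709, 0.026, -0.704, 0.023]
force: [-0.1, 1.1, 0.4]
finger_gap: 0.5
t 8.10 tcp [0.521  0.4063 0.3159] F [-0.1  1.1  0.4] gap 0.500
toolx [ 0.008  0.005 -1.   ] tooly [ 0.071 -0.998 -0.004] toolz [-0.997 -0.07  -0.008] q [0.49 0.5  1.24 0.   1.39 1.99]
now ang -85.96; yaw rows total -1.4236 rad; after turn: tx 0.0131 ty 0.0474 tz 0.4833; before turn: ty 0.4850 tz 0.0241
```

View pics/s4.png

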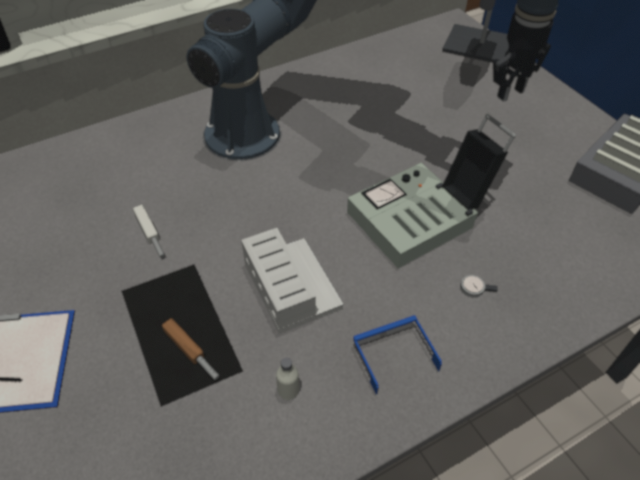

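```bash
python3 -m crank '[[0.05,0,0.045,0,0],[0.05,0,0.045,0,0],[0.05,0,0.045,0,0],[0.05,0,0.045,0,0],[0.05,0,0,0,0]]'
python3 -m crank '[[0.05,0,0,0,0],[0.05,0,0,0,0]]'
python3 -c "
from h import *
d=snap('wrist','w5.png');st();im=d['image']
cv2.imwrite('pics/w5c.png',cv2.resize(im[110:330,210:450],None,fx=3.3,fy=2.7,interpolation=cv2.INTER_CUBIC))"
```

```text
t: 8.65
tcp_pos: [0.531, 0.2202, 0.3088]
tool_rot: [-0.705, -0.022, 0.709, -0.024]
force: [0.3, 0.5, -0.0]
finger_gap: 0.585
t: 8.85
tcp_pos: [0.5313, 0.2258, 0.3097]
tool_rot: [-0.706, -0.025, 0.707, -0.025]
force: [0.5, -0.3, 0.3]
finger_gap: 0.584
t 8.90 tcp [0.5314 0.2262 0.3099] F [-0.1  0.6  0.3] gap 0.582
toolx [-0.002  0.    -1.   ] tooly [ 0.071 -0.997 -0.   ] toolz [-0.997 -0.071  0.002] q [0.21 0.38 1.45 0.   1.31 1.71]
```

View pics/w5.png

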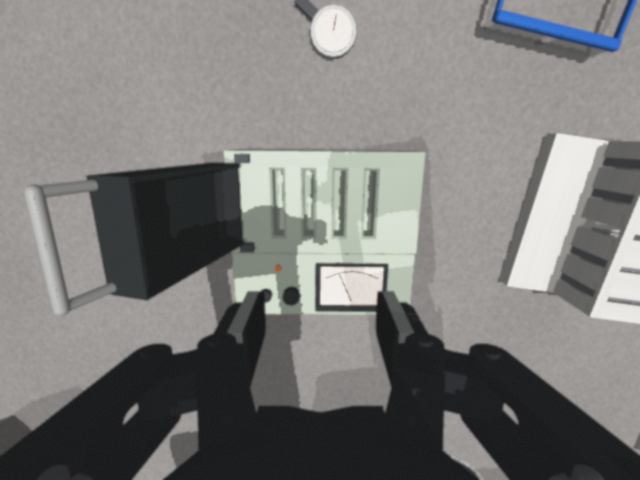

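View pics/w5c.png

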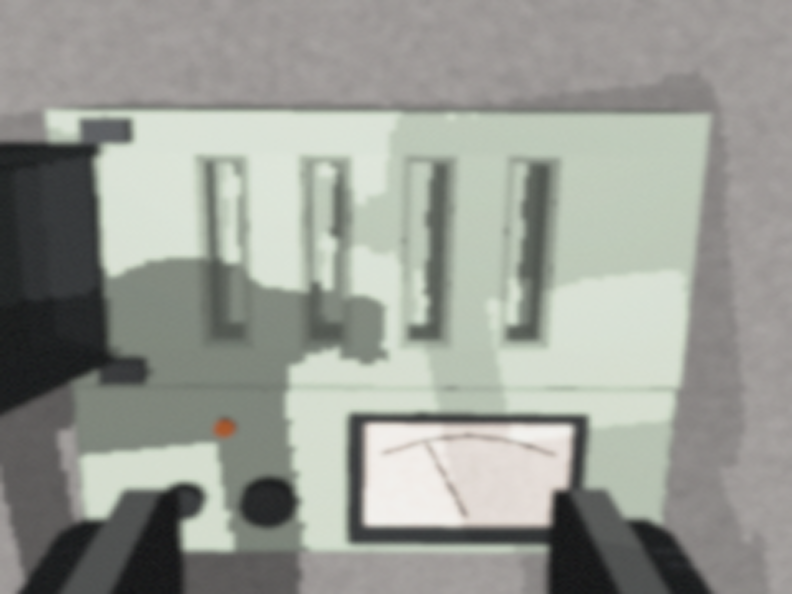

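```bash
python3 -c "
from h import *
d=load('wrist')
C={'d':[(196,155),(247,157),(250,345),(205,345)],'c':[(301,157),(351,157),(352,345),(304,345)],'b':[(404,157),(456,157),(450,345),(402,345)],'a':[(507,157),(560,157),(550,345),(500,345)]}
w=[];own=[]
for k,y in zip('dcba',[.054,.018,-.018,-.054]):
    for (u,v),(ox,oy) in zip(C[k],[(.0422,.0092),(.0422,-.0092),(-.0422,-.0092),(-.0422,.0092)]):
        w.append(onplane(d,210+u/3.3,110+v/2.7,.055)); own.append((ox,y+oy))
th,t,r=fit2(own,w);print(np.degrees(th),t);print(np.round(r*1e3,1).reshape(4,-1))
cs=[(45,110),(711,113),(662,550),(82,550)]
w2=[onplane(d,210+u/3.3,110+v/2.7,.055) for u,v in cs]
th,t,r=fit2([(.06,.113),(.06,-.113),(-.145,-.113),(-.145,.113)],w2);print(np.degrees(th),t,np.round(r*1e3,1))
print(np.array(w).reshape(4,4,3).mean(1))
"
```

```text
3.9743476491482754 [0.53307012 0.22068942]
[[-0.3 -0.6 -1.2  0.2  0.8  1.5  0.9 -0.4]
 [-1.1 -0.8 -1.1  0.4  1.   0.3  1.  -0.6]
 [-1.1 -0.3 -1.1  0.2  1.   0.4  1.  -0.4]
 [-1.   0.2 -1.   0.4  1.1 -0.1  1.1 -0.2]]
3.775101665456449 [0.53373229 0.22120883] [[-1.  -0.2]
 [-1.1 -0.5]
 [ 1.7 -0.1]
 [ 0.5  0.9]]
[[0.52938171 0.27472256 0.055     ]
 [0.53175549 0.23844473 0.055     ]
 [0.53429724 0.20271147 0.055     ]
 [0.53684603 0.16687893 0.055     ]]
```

```bash
python3 -m crank '[[0.05,0,0.04,0,-0.1424],[0.05,0,0.03,0,-0.1424],[0.05,0,0.03,0,-0.1424],[0.05,0,0.02,0,-0.1424],[0.05,0,0.02,0,-0.1424]]'
python3 -m crank '[[0.05,0,0.0,0,-0.1424],[0.05,0,0.0,0,-0.1424],[0.05,0,0.0,0,-0.1424],[0.05,0,0.0,0,-0.1424],[0.05,0,0.0,0,-0.1424]]'
python3 -c "
from h import *
st();go(.53,.03,.22,-4.4)"
```

```text
t: 9.4
tcp_pos: [0.573, 0.0947, 0.3104]
tool_rot: [-0.652, -0.272, 0.653, -0.272]
force: [-0.2, -0.3, 0.2]
finger_gap: 0.589
t: 9.9
tcp_pos: [0.5729, 0.0958, 0.3103]
tool_rot: [-0.517, -0.483, 0.517, -0.482]
force: [0.5, -0.2, -0.9]
finger_gap: 0.583
t 9.90 tcp [0.5729 0.0958 0.3103] F [ 0.5 -0.2 -0.9] gap 0.583
toolx [-0.001  0.    -1.   ] tooly [ 0.998 -0.069 -0.001] toolz [-0.069 -0.998 -0.   ] q [-0.03  0.39  1.45  0.    1.31  0.04]
now ang -3.93; yaw rows total 0.0082 rad; after turn: tx 0.0903 ty -0.0378 tz 0.0689; before turn: ty -0.0382 tz 0.0686
```

```bash
python3 -m crank '[[0.05,0.045,-0.019,0.035,0.008],[0.05,0.045,-0.019,0.034,0],[0.05,0,0,0,0],[0.05,0,0,0,0]]'
python3 -c "
from h import *
st();d=snap('wrist','w6.png')"
```

```text
t: 10.3
tcp_pos: [0.5362, 0.0401, 0.2345]
tool_rot: [-0.52, -0.479, 0.521, -0.478]
force: [1.0, 0.4, 0.2]
finger_gap: 0.586
t 10.30 tcp [0.5362 0.0401 0.2345] F [1.  0.4 0.2] gap 0.586
toolx [-0.002  0.001 -1.   ] tooly [ 0.996 -0.084 -0.002] toolz [-0.084 -0.996 -0.001] q [-0.13  0.41  1.65  0.    1.09 -0.05]
```

View pics/w6.png

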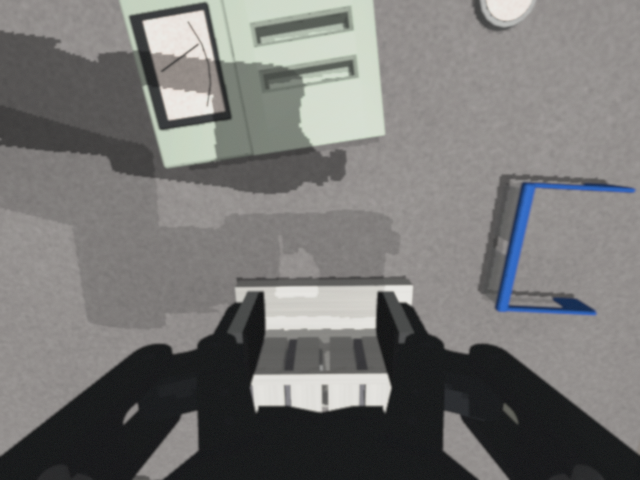

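```bash
python3 -c "
import cv2
a=cv2.imread('pics/w3.png')[110:420,450:640]; b=cv2.imread('pics/w1.png')[110:340,470:640]
a=cv2.resize(a,None,fx=1.9,fy=1.9,interpolation=cv2.INTER_CUBIC);b=cv2.resize(b,None,fx=2.5,fy=2.5,interpolation=cv2.INTER_CUBIC)
import numpy as np
h=max(a.shape[0],b.shape[0]);o=np.zeros((h,a.shape[1]+b.shape[1],3),'uint8');o[:a.shape[0],:a.shape[1]]=a;o[:b.shape[0],a.shape[1]:]=b
cv2.imwrite('pics/m.png',cv2.convertScaleAbs(o,alpha=1.6))"
```

```text
(no output)
```

View pics/m.png

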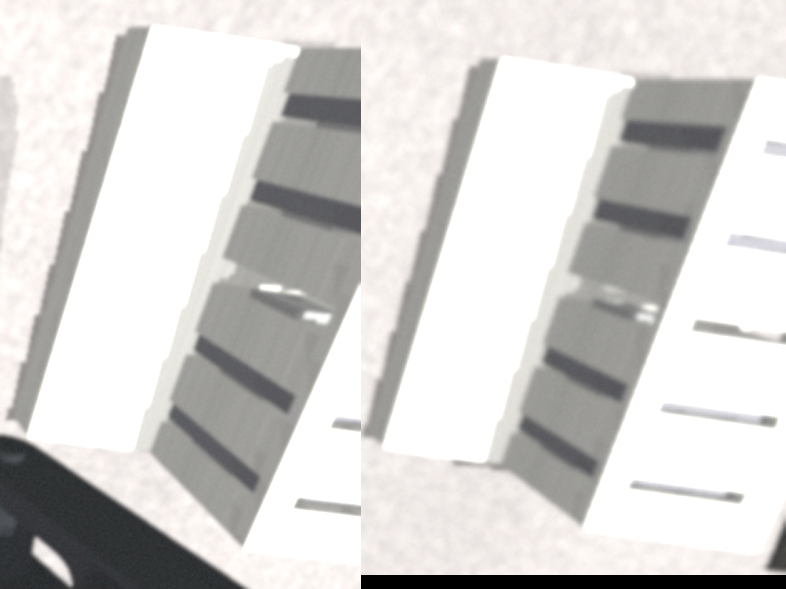

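```bash
python3 -c "
from h import *
go(.50,-.33,.30,-76)"
python3 -m crank '[[0.06,-0.03,0,0.035,0.139],[0.06,-0.03,0,0,0.139],[0.06,0,0,0,0.139],[0.06,0,0,0,0.139],[0.06,0,0,0,0.139]]'
python3 -m crank '[[0.06,0,0,0,0.139],[0.06,0,0,0,0.139],[0.06,0,0,0,0.139],[0.06,0,0,0,0.135],[0.06,0,0,0,0]]'
python3 -c "
from h import *
go(.50,-.33,.30,-76)"
```

```text
now ang -4.81; yaw rows total 1.2426 rad; after turn: tx -0.0642 ty 0.3500 tz 0.1263; before turn: ty -0.0066 tz 0.3719
t: 10.85
tcp_pos: [0.536, 0.0052, 0.298]
tool_rot: [0.655, 0.27, -0.651, 0.272]
force: [0.3, -0.6, -0.2]
finger_gap: 0.7
t: 11.35
tcp_pos: [0.5357, 0.0052, 0.2973]
tool_rot: [0.704, 0.085, -0.7, 0.085]
force: [-0.1, -0.2, -0.1]
finger_gap: 0.703
now ang -76.19; yaw rows total -0.0033 rad; after turn: tx -0.0027 ty 0.3166 tz 0.1158; before turn: ty 0.3170 tz 0.1147
```

```bash
python3 -m crank '[[0.06,0,0.045,0.0165,0],[0.06,0,0.045,0.0165,0],[0.06,0,0.045,0.0165,0],[0.06,0,0.045,0.0165,0],[0.06,0,0.045,0.0165,0]]'
python3 -m crank '[[0.06,0,0.045,0.0165,0],[0.06,0,0.046,0.0165,0],[0.06,0,0,0,0],[0.06,0,0,0,0]]'
python3 -c "
from h import *
d=snap('wrist','w7.png');st();im=d['image']
m=cv2.inRange(cv2.cvtColor(im,cv2.COLOR_BGR2HSV),(5,80,60),(25,255,255))
c=max(cv2.findContours(m,0,1)[0],key=cv2.contourArea);print(cv2.contourArea(c),cv2.minAreaRect(c))"
```

```text
t: 11.85
tcp_pos: [0.508, -0.2356, 0.2969]
tool_rot: [0.703, 0.085, -0.701, 0.087]
force: [1.3, 0.0, -0.7]
finger_gap: 0.698
t: 12.25
tcp_pos: [0.497, -0.3312, 0.2961]
tool_rot: [0.703, 0.084, -0.702, 0.085]
force: [0.3, 1.1, 0.4]
finger_gap: 0.702
t 12.30 tcp [ 0.4969 -0.3298  0.296 ] F [-0.4  0.4 -0.3] gap 0.703
toolx [ 0.001  0.    -1.   ] tooly [ 0.238 -0.971  0.   ] toolz [-0.971 -0.238 -0.001] q [-0.77  0.42  1.43  0.    1.29  0.56]
2177.0 ((372.4274597167969, 169.48959350585938), (24.432323455810547, 95.34786987304688), 1.0416266918182373)
```

View pics/w7.png

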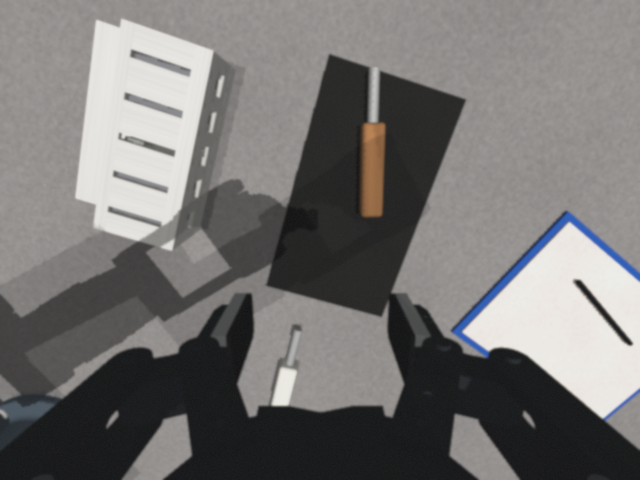

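```bash
python3 -c "
from h import *
d=load('wrist');im=d['image'].astype('uint8')
cv2.imwrite('pics/w7c.png',cv2.resize(im[10:260,70:240],None,fx=2.4,fy=2.4,interpolation=cv2.INTER_CUBIC))
cv2.imwrite('pics/w7r.png',cv2.resize(im[50:230,330:420],None,fx=3.3,fy=3.3,interpolation=cv2.INTER_CUBIC))
P=cloud(d); print(P[170,372],P[90,374],P[130,200])
a=onplane(d,373,122,.029);b=onplane(d,372,217,.029);print(a,b,np.linalg.norm(a-b),(a+b)/2,np.degrees(np.arctan2(*(a-b)[1::-1])))
t=onplane(d,374,68,.022);print(t)
"
```

```text
[ 0.55077115 -0.38141659  0.02974319] [ 0.6357497  -0.36036085  0.02094892] [ 0.54971579 -0.19593851  0.08005724]
[ 0.60217193 -0.36774197  0.029     ] [ 0.49659546 -0.39730279  0.029     ] 0.10963681837701776 [ 0.54938369 -0.38252238  0.029     ] 15.641947574098236
[ 0.65704365 -0.35395604  0.022     ]
```

View pics/w7c.png

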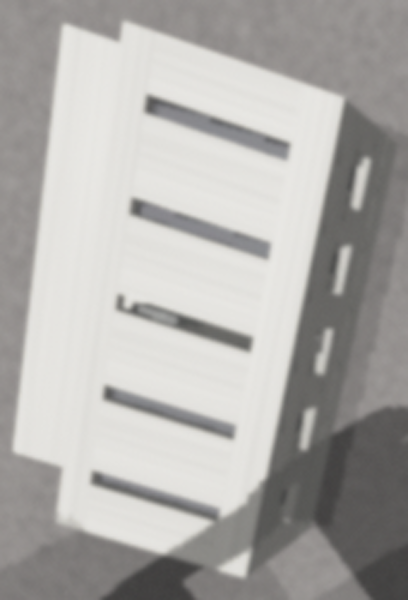

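View pics/w7r.png

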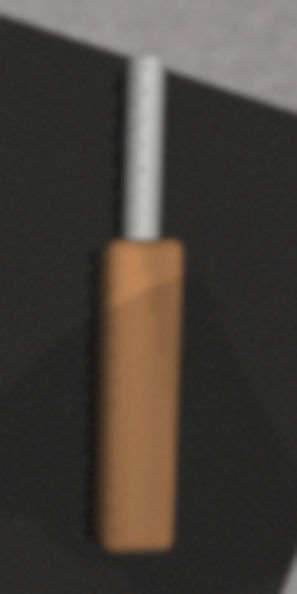

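```bash
python3 -c "
from h import *
d=load('wrist')
w=[onplane(d,u,v,.088) for u,v in [(120.8,19.2),(212.9,50.4),(172.9,250.4),(95,226.7)]]
th,t,r=fit2([(.101,.04),(.101,-.044),(-.101,-.044),(-.101,.04)],w);print(np.degrees(th),t,np.round(r*1e3,1))
# slits centres
sl=[((147,104),(289,151)),((132,207),(269,251)),((118,302),(251,344)),((105,392),(234,433)),((92,479),(218,514))]
for a,b in sl:
    A=onplane(d,70+a[0]/2.4,10+a[1]/2.4,.088);B=onplane(d,70+b[0]/2.4,10+b[1]/2.4,.088);print(np.round((A+B)/2,4),np.degrees(np.arctan2(*(A-B)[1::-1]))-90)
go(.5494,-.3825,.0075,-74.4)
"
```

```text
-3.5798940066779714 [ 0.52441076 -0.15032674] [[-0.8  0.1]
 [-0.7  0.3]
 [-0.1  0.4]
 [ 1.5 -0.8]]
[ 0.5999 -0.1554  0.088 ] -3.5089625049528905
[ 0.5617 -0.1526  0.088 ] -3.5886298508731187
[ 0.5241 -0.1499  0.088 ] -3.8688427246961936
[ 0.486  -0.1473  0.088 ] -4.555931050726045
[ 0.4481 -0.1445  0.088 ] -2.788466289863024
now ang -76.21; yaw rows total -0.0316 rad; after turn: tx 0.2885 ty 0.0649 tz -0.0364; before turn: ty 0.0637 tz -0.0381
```

```bash
python3 -m crank '[[0.05,0.03,0.0325,-0.018,-0.0316],[0.05,0.04,0.0325,-0.018,0],[0.05,0.045,0,0,0],[0.05,0.045,0,0,0],[0.05,0,0,0,0]]'
python3 -c "
from h import *
st();go(.5496,-.3822,.0075,-74.4);d=snap('wrist','w8.png')"
```

```text
t: 12.8
tcp_pos: [0.5425, -0.3759, 0.1322]
tool_rot: [-0.697, -0.101, 0.704, -0.092]
force: [-1.1, 0.3, -0.2]
finger_gap: 0.588
t 12.80 tcp [ 0.5425 -0.3759  0.1322] F [-1.1  0.3 -0.2] gap 0.588
toolx [-0.011  0.011 -1.   ] tooly [ 0.271 -0.963 -0.014] toolz [-0.963 -0.271  0.007] q [-0.78  0.69  1.41  0.    1.05  0.52]
now ang -74.29; yaw rows total 0.0018 rad; after turn: tx 0.1247 ty 0.0079 tz -0.0052; before turn: ty 0.0096 tz -0.0061
```

View pics/w8.png

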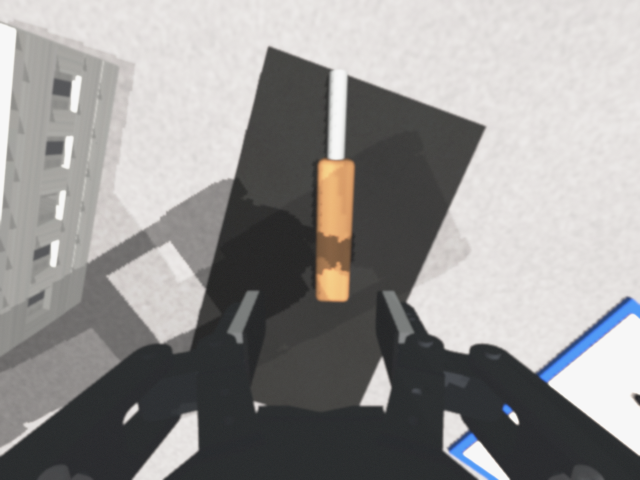

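```bash
python3 -m crank '[[0.05,0.03,0,0,0],[0.05,0,0,0,0],[0.05,0,0,0,0]]'
python3 -c "
from h import *
d=snap('wrist','w9.png');st();im=d['image']
m=cv2.inRange(cv2.cvtColor(im,cv2.COLOR_BGR2HSV),(5,80,60),(25,255,255))
c=max(cv2.findContours(m,0,1)[0],key=cv2.contourArea);print(cv2.boundingRect(c))
g=cv2.cvtColor(im,cv2.COLOR_BGR2GRAY)
ys=[r for r in range(480) if m[r].sum()>255*8]
for r in (ys[3],ys[len(ys)//2],ys[-4]): 
  cc=np.where(m[r]>0)[0];print(r,cc.min(),cc.max(),onplane(d,(cc.min()+cc.max())/2,r,.029))
go(.5496,-.3822,.0075,-74.4)"
```

```text
t: 13.15
tcp_pos: [0.5466, -0.3818, 0.1116]
tool_rot: [0.701, 0.095, -0.7, 0.097]
force: [0.6, -0.4, 0.4]
finger_gap: 0.587
t 13.20 tcp [ 0.5468 -0.3823  0.1121] F [ 0.6 -0.1 -0.2] gap 0.581
toolx [ 0.003 -0.003 -1.   ] tooly [ 0.268 -0.963  0.004] toolz [-0.963 -0.268 -0.002] q [-0.78  0.72  1.42  0.    1.    0.52]
(303, 164, 41, 155)
168 305 341 [ 0.60144308 -0.36906294  0.029     ]
242 303 341 [ 0.55338851 -0.38189709  0.029     ]
315 305 338 [ 0.49962455 -0.39662488  0.029     ]
now ang -74.45; yaw rows total -0.0008 rad; after turn: tx 0.1046 ty 0.0006 tz -0.0027; before turn: ty 0.0002 tz -0.0025
```

View pics/w9.png

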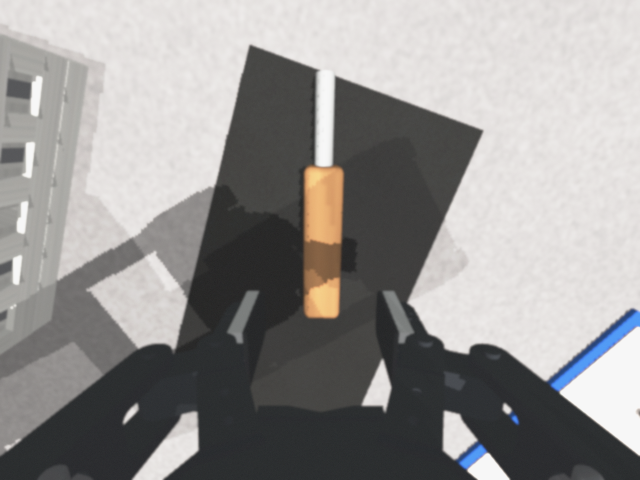

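```bash
python3 -m crank '[[0.05,0.035,0,-0.003,0],[0.05,0.03,0,0,0],[0.05,0.025,0,0,0],[0.05,0.01,0,0,0],[0.05,0,0,0,0]]'
python3 -m crank '[[0.05,0,0,0,0]]'
python3 -c "
from h import *
st();go(.5505,-.3828,.0075,-74.6)"
```

```text
t: 13.7
tcp_pos: [0.5483, -0.3809, 0.0092]
tool_rot: [-0.701, -0.095, 0.701, -0.095]
force: [-0.1, -0.1, 0.6]
finger_gap: 0.58
t: 13.8
tcp_pos: [0.5493, -0.3819, 0.0108]
tool_rot: [0.701, 0.094, -0.7, 0.096]
force: [0.3, 0.2, 0.7]
finger_gap: 0.589
t 13.80 tcp [ 0.5493 -0.3819  0.0108] F [0.3 0.2 0.7] gap 0.589
toolx [ 0.002 -0.002 -1.   ] tooly [ 0.267 -0.964  0.003] toolz [-0.964 -0.267 -0.002] q [-0.77  0.86  1.45  0.    0.83  0.53]
now ang -74.50; yaw rows total 0.0017 rad; after turn: tx 0.0033 ty 0.0012 tz -0.0009; before turn: ty 0.0011 tz -0.0009
```

```bash
python3 -m crank '[[0.05,0.0045,0.001,-0.001,0],[0.05,0,0,0,0],[0.0,0,0,0,0],[0.0,0,0,0,0],[0.0,0,0,0,0]]' 80
python3 -m crank '[[0.0,0,0,0,0],[0,0,0,0,0]]'
python3 -c "
from h import *
st()"
```

```text
t: 14.3
tcp_pos: [0.5499, -0.3821, 0.0053]
tool_rot: [0.701, 0.095, -0.7, 0.096]
force: [0.3, 0.1, 4.3]
finger_gap: 0.285
t: 14.5
tcp_pos: [0.5499, -0.382, 0.0052]
tool_rot: [0.701, 0.095, -0.7, 0.096]
force: [-0.2, 0.0, 5.7]
finger_gap: 0.286
t 14.50 tcp [ 0.5499 -0.382   0.0052] F [-0.2  0.   5.7] gap 0.286
toolx [ 0.001 -0.001 -1.   ] tooly [ 0.267 -0.964  0.001] toolz [-0.964 -0.267 -0.001] q [-0.77  0.87  1.45  0.    0.82  0.53]
```

```bash
python3 -m crank '[[0.0,-0.02,0,0,0],[0.0,-0.03,0,0,0],[0.0,-0.03,0,0,0],[0,0,0,0,-0.13],[0,0,0,0,-0.13]]'
python3 -m crank '[[0,0,0,0,-0.14],[0,0,0,0,-0.14],[0,0,0,0,-0.14],[0,0,0,0,-0.14],[0,0,0,0,-0.14]]'
python3 -m crank '[[0,0,0,0,-0.14],[0,0,0,0,-0.13],[0,0,0,0,0],[0,0,0,0,0]]'
python3 -c "
from h import *
st();go(.5886,-.3314,.0392,-4.0);d=snap('wrist','w10.png');snap('side','sd10.png')"
```

```text
t: 15.0
tcp_pos: [0.5495, -0.3817, 0.0852]
tool_rot: [0.682, 0.187, -0.682, 0.188]
force: [-0.0, 0.2, -1.0]
finger_gap: 0.289
t: 15.5
tcp_pos: [0.5488, -0.381, 0.0834]
tool_rot: [-0.576, -0.411, 0.576, -0.409]
force: [-0.2, 0.1, -1.7]
finger_gap: 0.288
t: 15.9
tcp_pos: [0.549, -0.3812, 0.0837]
tool_rot: [-0.518, -0.482, 0.518, -0.481]
force: [0.1, 0.2, -1.8]
finger_gap: 0.285
t 15.90 tcp [ 0.549  -0.3812  0.0837] F [ 0.1  0.2 -1.8] gap 0.285
toolx [-0.001  0.001 -1.   ] tooly [ 0.997 -0.073 -0.001] toolz [-0.073 -0.997 -0.001] q [-0.77  0.76  1.43 -0.    0.96 -0.7 ]
now ang -4.19; yaw rows total -0.0033 rad; after turn: tx 0.0445 ty 0.0360 tz -0.0524; before turn: ty 0.0359 tz -0.0525
```

View pics/w10.png

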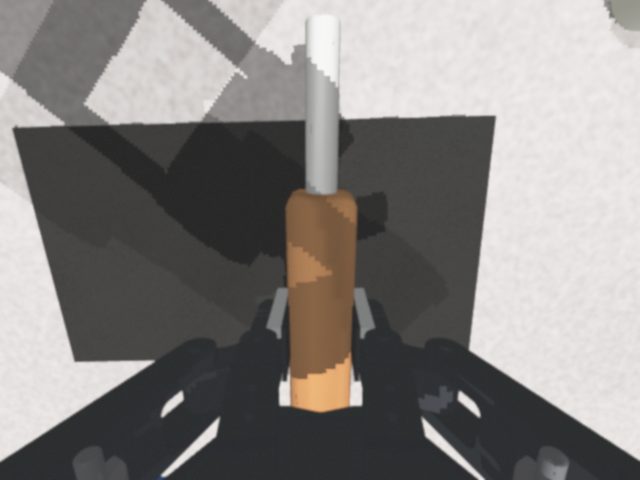

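View pics/sd10.png

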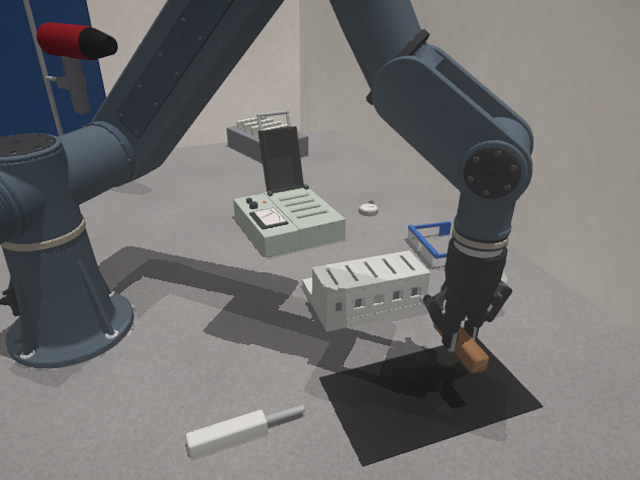

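```bash
python3 -c "
from h import *
d=load('side');im=d['image'].astype('uint8')
cv2.imwrite('pics/sdc.png',cv2.resize(im[245:335,295:435],None,fx=5.6,fy=5.6,interpolation=cv2.INTER_CUBIC))
th=np.radians(-4);Rm=np.array([[np.cos(th),-np.sin(th)],[np.sin(th),np.cos(th)]])
for x in (-.076,-.038,0,.038,.076):
  p=Rm@[x,-.044]+[.5252,-.1495]; u,v=proj(d,[*p,.05]);print(x,(u-295)*5.6,(v-245)*5.6)
for c in [(-.101,-.044),(.101,-.044),(-.101,.04),(.101,.04)]:
  p=Rm@c+[.5252,-.1495]; u,v=proj(d,[*p,.088]);print(c,(u-295)*5.6,(v-245)*5.6)
"
```

```text
-0.076 255.4759238594058 347.5667257556308
-0.038 365.991064071055 324.80270919306486
0 473.7669834439202 302.6029200153003
0.038 578.9042765285725 280.9466376585226
0.076 681.4986718256282 259.8141438726399
(-0.101, -0.044) 183.15475819787355 263.98327896626824
(0.101, -0.044) 761.4453628516474 151.2801761225664
(-0.101, 0.04) 97.91202507455255 124.13098389860214
(0.101, 0.04) 640.4190437257118 27.87047147182975
```

View pics/sdc.png

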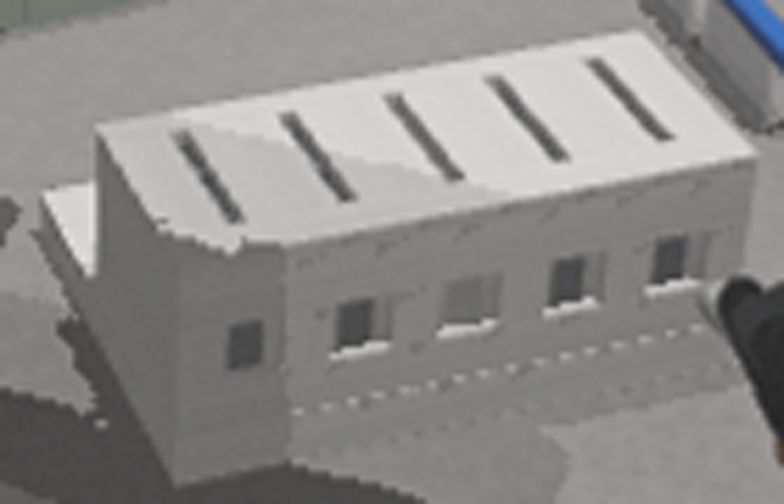

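```bash
python3 -m crank '[[0,0.02,0.018,-0.026,-0.003],[0,0.0245,0.018,-0.0265,0],[0,0,0,0,0],[0,0,0,0,0]]'
python3 -c "
from h import *
st();go(.5886,-.3314,.0392,-4.0);snap('side','sd11.png')
d=load('side');im=d['image'].astype('uint8')
cv2.imwrite('pics/sdc11.png',cv2.resize(im[235:395,335:535],None,fx=4,fy=3.7,interpolation=cv2.INTER_CUBIC))"
```

```text
t: 16.4
tcp_pos: [0.5888, -0.3307, 0.039]
tool_rot: [-0.516, -0.484, 0.517, -0.483]
force: [0.2, -0.6, -0.5]
finger_gap: 0.287
t 16.40 tcp [ 0.5888 -0.3307  0.039 ] F [ 0.2 -0.6 -0.5] gap 0.287
toolx [-0.002  0.001 -1.   ] tooly [ 0.998 -0.066 -0.002] toolz [-0.066 -0.998 -0.001] q [-0.68  0.83  1.42 -0.    0.89 -0.61]
now ang -3.80; yaw rows total 0.0035 rad; after turn: tx -0.0002 ty -0.0001 tz 0.0007; before turn: ty -0.0001 tz 0.0007
```

View pics/sdc11.png

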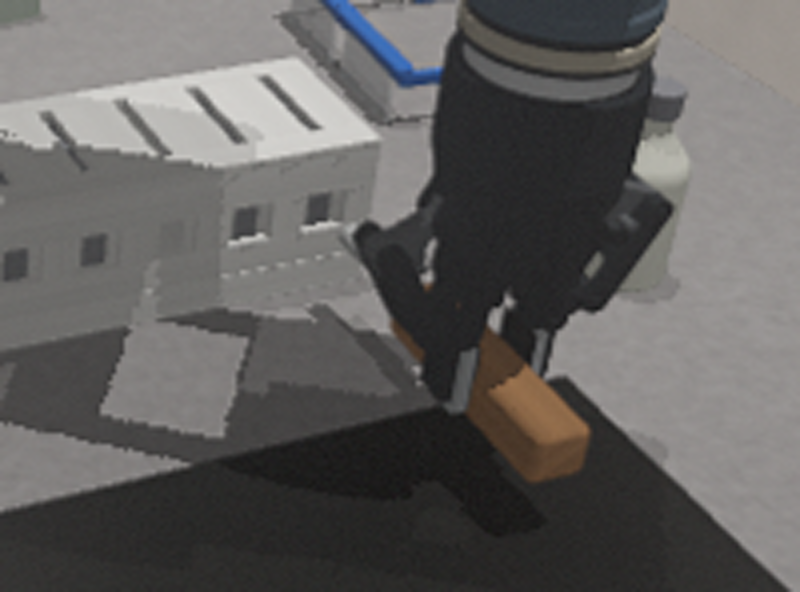

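```bash
python3 -m crank '[[0,0,0,-0.010,0],[0,0,0,-0.010,0],[0,0,0,-0.008,0],[0,0,0,-0.006,0],[0,0,0,0,0]]'
python3 -c "
from h import *
st();snap('side','sd12.png')
d=load('side');im=d['image'].astype('uint8')
cv2.imwrite('pics/sdc12.png',cv2.resize(im[235:395,335:535],None,fx=4,fy=3.7,interpolation=cv2.INTER_CUBIC))"
```

```text
t: 16.95
tcp_pos: [0.5919, -0.3045, 0.0421]
tool_rot: [-0.513, -0.48, 0.518, -0.488]
force: [-4.7, -14.6, -0.9]
finger_gap: 0.286
t 16.95 tcp [ 0.5919 -0.3045  0.0421] F [ -4.7 -14.6  -0.9] gap 0.286
toolx [ 0.003 -0.014 -1.   ] tooly [ 0.998 -0.062  0.004] toolz [-0.063 -0.998  0.013] q [-0.64  0.81  1.46 -0.01  0.86 -0.57]
```

View pics/sdc12.png

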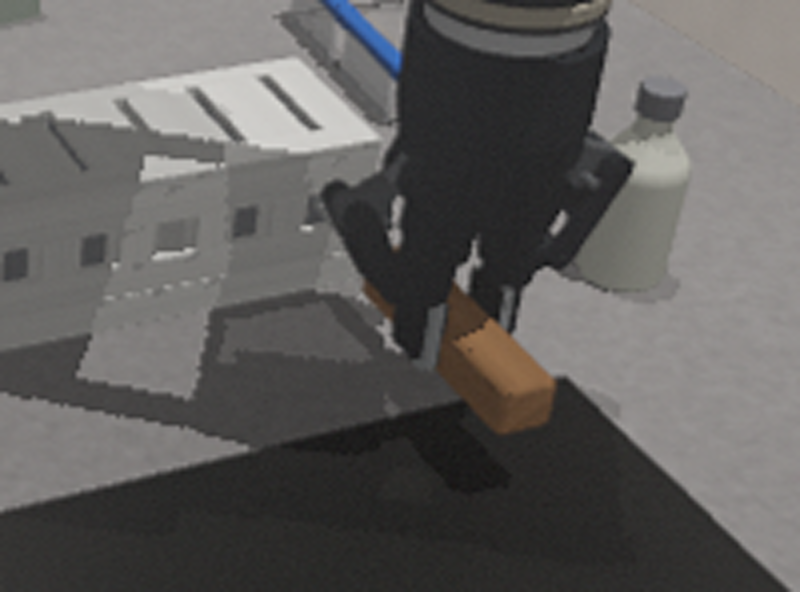

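```bash
python3 -m crank '[[0,0,0,-0.006,0],[0,0,0,-0.008,0],[0,0,0,0,0]]'
python3 -c "
from h import *
st()"
```

```text
t: 17.3
tcp_pos: [0.5953, -0.3035, 0.0453]
tool_rot: [-0.508, -0.473, 0.52, -0.497]
force: [-9.3, -39.7, -0.0]
finger_gap: 0.292
t 17.30 tcp [ 0.5953 -0.3035  0.0453] F [ -9.3 -39.7  -0. ] gap 0.292
toolx [ 0.011 -0.035 -0.999] tooly [ 0.998 -0.057  0.013] toolz [-0.058 -0.998  0.035] q [-0.63  0.81  1.46 -0.03  0.84 -0.55]
```

```bash
python3 -m crank '[[0,0,0,0.014,0],[0,0,0,0.01,0],[0,0,0,0.0,0]]'
python3 -c "
from h import *
st();d=snap('wrist','w13.png')"
```

```text
t: 17.6
tcp_pos: [0.5903, -0.3084, 0.04]
tool_rot: [0.517, 0.482, -0.517, 0.482]
force: [-0.3, -0.3, -1.3]
finger_gap: 0.292
t 17.60 tcp [ 0.5903 -0.3084  0.04  ] F [-0.3 -0.3 -1.3] gap 0.292
toolx [ 0.  0. -1.] tooly [ 0.998 -0.069  0.   ] toolz [-0.069 -0.998 -0.   ] q [-0.65  0.82  1.45  0.    0.87 -0.58]
```

View pics/w13.png

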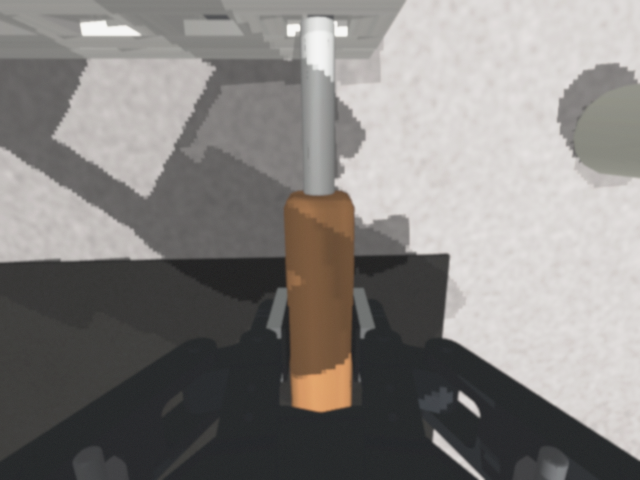

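```bash
python3 -c "
from h import *
d=load('wrist');T=np.array(d['T_tool_cam'])
def pj(p):
  q=np.linalg.inv(T)@np.append(p,1);return np.round([d['cx']+d['f']*q[0]/-q[2],d['cy']-d['f']*q[1]/-q[2]],1)
for up in (.0048,.0108,.0168): print(up,pj([-up,0,-.113]),pj([-up,0,-.055]))
print('handle top front/back edge',pj([-.0238,.013,-.055]),pj([-.0238,-.013,-.055]),pj([-.0238,0,.055]))
im=d['image'].astype('uint8');cv2.imwrite('pics/w13c.png',cv2.resize(im[0:110,240:400],None,fx=5,fy=5,interpolation=cv2.INTER_CUBIC))
"

```

```text
0.0048 [319.7  21. ] [319.6 186.7]
0.0108 [319.6  15.1] [319.6 188.8]
0.0168 [319.6   8.5] [319.6 191. ]
handle top front/back edge [357.  193.9] [282.2 193.9] [319.6 443.7]
```

View pics/w13c.png

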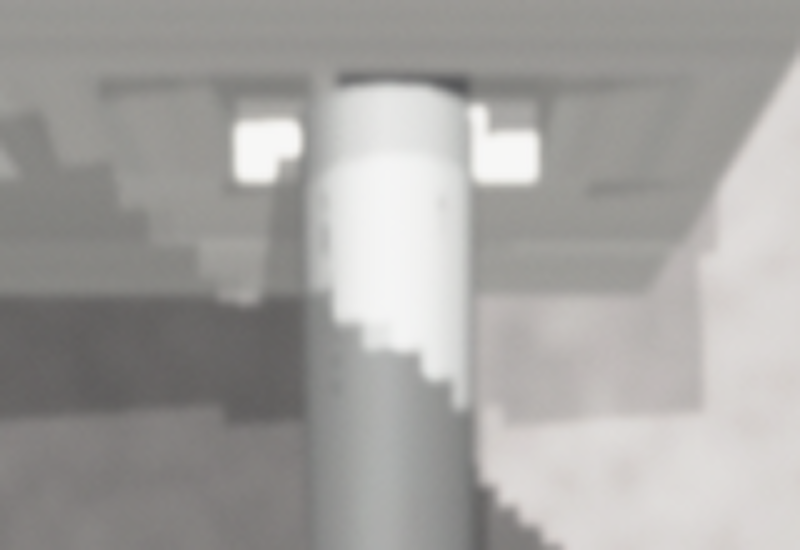

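```bash
python3 -c "
from h import *
d=load('wrist');P=cloud(d);T=np.array(d['T_tool_cam'])
W=d['W'];Tt=W@np.linalg.inv(T);i=np.linalg.inv(Tt)
Q=(P@i[:3,:3].T+i[:3,3])*1000
for v in (17,20,25,40,80,120,160,185,189,192,195,200,220,260,280,340,400): print(v,np.round(Q[v,319],1),np.round(np.median(Q[v,314:325],0),1))
print('hole region'); 
for v in range(0,40,4): print(v,[round(float(x)) for x in Q[v,270:370:8,0]],[round(float(x)) for x in Q[v,270:370:8,2]])
"

```

```text
17 [ -16.    -0.2 -110.9] [ -16.    -0.2 -110.9]
20 [ -15.    -0.2 -110.3] [ -15.6   -0.2 -110.2]
25 [ -15.7   -0.2 -108.7] [ -15.7   -0.2 -108.7]
40 [ -14.7   -0.2 -104.6] [ -15.8   -0.2 -104.4]
80 [-16.5  -0.2 -92.3] [-16.2  -0.2 -92.3]
120 [-16.2  -0.2 -79.6] [-15.7  -0.2 -79.6]
160 [-16.   -0.2 -66. ] [-15.7  -0.2 -66. ]
185 [-15.9  -0.2 -57.1] [-16.   -0.2 -57.1]
189 [-16.2  -0.2 -55.7] [-16.2  -0.2 -55.7]
192 [-18.2  -0.2 -54.8] [-15.6  -0.2 -54.5]
195 [-15.5  -0.2 -53.3] [-16.   -0.2 -53.4]
200 [-21.6  -0.2 -52.5] [-21.6  -0.2 -52.5]
220 [-24.5  -0.2 -45.9] [-23.2  -0.2 -45.6]
260 [-22.6  -0.2 -30.2] [-23.5  -0.2 -30.6]
280 [-23.8  -0.2 -22.7] [-23.7  -0.2 -22.7]
340 [-24.3  -0.2   2.6] [-23.5  -0.2   3.1]
400 [-24.4  -0.2  31.2] [-23.9  -0.2  31.6]
hole region
0 [-33, -33, -32, -31, -33, -33, -32, -33, -33, -31, -33, -32, -32] [-110, -110, -110, -111, -110, -110, -110, -110, -110, -110, -110, -110, -110]
4 [-29, -29, -30, -30, -30, -30, -30, -30, -30, -31, -30, -30, -29] [-110, -110, -110, -110, -110, -110, -110, -110, -110, -110, -110, -110, -110]
8 [-26, -27, -27, -27, -25,
[... 400 characters left out ...]
-110]
20 [-16, -16, -5, 1, -13, -16, -14, -15, 5, 1, -12, -16, -16] [-110, -110, -113, -115, -111, -110, -111, -110, -116, -115, -111, -110, -110]
24 [-14, -12, -5, 1, -13, -16, -16, -15, -11, 0, -12, -12, -11] [-109, -110, -112, -114, -110, -109, -109, -109, -110, -114, -110, -110, -110]
28 [-10, -8, -4, 1, -13, -15, -15, -16, -12, 2, -9, -7, -8] [-110, -110, -111, -112, -109, -108, -108, -108, -109, -113, -110, -110, -110]
32 [-4, -3, -3, 1, -13, -16, -15, -15, -11, 2, -3, -4, -4] [-110, -110, -110, -111, -107, -107, -107, -107, -108, -111, -110, -110, -110]
36 [-143, 1, 1, 1, -14, -16, -16, -15, -11, 1, 2, 2, 1] [-73, -110, -110, -110, -106, -105, -105, -106, -107, -110, -110, -110, -110]
```

```bash
python3 -c "
from h import *
d=load('wrist');P=cloud(d);T=np.array(d['T_tool_cam'])
W=d['W'];Tt=W@np.linalg.inv(T);i=np.linalg.inv(Tt)
Q=(P@i[:3,:3].T+i[:3,3])*1000
for v in (18,20,22,26,30):
  print(v,'cols',[ (c,round(float(Q[v,c,1]),1),round(float(Q[v,c,2]),0)) for c in list(range(278,300,2))+list(range(336,360,2))])
"

```

```text
18 cols [(278, -13.2, -110.0), (280, -12.6, -110.0), (282, -11.8, -110.0), (284, -12.0, -112.0), (286, -11.9, -114.0), (288, -11.4, -115.0), (290, -10.7, -115.0), (292, -10.0, -115.0), (294, -9.3, -115.0), (296, -8.5, -115.0), (298, -7.7, -115.0), (336, 5.9, -115.0), (338, 6.6, -115.0), (340, 7.3, -115.0), (342, 8.1, -115.0), (344, 8.8, -115.0), (346, 9.5, -115.0), (348, 10.1, -115.0), (350, 10.1, -112.0), (352, 10.2, -110.0), (354, 10.9, -110.0), (356, 11.5, -110.0), (358, 12.1, -110.0)]
20 cols [(278, -13.5, -110.0), (280, -12.8, -110.0), (282, -12.0, -110.0), (284, -11.9, -111.0), (286, -11.8, -113.0), (288, -11.6, -115.0), (290, -10.8, -115.0), (292, -10.1, -115.0), (294, -9.4, -115.0), (296, -8.6, -115.0), (298, -7.9, -115.0), (336, 6.0, -115.0), (338, 6.7, -115.0), (340, 7.5, -115.0), (342, 8.2, -115.0), (344, 8.9, -115.0), (346, 9.6, -115.0), (348, 10.1, -114.0), (350, 10.1, -111.0), (352, 10.4, -110.0), (354, 11.2, -110.0), (356, 11.5, -109.0), (358, 12.4, -110.0)]
22 cols [(278, -13.8, -110.0), (280, -13.1, -110.0), (282, -12.4, -110.0), (284, -11.8, -110.0), (286, -11.9, -1
[... 669 characters left out ...]
 (340, 7.4, -113.0), (342, 8.2, -113.0), (344, 9.0, -113.0), (346, 9.6, -113.0), (348, 10.2, -112.0), (350, 10.3, -110.0), (352, 11.0, -110.0), (354, 11.6, -110.0), (356, 12.4, -110.0), (358, 12.8, -109.0)]
30 cols [(278, -14.7, -110.0), (280, -13.9, -110.0), (282, -13.2, -110.0), (284, -12.4, -109.0), (286, -11.9, -110.0), (288, -11.6, -112.0), (290, -11.0, -112.0), (292, -10.2, -112.0), (294, -9.5, -112.0), (296, -8.7, -112.0), (298, -8.0, -112.0), (336, 6.1, -112.0), (338, 6.8, -112.0), (340, 7.6, -112.0), (342, 8.3, -112.0), (344, 9.0, -112.0), (346, 9.7, -112.0), (348, 10.1, -111.0), (350, 10.7, -110.0), (352, 11.3, -110.0), (354, 12.1, -110.0), (356, 12.7, -110.0), (358, 13.4, -110.0)]
```

```bash
cat >> h.py <<'E'
def toolcloud(d):
    P=cloud(d);i=np.linalg.inv(d['W']@np.linalg.inv(np.array(d['T_tool_cam'])))
    return (P@i[:3,:3].T+i[:3,3])*1000
def rodalign(d,u0=319,verbose=True):
    Q=toolcloud(d)
    # wall fit
    A=Q[0:12,:].reshape(-1,3); m=(abs(A[:,1])<60)&(A[:,2]<-60)&(A[:,0]>-50)&(A[:,0]<-22)
    z0=np.median(A[m][:,2]); m&=abs(A[:,2]-z0)<4
    s,c=np.polyfit(A[m][:,1],A[m][:,2],1); print('wall z at y0 %.1f slope deg %.2f n %d'%(c,np.degrees(np.arctan(s)),m.sum()))
    # hole sides
    for v in range(14,36,3):
        r=Q[v]; dz=r[:,2]-(c+s*r[:,1]); inn=(dz<-1.2)&(abs(r[:,1])<16)
        k=np.where(inn)[0]
        if len(k)>3: print(v,'hole y %.1f..%.1f'%(r[k,1].min(),r[k,1].max()), end='; ')
    S=Q[40:170,:].reshape(-1,3); m=(abs(S[:,1])<7)&(S[:,0]<-12)&(S[:,0]>-20)&(S[:,2]>-105)
    print('\nshaft y line',np.round(np.polyfit(S[m][:,2],S[m][:,1],1),4),'up',np.round(np.percentile(S[m][:,0],[5,50]),1))
    return Q
E
python3 -c "
from h import *
rodalign(load('wrist'))"
```

```text
wall z at y0 -109.9 slope deg 0.09 n 3489
17 hole y -12.0..10.1; 20 hole y -12.0..10.1; 23 hole y -12.0..10.2; 26 hole y -11.9..10.2; 29 hole y -11.9..10.1; 32 hole y -11.7..9.0; 
shaft y line [0.011  0.3645] up [-16.7 -15.3]
```

```bash
cat >> h.py <<'E'
def shaft(d):
    Q=toolcloud(d); zs=[];cs=[]
    for v in range(18,185,4):
        r=Q[v]; k=np.where((r[:,0]<-8.5)&(r[:,0]>-20)&(abs(r[:,1])<9)&(r[:,2]>-112.5))[0]
        if len(k)<5: continue
        # top of the shaft: symmetric about the axis; use pixel edges
        zs.append(np.median(r[k,2])); 
        us=(k.min()+k.max())/2; W=np.array(d['T_tool_cam'])
        c=np.array([(us-d['cx'])/d['f'],-(v-d['cy'])/d['f'],-1.]); o=W[:3,3];dr=W[:3,:3]@c; p=o+dr*(-.0115-o[0])/dr[0]
        cs.append(p[1]*1000)
    f=np.polyfit(zs,cs,1); print('shaft axis y=%.4f*z+%.2f, at -113: %.2f'%(f[0],f[1],np.polyval(f,-113)),'res',np.round(np.std(np.array(cs)-np.polyval(f,zs)),2))
E
python3 -c "
from h import *
shaft(load('wrist'))"
```

```text
shaft axis y=0.0124*z+0.43, at -113: -0.98 res 0.07
```

```bash
python3 -m crank '[[0,0,-0.0012,0,0.011],[0,0,0,0,0],[0,0,0,0,0]]'
python3 -c "
from h import *
d=snap('wrist','w14.png');st();rodalign(d);shaft(d)"
```

```text
t: 17.95
tcp_pos: [0.5894, -0.3063, 0.0396]
tool_rot: [-0.519, -0.481, 0.519, -0.48]
force: [0.6, -0.5, -1.1]
finger_gap: 0.287
t 18.00 tcp [ 0.5895 -0.3066  0.0397] F [-0.5 -0.6 -2.1] gap 0.285
toolx [-0.  0. -1.] tooly [ 0.997 -0.077 -0.   ] toolz [-0.077 -0.997 -0.   ] q [-0.65  0.82  1.45  0.    0.87 -0.57]
wall z at y0 -107.9 slope deg -0.37 n 3730
23 hole y -11.9..10.2; 26 hole y -11.9..10.2; 29 hole y -11.8..10.2; 32 hole y -11.9..10.2; 35 hole y -11.8..10.1; 
shaft y line [0.0096 0.2293] up [-16.7 -15.2]
shaft axis y=0.0120*z+0.40, at -113: -0.96 res 0.05
```

```bash
python3 -m crank '[[0,0,-0.0005,0,0.0055],[0,0,0,0,0],[0,0,0,0,0]]'
python3 -c "
from h import *
d=snap('wrist','w14.png');rodalign(d);shaft(d)"
python3 -m crank '[[0,0,0,-0.004,0],[0,0,0,-0.004,0],[0,0,0,-0.004,0],[0,0,0,0,0]]'
```

```text
t: 18.3
tcp_pos: [0.5889, -0.3075, 0.0399]
tool_rot: [0.521, 0.479, -0.52, 0.479]
force: [-0.7, 0.6, -1.3]
finger_gap: 0.285
wall z at y0 -109.2 slope deg -0.77 n 3606
20 hole y -12.2..9.9; 23 hole y -12.1..9.9; 26 hole y -12.3..9.9; 29 hole y -12.1..9.9; 32 hole y -12.0..10.0; 
shaft y line [0.0112 0.3773] up [-16.8 -15.2]
shaft axis y=0.0120*z+0.40, at -113: -0.95 res 0.05
t: 18.75
tcp_pos: [0.5901, -0.2975, 0.0404]
tool_rot: [-0.519, -0.478, 0.521, -0.48]
force: [-0.8, -5.9, -1.4]
finger_gap: 0.287
```

```bash
python3 -m crank '[[0,0,0,-0.006,0],[0,0,0,-0.006,0],[0,0,0,-0.006,0],[0,0,0,0,0]]'
python3 -c "
from h import *
st()"
```

```text
t: 19.15
tcp_pos: [0.5913, -0.2791, 0.0403]
tool_rot: [-0.519, -0.478, 0.521, -0.48]
force: [-1.8, -4.4, -0.9]
finger_gap: 0.284
t 19.15 tcp [ 0.5913 -0.2791  0.0403] F [-1.8 -4.4 -0.9] gap 0.284
toolx [ 0.    -0.003 -1.   ] tooly [ 0.997 -0.082  0.   ] toolz [-0.082 -0.997  0.003] q [-0.61  0.81  1.48 -0.    0.85 -0.53]
```

```bash
python3 -m crank '[[0,0,0,-0.006,0],[0,0,0,-0.006,0],[0,0,0,-0.006,0],[0,0,0,-0.004,0],[0,0,0,0,0]]'
python3 -c "
from h import *
st();snap('scene','s14.png')
d=load('scene');im=d['image'].astype('uint8')
cv2.imwrite('pics/sc14.png',cv2.resize(im[195:345,205:365],None,fx=5,fy=4,interpolation=cv2.INTER_CUBIC))"
```

```text
t: 19.65
tcp_pos: [0.5928, -0.2574, 0.0403]
tool_rot: [-0.519, -0.478, 0.521, -0.48]
force: [-2.2, -4.6, -1.4]
finger_gap: 0.286
t 19.65 tcp [ 0.5928 -0.2574  0.0403] F [-2.2 -4.6 -1.4] gap 0.286
toolx [-0.    -0.003 -1.   ] tooly [ 0.997 -0.082 -0.   ] toolz [-0.082 -0.997  0.003] q [-0.58  0.8   1.5  -0.    0.84 -0.5 ]
```

View pics/sc14.png

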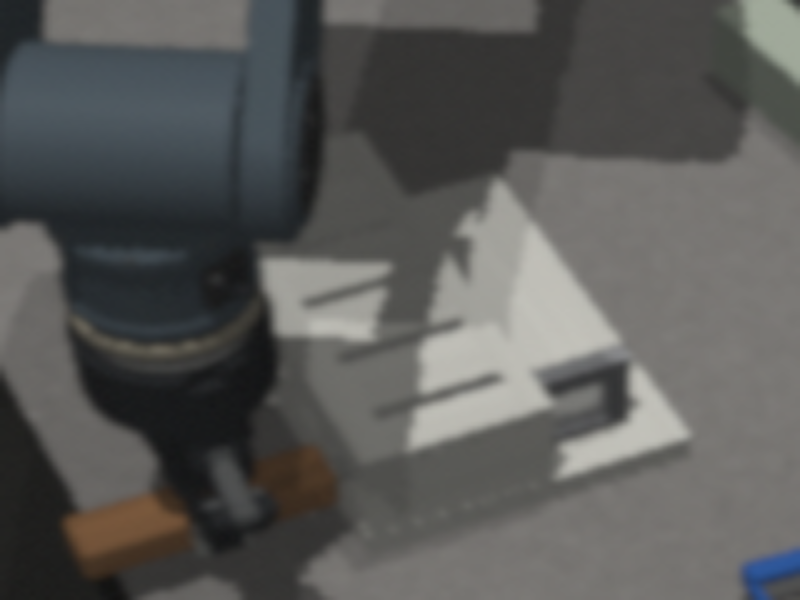

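```bash
python3 -m crank '[[0,0,0,-0.003,0],[0,0,0,0,0],[0,0,0,0.02,0],[0,0,0,0.02,0],[0,0,0,0.02,0]]'
python3 -m crank '[[0,0,0,0.01,0],[0,0,0,0,0],[0,0,0,0,0]]'
python3 -c "
from h import *
d=snap('wrist','w15.png');st();rodalign(d);shaft(d)"
```

```text
t: 20.2
tcp_pos: [0.5884, -0.3145, 0.0399]
tool_rot: [0.521, 0.478, -0.521, 0.479]
force: [0.2, 0.1, -1.2]
finger_gap: 0.282
t: 20.5
tcp_pos: [0.5872, -0.3226, 0.0396]
tool_rot: [0.521, 0.479, -0.521, 0.478]
force: [-0.4, 0.7, -0.7]
finger_gap: 0.287
t 20.55 tcp [ 0.5872 -0.322   0.0396] F [-0.2  0.5 -1.5] gap 0.287
toolx [-0.001  0.001 -1.   ] tooly [ 0.996 -0.084 -0.001] toolz [-0.084 -0.996 -0.001] q [-0.67  0.82  1.44  0.    0.88 -0.58]
  return _methods._mean(a, axis=axis, dtype=dtype,
  ret = ret.dtype.type(ret / rcount)
Traceback (most recent call last):
  File "h.py", line 53, in rodalign
    s,c=np.polyfit(A[m][:,1],A[m][:,2],1); print('wall z at y0 %.1f slope deg %.2f n %d'%(c,np.degrees(np.arctan(s)),m.sum()))
        ~~~~~~~~~~^^^^^^^^^^^^^^^^^^^^^^^
TypeError: expected non-empty vector for x
```

View pics/w15.png

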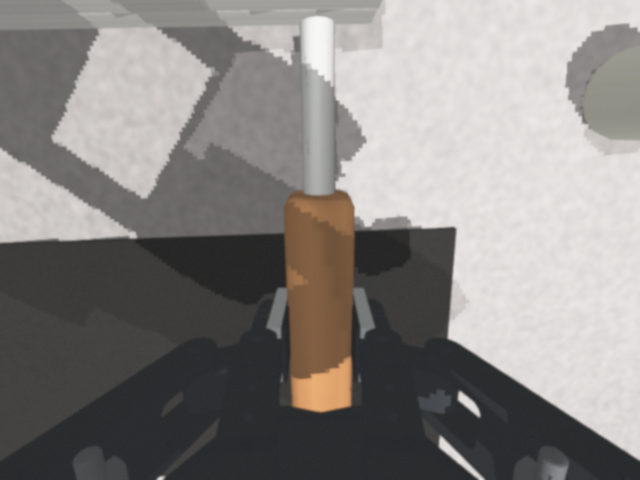

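```bash
python3 -m crank '[[0,0,-0.019,0,0],[0,0,-0.019,0.0005,0],[0,0,0,-0.012,0],[0,0,0,0,0],[0,0,0,0,0]]'
python3 -c "
from h import *
d=snap('wrist','w16.png');st();rodalign(d);shaft(d)"
```

```text
t: 21.05
tcp_pos: [0.5518, -0.3073, 0.0401]
tool_rot: [0.52, 0.479, -0.52, 0.479]
force: [-0.3, -0.4, -1.1]
finger_gap: 0.283
t 21.10 tcp [ 0.5519 -0.3077  0.0401] F [ 0.  -0.4 -1.1] gap 0.287
toolx [ 0.001 -0.001 -1.   ] tooly [ 0.997 -0.082  0.001] toolz [-0.082 -0.997  0.001] q [-0.69  0.79  1.54  0.    0.81 -0.6 ]
wall z at y0 -111.5 slope deg -0.67 n 3292
14 hole y -13.1..9.0; 17 hole y -13.0..9.1; 20 hole y -13.0..9.0; 23 hole y -13.0..9.0; 26 hole y -13.1..9.0; 
shaft y line [0.0109 0.3125] up [-16.8 -15.3]
shaft axis y=0.0123*z+0.41, at -113: -0.98 res 0.06
```

```bash
python3 -m crank '[[0,0,-0.001,0,0],[0,0,0,0,0],[0,0,0,-0.005,0],[0,0,0,-0.005,0],[0,0,0,-0.004,0]]'
python3 -m crank '[[0,0,0,-0.004,0],[0,0,0,0,0]]'
python3 -c "
from h import *
st()"
```

```text
t: 21.6
tcp_pos: [0.5515, -0.2967, 0.0405]
tool_rot: [-0.519, -0.477, 0.521, -0.481]
force: [-3.0, -8.9, -0.6]
finger_gap: 0.289
t: 21.8
tcp_pos: [0.5518, -0.2923, 0.0405]
tool_rot: [-0.519, -0.477, 0.521, -0.481]
force: [-0.3, -6.2, -1.5]
finger_gap: 0.286
t 21.80 tcp [ 0.5518 -0.2923  0.0405] F [-0.3 -6.2 -1.5] gap 0.286
toolx [ 0.002 -0.005 -1.   ] tooly [ 0.997 -0.082  0.002] toolz [-0.082 -0.997  0.005] q [-0.66  0.78  1.57 -0.    0.79 -0.58]
```

```bash
python3 -m crank '[[0,0,0,-0.008,0],[0,0,0,-0.008,0],[0,0,0,-0.008,0],[0,0,0,-0.007,0],[0,0,0,-0.004,0]]'
python3 -m crank '[[0,0,0,-0.003,0],[0,0,0,0,0]]'
python3 -c "
from h import *
st()"
```

```text
t: 22.3
tcp_pos: [0.5544, -0.2572, 0.0404]
tool_rot: [-0.519, -0.478, 0.521, -0.481]
force: [-1.9, -7.7, -1.1]
finger_gap: 0.286
t: 22.5
tcp_pos: [0.5546, -0.2539, 0.0403]
tool_rot: [-0.519, -0.478, 0.521, -0.48]
force: [-1.8, -5.6, -2.3]
finger_gap: 0.288
t 22.50 tcp [ 0.5546 -0.2539  0.0403] F [-1.8 -5.6 -2.3] gap 0.288
toolx [ 0.001 -0.004 -1.   ] tooly [ 0.997 -0.081  0.001] toolz [-0.081 -0.997  0.004] q [-0.61  0.77  1.6  -0.    0.77 -0.53]
```

Retract and move on by 76 mm to the slot at x = -38.

```bash
python3 -m crank '[[0,0,0,-0.002,0],[0,0,0,0,0],[0,0,0,0.025,0],[0,0,0,0.025,0],[0,0,0,0.02,0]]'
python3 -m crank '[[0,0,-0.025,0,0],[0,0,-0.025,0.0005,0],[0,0,-0.026,0.0005,0],[0,0,0,-0.011,0],[0,0,0,0,0]]'
python3 -c "
from h import *
d=snap('wrist','w17.png');st();rodalign(d);shaft(d)"
```

```text
t: 23.0
tcp_pos: [0.5488, -0.3207, 0.04]
tool_rot: [0.521, 0.478, -0.52, 0.479]
force: [0.0, 0.2, -0.4]
finger_gap: 0.286
t: 23.5
tcp_pos: [0.4732, -0.3021, 0.0398]
tool_rot: [0.521, 0.479, -0.52, 0.478]
force: [0.4, -0.3, -1.6]
finger_gap: 0.284
t 23.55 tcp [ 0.4744 -0.3032  0.04  ] F [ 0.5 -0.8 -1.6] gap 0.287
toolx [ 0.001 -0.    -1.   ] tooly [ 0.997 -0.083  0.001] toolz [-0.083 -0.997  0.   ] q [-0.77  0.73  1.73  0.    0.68 -0.68]
wall z at y0 -112.0 slope deg -0.76 n 2631
14 hole y -10.5..11.6; 17 hole y -10.5..11.7; 20 hole y -10.4..11.6; 23 hole y -10.3..11.4; 26 hole y -10.2..10.9; 
shaft y line [0.0099 0.2778] up [-16.8 -15.3]
shaft axis y=0.0122*z+0.42, at -113: -0.95 res 0.06
```

View pics/w17.png

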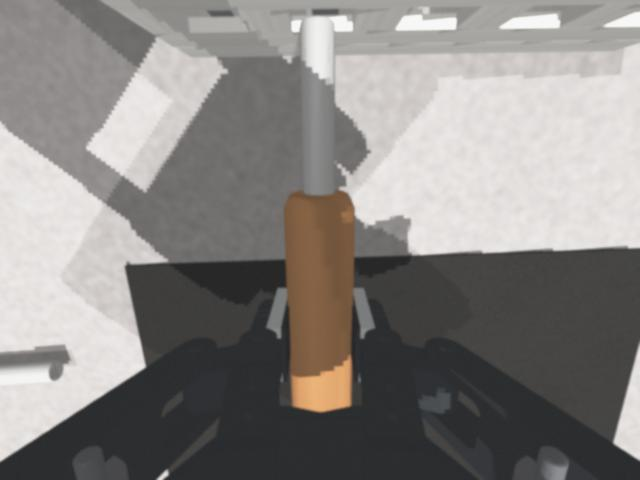

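```bash
python3 -m crank '[[0,0,0.001,0,0],[0,0,0,0,0],[0,0,0,0,0]]'
python3 -c "
from h import *
d=snap('wrist','w17.png');st();rodalign(d);shaft(d)"
```

```text
t: 23.85
tcp_pos: [0.4756, -0.3039, 0.0399]
tool_rot: [0.52, 0.478, -0.52, 0.479]
force: [0.4, 0.0, -1.0]
finger_gap: 0.288
t 23.90 tcp [ 0.4754 -0.3038  0.0399] F [ 0.1 -0.6 -1.3] gap 0.288
toolx [ 0. -0. -1.] tooly [ 0.997 -0.083  0.   ] toolz [-0.083 -0.997  0.   ] q [-0.77  0.73  1.72  0.    0.69 -0.68]
wall z at y0 -113.4 slope deg -0.59 n 411
14 hole y -12.9..9.3; 17 hole y -12.9..9.2; 20 hole y -12.9..9.2; 
shaft y line [0.0103 0.2892] up [-16.8 -15.3]
shaft axis y=0.0120*z+0.41, at -113: -0.95 res 0.06
```

```bash
python3 -m crank '[[0,0,-0.0009,0,0],[0,0,0,0,0],[0,0,0,-0.006,0],[0,0,0,-0.006,0],[0,0,0,-0.004,0]]'
python3 -m crank '[[0,0,0,-0.004,0],[0,0,0,0,0]]'
python3 -c "
from h import *
st()"
```

```text
t: 24.4
tcp_pos: [0.476, -0.2899, 0.0405]
tool_rot: [-0.519, -0.478, 0.521, -0.481]
force: [-3.8, -8.4, -0.2]
finger_gap: 0.287
t: 24.6
tcp_pos: [0.4762, -0.2854, 0.0404]
tool_rot: [-0.519, -0.478, 0.521, -0.481]
force: [-2.9, -6.0, -0.7]
finger_gap: 0.284
t 24.60 tcp [ 0.4762 -0.2854  0.0404] F [-2.9 -6.  -0.7] gap 0.284
toolx [ 0.002 -0.005 -1.   ] tooly [ 0.997 -0.081  0.002] toolz [-0.081 -0.997  0.005] q [-0.74  0.72  1.75 -0.    0.67 -0.66]
```

```bash
python3 -m crank '[[0,0,0,-0.008,0],[0,0,0,-0.008,0],[0,0,0,-0.008,0],[0,0,0,-0.007,0],[0,0,0,-0.005,0]]'
python3 -m crank '[[0,0,0,-0.003,0],[0,0,0,0,0]]'
python3 -c "
from h import *
st()"
```

```text
t: 25.1
tcp_pos: [0.479, -0.2493, 0.0403]
tool_rot: [-0.519, -0.478, 0.521, -0.481]
force: [-2.9, -6.6, -1.1]
finger_gap: 0.287
t: 25.3
tcp_pos: [0.4791, -0.2458, 0.0403]
tool_rot: [-0.519, -0.478, 0.52, -0.48]
force: [-1.9, -5.0, -0.9]
finger_gap: 0.288
t 25.30 tcp [ 0.4791 -0.2458  0.0403] F [-1.9 -5.  -0.9] gap 0.288
toolx [ 0.001 -0.003 -1.   ] tooly [ 0.997 -0.081  0.001] toolz [-0.081 -0.997  0.003] q [-0.68  0.71  1.79 -0.    0.64 -0.6 ]
```

```bash
python3 -m crank '[[0,0,0,-0.001,0],[0,0,0,0,0],[0,0,0,0.025,0],[0,0,0,0.025,0],[0,0,0,0.02,0]]'
python3 -m crank '[[0,0,-0.019,0,0],[0,0,-0.019,0.0005,0],[0,0,0,-0.010,0],[0,0,0,0,0],[0,0,0,0,0]]'
python3 -m crank '[[0,0,0,0,0]]'
python3 -c "
from h import *
d=snap('wrist','w18.png');st();rodalign(d);shaft(d)"
```

```text
t: 25.8
tcp_pos: [0.4732, -0.3142, 0.04]
tool_rot: [0.521, 0.479, -0.52, 0.479]
force: [1.1, 0.2, -0.9]
finger_gap: 0.288
t: 26.3
tcp_pos: [0.4368, -0.3008, 0.04]
tool_rot: [0.52, 0.478, -0.52, 0.479]
force: [0.4, -0.6, -0.9]
finger_gap: 0.288
t: 26.4
tcp_pos: [0.4371, -0.3011, 0.04]
tool_rot: [0.52, 0.478, -0.52, 0.479]
force: [0.3, -0.5, -1.4]
finger_gap: 0.285
t 26.45 tcp [ 0.437  -0.3011  0.04  ] F [ 0.2  0.2 -1. ] gap 0.281
toolx [ 0.001 -0.001 -1.   ] tooly [ 0.997 -0.083  0.001] toolz [-0.083 -0.997  0.001] q [-0.81  0.71  1.81  0.    0.62 -0.73]
wall z at y0 -113.3 slope deg -0.45 n 141
14 hole y -12.2..9.8; 17 hole y -12.3..9.8; 20 hole y -12.3..9.3; 
shaft y line [0.0105 0.2971] up [-16.8 -15.3]
shaft axis y=0.0120*z+0.40, at -113: -0.95 res 0.05
```

Hole centre -1.2, tip -0.95.

```bash
python3 -m crank '[[0,0,-0.0003,0,0],[0,0,0,0,0],[0,0,0,-0.006,0],[0,0,0,-0.006,0],[0,0,0,-0.004,0]]'
python3 -m crank '[[0,0,0,-0.004,0],[0,0,0,0,0]]'
python3 -c "
from h import *
st()"
```

```text
t: 26.95
tcp_pos: [0.4381, -0.2874, 0.0405]
tool_rot: [-0.519, -0.477, 0.521, -0.482]
force: [-2.4, -8.8, 0.1]
finger_gap: 0.289
t: 27.15
tcp_pos: [0.4382, -0.2828, 0.0404]
tool_rot: [-0.519, -0.478, 0.521, -0.481]
force: [-1.5, -5.6, -1.0]
finger_gap: 0.289
t 27.15 tcp [ 0.4382 -0.2828  0.0404] F [-1.5 -5.6 -1. ] gap 0.289
toolx [ 0.002 -0.005 -1.   ] tooly [ 0.997 -0.081  0.002] toolz [-0.081 -0.997  0.005] q [-0.79  0.7   1.84 -0.    0.6  -0.7 ]
```

```bash
python3 -m crank '[[0,0,0,-0.008,0],[0,0,0,-0.008,0],[0,0,0,-0.008,0],[0,0,0,-0.007,0],[0,0,0,-0.005,0]]'
python3 -m crank '[[0,0,0,-0.003,0],[0,0,0,-0.001,0],[0,0,0,0,0]]'
python3 -m crank '[[0,0,0,0.025,0],[0,0,0,0.025,0],[0,0,0,0.025,0],[0,0,0,0,0]]'
python3 -c "
from h import *
st();snap('scene','s18.png')
im=load('scene')['image'].astype('uint8')
cv2.imwrite('pics/sc18.png',cv2.resize(im[195:345,205:365],None,fx=5,fy=4,interpolation=cv2.INTER_CUBIC))"
```

```text
t: 27.65
tcp_pos: [0.4411, -0.2467, 0.0403]
tool_rot: [-0.519, -0.478, 0.52, -0.481]
force: [-3.1, -5.9, -1.7]
finger_gap: 0.283
t: 27.95
tcp_pos: [0.4413, -0.2426, 0.0403]
tool_rot: [-0.519, -0.478, 0.52, -0.481]
force: [-2.2, -5.7, -1.4]
finger_gap: 0.289
t: 28.35
tcp_pos: [0.4355, -0.3192, 0.0402]
tool_rot: [-0.521, -0.476, 0.521, -0.48]
force: [0.4, -0.0, -1.1]
finger_gap: 0.287
t 28.35 tcp [ 0.4355 -0.3192  0.0402] F [ 0.4 -0.  -1.1] gap 0.287
toolx [ 0.003 -0.004 -1.   ] tooly [ 0.996 -0.086  0.003] toolz [-0.086 -0.996  0.003] q [-0.84  0.71  1.79 -0.    0.64 -0.75]
```

View pics/sc18.png

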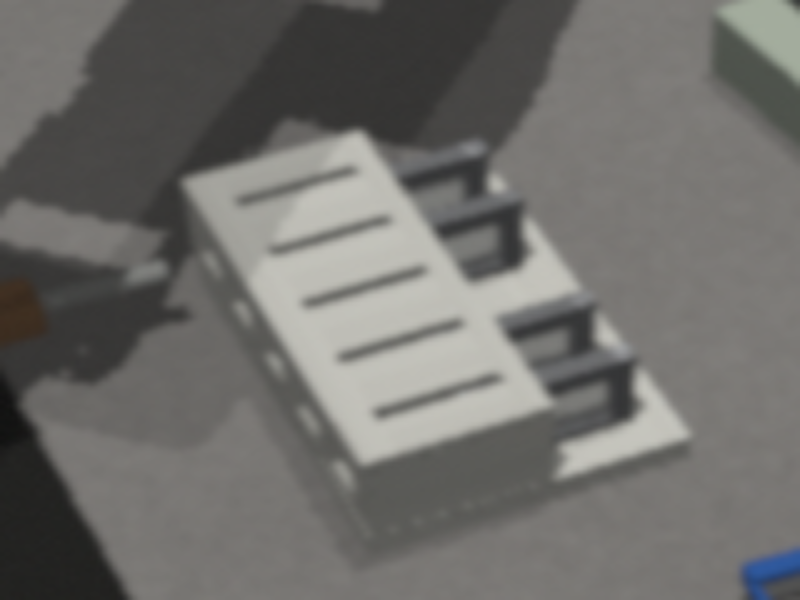

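```bash
python3 -m crank '[[0,-0.03,0,0.02,0],[0,-0.015,0.02,0.02,0],[0,0,0.02,0.02,0.14],[0,0,0,0,0.14],[0,0,0,0,0.14]]'
python3 -m crank '[[0,0,0,0,0.14],[0,0,0,0,0.14],[0,0,0,0,0.14],[0,0,0,0,0.14],[0,0,0,0,0.14]]'
python3 -m crank '[[0,0,0,0,0.14],[0,0,0,0,0.14],[0,0,0,0,0.14],[0,0,0,0,0],[0,0,0,0,0]]'
python3 -c "
from h import *
st();go(.485,-.38,.0052,-92.3)"
```

```text
t: 28.9
tcp_pos: [0.4695, -0.3775, 0.0847]
tool_rot: [0.61, 0.359, -0.61, 0.357]
force: [-0.3, 0.0, -0.7]
finger_gap: 0.291
t: 29.4
tcp_pos: [0.4688, -0.3764, 0.0844]
tool_rot: [-0.695, -0.128, 0.696, -0.126]
force: [-1.0, 0.6, -0.9]
finger_gap: 0.288
t: 29.9
tcp_pos: [0.469, -0.3774, 0.0846]
tool_rot: [-0.707, 0.017, 0.707, 0.018]
force: [0.0, -0.3, 0.2]
finger_gap: 0.288
t 29.90 tcp [ 0.469  -0.3774  0.0846] F [ 0.  -0.3  0.2] gap 0.288
toolx [-0.001  0.001 -1.   ] tooly [-0.049 -0.999 -0.001] toolz [-0.999  0.049  0.001] q [-0.86  0.69  1.61  0.    0.85  0.76]
now ang -92.83; yaw rows total -0.0092 rad; after turn: tx 0.0794 ty 0.0020 tz -0.0161; before turn: ty 0.0019 tz -0.0162
```

```bash
python3 -m crank '[[0,0.03,0.001,-0.016,0],[0,0.03,0,0,0],[0,0.01,0,0,0],[0,0.006,0,0,0],[0,0,0,0,0]]'
python3 -m crank '[[0,0.002,0,0,0],[0,0,0,0,0]]'
python3 -c "
from h import *
st()"
```

```text
t: 30.4
tcp_pos: [0.4848, -0.3803, 0.0086]
tool_rot: [-0.707, 0.018, 0.707, 0.019]
force: [0.2, 0.3, -1.1]
finger_gap: 0.286
t: 30.6
tcp_pos: [0.4856, -0.3813, 0.0079]
tool_rot: [0.707, -0.019, -0.706, -0.018]
force: [-1.2, 0.8, -0.8]
finger_gap: 0.286
t 30.60 tcp [ 0.4856 -0.3813  0.0079] F [-1.2  0.8 -0.8] gap 0.286
toolx [ 0.001 -0.001 -1.   ] tooly [-0.053 -0.999  0.001] toolz [-0.999  0.053 -0.001] q [-0.85  0.82  1.59 -0.    0.72  0.78]
```

```bash
python3 -m crank '[[0,0.002,0,0,0],[0,0.001,0,0,0],[0,0,0,0,0]]'
python3 -m crank '[[0.045,0,0,0,0],[0.045,0,0,0,0],[0.045,0,0,0,0],[0.045,-0.02,0,0,0],[0.045,-0.04,0,0,0]]'
python3 -m crank '[[0.045,-0.04,0,0,0],[0.045,-0.04,0,0,0],[0.04,-0.03,0,0,0],[0.04,0,0,0,0]]'
python3 -c "
from h import *
st();d=snap('wrist','w20.png')"
```

```text
t: 30.9
tcp_pos: [0.4855, -0.3813, 0.0052]
tool_rot: [0.707, -0.019, -0.706, -0.018]
force: [-1.5, 0.5, 4.6]
finger_gap: 0.29
t: 31.4
tcp_pos: [0.4833, -0.3786, 0.0612]
tool_rot: [-0.705, 0.017, 0.709, 0.021]
force: [0.1, -0.1, 0.7]
finger_gap: 0.527
t: 31.8
tcp_pos: [0.4875, -0.383, 0.179]
tool_rot: [0.709, -0.021, -0.704, -0.016]
force: [1.1, 0.3, -0.0]
finger_gap: 0.468
t 31.80 tcp [ 0.4875 -0.383   0.179 ] F [ 1.1  0.3 -0. ] gap 0.468
toolx [ 0.007 -0.008 -1.   ] tooly [-0.053 -0.999  0.007] toolz [-0.999  0.053 -0.007] q [-0.85  0.58  1.5   0.    1.05  0.78]
```

View pics/w20.png

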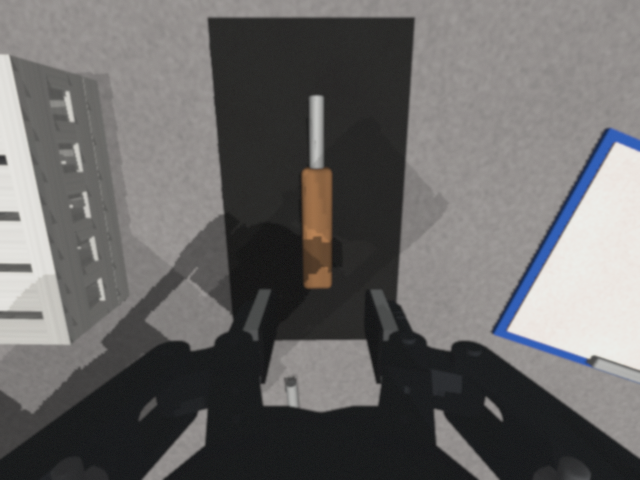

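```bash
python3 -c "
from h import *
go(.585,-.06,.25,-4)"
python3 -m crank '[[0.03,-0.04,0,0,-0.14],[0.03,-0.03,0,0,-0.14],[0.03,0,0,0,-0.14],[0.03,0,0,0,-0.14],[0.03,0,0,0,-0.14]]'
python3 -m crank '[[0.03,0,0,0,-0.14],[0.03,0,0,0,-0.14],[0.03,0,0,0,-0.14],[0.03,0,0,0,-0.14],[0.03,0,0,0,-0.14]]'
python3 -m crank '[[0.03,0,0,0,-0.14],[0.03,0,0,0,0],[0.03,0,0,0,0]]'
python3 -c "
from h import *
st();go(.585,-.06,.25,-4)"
```

```text
now ang -93.04; yaw rows total -1.5540 rad; after turn: tx -0.0737 ty 0.0761 tz -0.3279; before turn: ty -0.3263 tz -0.0819
t: 32.35
tcp_pos: [0.4844, -0.3799, 0.2419]
tool_rot: [-0.669, -0.228, 0.67, -0.225]
force: [0.5, -0.9, -0.3]
finger_gap: 0.352
t: 32.85
tcp_pos: [0.4843, -0.3798, 0.2414]
tool_rot: [-0.551, -0.444, 0.552, -0.441]
force: [-0.1, -0.3, -0.6]
finger_gap: 0.353
t: 33.15
tcp_pos: [0.4847, -0.3801, 0.2423]
tool_rot: [0.521, 0.479, -0.521, 0.477]
force: [-0.5, -0.3, -0.2]
finger_gap: 0.353
t 33.15 tcp [ 0.4847 -0.3801  0.2423] F [-0.5 -0.3 -0.2] gap 0.353
toolx [-0.002  0.002 -1.   ] tooly [ 0.996 -0.087 -0.002] toolz [-0.087 -0.996 -0.002] q [-0.85  0.5   1.44  0.    1.2  -0.76]
now ang -4.98; yaw rows total -0.0171 rad; after turn: tx -0.0077 ty 0.0778 tz -0.3264; before turn: ty 0.0722 tz -0.3277
```

```bash
python3 -m crank '[[0.03,0,0.01,-0.042,-0.017],[0.03,0,0.01,-0.042,0],[0.03,0,0.01,-0.042,0],[0.03,0,0.01,-0.042,0],[0.03,0,0.01,-0.042,0]]'
python3 -m crank '[[0.03,0,0.01,-0.042,0],[0.03,0,0.01,-0.042,0],[0.03,0,0.008,-0.032,0],[0.03,0,0,0,0],[0.03,0,0,0,0]]'
python3 -m crank '[[0.03,0,0,0,0]]'
python3 -c "
from h import *
d=snap('wrist','w21.png');st()"
```

```text
t: 33.65
tcp_pos: [0.5498, -0.173, 0.2433]
tool_rot: [-0.517, -0.483, 0.517, -0.482]
force: [0.8, -0.5, 0.8]
finger_gap: 0.354
t: 34.15
tcp_pos: [0.5853, -0.0603, 0.2433]
tool_rot: [-0.516, -0.483, 0.517, -0.483]
force: [0.4, -1.0, 0.2]
finger_gap: 0.351
t: 34.25
tcp_pos: [0.5852, -0.0618, 0.2435]
tool_rot: [-0.517, -0.483, 0.517, -0.482]
force: [-0.1, -0.2, -0.4]
finger_gap: 0.354
t 34.30 tcp [ 0.5852 -0.0621  0.2436] F [-0.6 -0.  -0.5] gap 0.354
toolx [-0.001 -0.    -1.   ] tooly [ 0.998 -0.069 -0.001] toolz [-0.069 -0.998  0.   ] q [-0.3   0.46  1.51 -0.    1.17 -0.23]
```

View pics/w21.png

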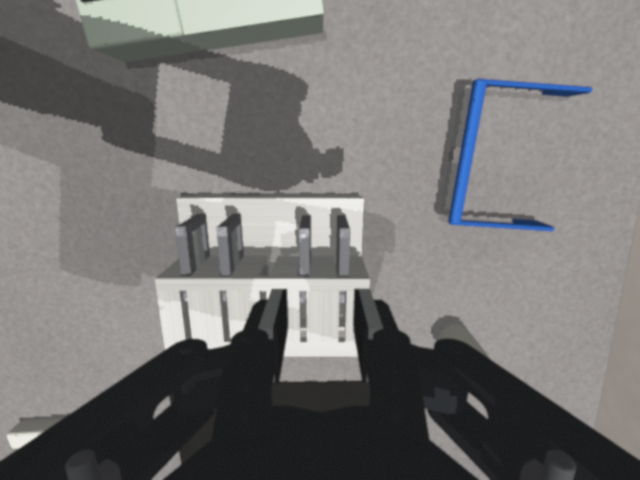

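```bash
python3 -c "
from h import *
d=load('wrist');im=d['image'].astype('uint8')
cv2.imwrite('pics/w21c.png',cv2.resize(im[185:290,150:380],None,fx=3.4,fy=5,interpolation=cv2.INTER_CUBIC))
P=cloud(d);th=np.radians(-4);Rm=np.array([[np.cos(th),-np.sin(th)],[np.sin(th),np.cos(th)]])
q=(P[...,:2]-[.5252,-.1495])@Rm
m=(P[...,2]>.074)&(P[...,2]<.084)&(q[...,1]>.045)&(q[...,1]<.12)
for x in (-.076,-.038,.038,.076):
  k=m&(abs(q[...,0]-x)<.012); print(x,k.sum(),'x %.4f..%.4f med %.4f'%(*np.percentile(q[k][:,0],[5,95]),np.median(q[k][:,0])),'ymax %.4f'%np.percentile(q[k][:,1],98),'z',np.median(P[k][:,2]))
"
```

```text
-0.076 568 x -0.0792..-0.0700 med -0.0739 ymax 0.0884 z 0.07950221819874415
-0.038 541 x -0.0413..-0.0321 med -0.0363 ymax 0.0883 z 0.0795788750352297
0.038 475 x 0.0343..0.0435 med 0.0389 ymax 0.0869 z 0.07978036324812798
0.076 481 x 0.0719..0.0813 med 0.0766 ymax 0.0869 z 0.07987028692174097
```

View pics/w21c.png

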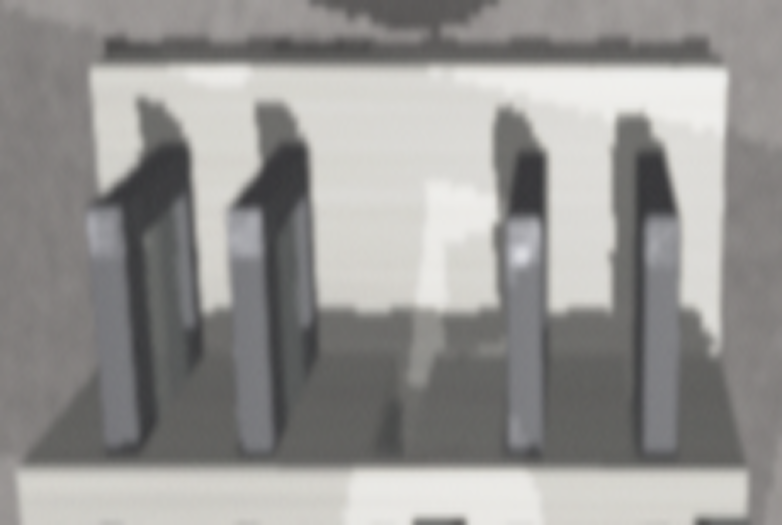

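```bash
cat >> h.py <<'E'
def mg(x,y):
    th=np.radians(-4);return np.array([np.cos(th)*x-np.sin(th)*y+.5252,np.sin(th)*x+np.cos(th)*y-.1495])
def ts(x,y,t=(.534,.2214),a=4.0):
    th=np.radians(a);return np.array([np.cos(th)*x-np.sin(th)*y+t[0],np.sin(th)*x+np.cos(th)*y+t[1]])
E
python3 -c "
from h import *
go(*mg(.0766,.055),.057,-4)"
```

```text
now ang -3.96; yaw rows total 0.0007 rad; after turn: tx 0.1866 ty 0.0229 tz 0.0364; before turn: ty 0.0230 tz 0.0363
```

```bash
python3 -m crank '[[0.03,0.04,0.023,0.036,0],[0.03,0.04,0,0,0],[0.03,0.03,0,0,0],[0.03,0,0,0,0],[0.03,0,0,0,0]]'
python3 -c "
from h import *
d=snap('wrist','w22.png');st();go(*mg(.0766,.055),.057,-4)"
```

```text
t: 34.8
tcp_pos: [0.6029, -0.094, 0.1397]
tool_rot: [-0.517, -0.483, 0.517, -0.482]
force: [-0.7, -0.2, 0.1]
finger_gap: 0.351
t 34.85 tcp [ 0.604 -0.094  0.141] F [-0.4  0.   0.6] gap 0.351
toolx [ 0.002 -0.001 -1.   ] tooly [ 0.998 -0.068  0.002] toolz [-0.068 -0.998  0.001] q [-0.34  0.62  1.55 -0.    0.97 -0.27]
now ang -3.91; yaw rows total 0.0015 rad; after turn: tx 0.0840 ty 0.0019 tz 0.0058; before turn: ty 0.0017 tz 0.0058
```

View pics/w22.png

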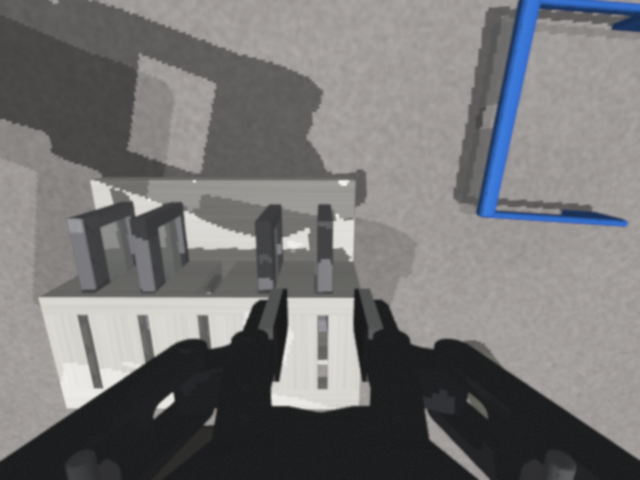

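```bash
python3 -m crank '[[0.03,0.03,0.0015,0.0055,0],[0.03,0.03,0,0,0],[0.03,0.02,0,0,0],[0.03,0.004,0,0,0],[0.03,0,0,0,0]]'
python3 -c "
from h import *
st();go(*mg(.0766,.055),.057,-4)"
```

```text
t: 35.35
tcp_pos: [0.6052, -0.0989, 0.057]
tool_rot: [0.517, 0.482, -0.516, 0.484]
force: [-0.2, -1.4, -0.0]
finger_gap: 0.352
t 35.35 tcp [ 0.6052 -0.0989  0.057 ] F [-0.2 -1.4 -0. ] gap 0.352
toolx [ 0.002 -0.001 -1.   ] tooly [ 0.998 -0.067  0.002] toolz [-0.067 -0.998  0.001] q [-0.34  0.74  1.59 -0.    0.81 -0.28]
now ang -3.84; yaw rows total 0.0029 rad; after turn: tx 0.0000 ty 0.0003 tz 0.0011; before turn: ty 0.0003 tz 0.0011
```

```bash
python3 -m crank '[[0.0,0,0,0.001,0],[0,0,0,0,0],[0,0,0,0,0],[0,0,0,0,0]]' 60
python3 -m crank '[[0,0,0,-0.008,0],[0,0,0,-0.008,0],[0,0,0,-0.010,0],[0,0,0,-0.012,0],[0,0,0,0,0]]'
python3 -c "
from h import *
st();snap('scene','s22.png')
im=load('scene')['image'].astype('uint8')
cv2.imwrite('pics/sc22.png',cv2.resize(im[175:345,205:385],None,fx=4.4,fy=3.5,interpolation=cv2.INTER_CUBIC))"
```

```text
t: 35.75
tcp_pos: [0.605, -0.1, 0.058]
tool_rot: [0.517, 0.482, -0.516, 0.484]
force: [-2.4, 0.1, 6.5]
finger_gap: 0.103
t: 36.25
tcp_pos: [0.6083, -0.0614, 0.058]
tool_rot: [0.517, 0.482, -0.515, 0.485]
force: [-0.6, 0.2, 6.9]
finger_gap: 0.101
t 36.25 tcp [ 0.6083 -0.0614  0.058 ] F [-0.6  0.2  6.9] gap 0.101
toolx [ 0.004 -0.001 -1.   ] tooly [ 0.998 -0.066  0.004] toolz [-0.066 -0.998  0.001] q [-0.28  0.74  1.6  -0.    0.8  -0.22]
```

View pics/sc22.png

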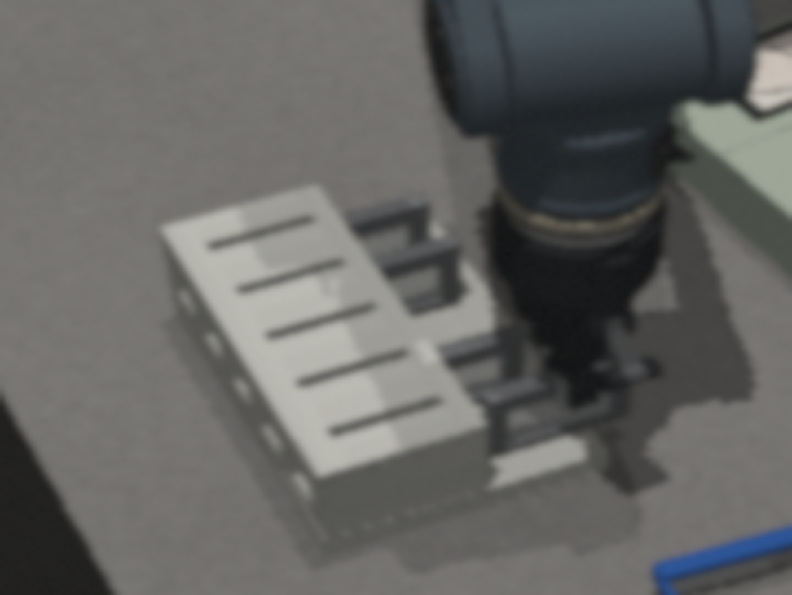

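```bash
python3 -m crank '[[0,-0.03,0,0,0],[0,-0.04,0,0,0],[0,-0.04,0,-0.01,0.14],[0,0,0,0,0.14],[0,0,0,0,0.14]]'
python3 -m crank '[[0,0,0,0,0.14],[0,0,0,0,0.14],[0,0,0,0,0.14],[0,0,0,0,0.14],[0,0,0,0,0.14]]'
python3 -m crank '[[0,0,0,0,0.14],[0,0,0,0,0.14],[0,0,0,0,0.03],[0,0,0,0,0]]'
python3 -c "
from h import *
st();go(*ts(.006,.054),.165,-86)"
```

```text
t: 36.8
tcp_pos: [0.6087, -0.0511, 0.1685]
tool_rot: [0.608, 0.362, -0.605, 0.364]
force: [-0.2, 0.1, -0.5]
finger_gap: 0.106
t: 37.3
tcp_pos: [0.6075, -0.0511, 0.1662]
tool_rot: [0.695, 0.133, -0.694, 0.133]
force: [-0.2, -0.3, -0.6]
finger_gap: 0.103
t: 37.7
tcp_pos: [0.6075, -0.0512, 0.1662]
tool_rot: [0.707, 0.026, -0.706, 0.026]
force: [-0.7, 0.2, -0.7]
finger_gap: 0.103
t 37.70 tcp [ 0.6075 -0.0512  0.1662] F [-0.7  0.2 -0.7] gap 0.103
toolx [ 0.001  0.    -1.   ] tooly [ 0.074 -0.997 -0.   ] toolz [-0.997 -0.074 -0.001] q [-0.27  0.58  1.53  0.    1.02  1.23]
now ang -85.74; yaw rows total 0.0046 rad; after turn: tx 0.0012 ty -0.3310 tz 0.0483; before turn: ty -0.3312 tz 0.0468
```

```bash
python3 -m crank '[[0,0,-0.04,0.006,0.004],[0,0,-0.04,0.006,0],[0,0,-0.04,0.006,0],[0,0,-0.04,0.006,0],[0,0,-0.04,0.006,0]]'
python3 -m crank '[[0,0,-0.04,0.006,0],[0,0,-0.04,0.006,0],[0,0,-0.03,0.006,0],[0,0,-0.021,0,0],[0,0,0,0,0]]'
python3 -m crank '[[0,0,0,0,0],[0,0,0,0,0]]'
python3 -c "
from h import *
d=snap('wrist','w23.png');st();go(*ts(.006,.054),.165,-86)"
```

```text
t: 38.2
tcp_pos: [0.5629, 0.1475, 0.1661]
tool_rot: [0.707, 0.025, -0.706, 0.025]
force: [0.4, 0.1, -0.1]
finger_gap: 0.104
t: 38.7
tcp_pos: [0.5355, 0.2784, 0.1661]
tool_rot: [0.707, 0.027, -0.706, 0.026]
force: [-0.4, -0.5, -0.6]
finger_gap: 0.105
t: 38.9
tcp_pos: [0.5363, 0.2744, 0.1658]
tool_rot: [-0.707, -0.024, 0.707, -0.025]
force: [0.2, 0.3, -0.5]
finger_gap: 0.102
t 38.95 tcp [0.5364 0.2742 0.1657] F [ 0.1 -0.5 -0.2] gap 0.101
toolx [-0. -0. -1.] tooly [ 0.069 -0.998  0.   ] toolz [-0.998 -0.069  0.   ] q [ 0.29  0.58  1.55 -0.    1.01  1.79]
now ang -86.05; yaw rows total -0.0009 rad; after turn: tx 0.0007 ty -0.0015 tz 0.0001; before turn: ty -0.0015 tz 0.0001
```

View pics/w23.png

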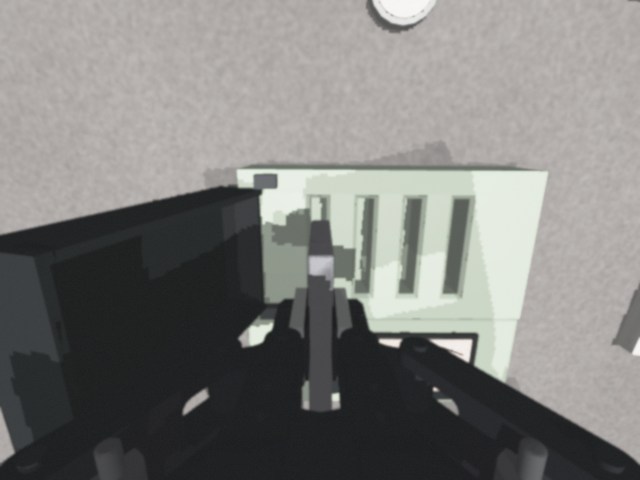

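```bash
python3 -c "
from h import *
d=load('wrist');im=d['image'].astype('uint8')
cv2.imwrite('pics/w23c.png',cv2.resize(im[155:315,230:490],None,fx=3,fy=3.6,interpolation=cv2.INTER_CUBIC))
Q=toolcloud(d)
for v in range(216,300,6): print(v,np.round(np.median(Q[v,317:324],0),1), [round(float(x),1) for x in (Q[v,np.where((Q[v,:,0]<20)&(abs(Q[v,:,1])<9))[0]][:,1].min() if ((Q[v,:,0]<20)&(abs(Q[v,:,1])<9)).any() else 0, Q[v,np.where((Q[v,:,0]<20)&(abs(Q[v,:,1])<9))[0]][:,1].max() if ((Q[v,:,0]<20)&(abs(Q[v,:,1])<9)).any() else 0)])
"
```

```text
216 [143.    0.3 -11.7] [0.2, 0.2]
222 [ 31.1   0.3 -32.6] [0.2, 0.2]
228 [ 18.3   0.3 -32.6] [-4.1, 5.1]
234 [  7.4   0.3 -32.6] [-4.4, 5.3]
240 [ -2.8   0.2 -32.7] [-4.1, 5.5]
246 [-11.4   0.2 -32.7] [-4.2, 5.2]
252 [-18.8   0.2 -32.6] [-4.4, 5.3]
258 [-22.4   0.2 -31.4] [-4.2, 5.1]
264 [-22.3   0.2 -29. ] [-4.3, 5.1]
270 [-21.6   0.2 -26.3] [-4.3, 5.1]
276 [-22.1   0.2 -24.1] [-4.3, 5.2]
282 [-21.9   0.2 -21.6] [-4.3, 5.2]
288 [-21.9   0.3 -19.1] [-8.9, 8.5]
294 [-21.5   0.3 -16.4] [-8.5, 8.6]
```

View pics/w23c.png

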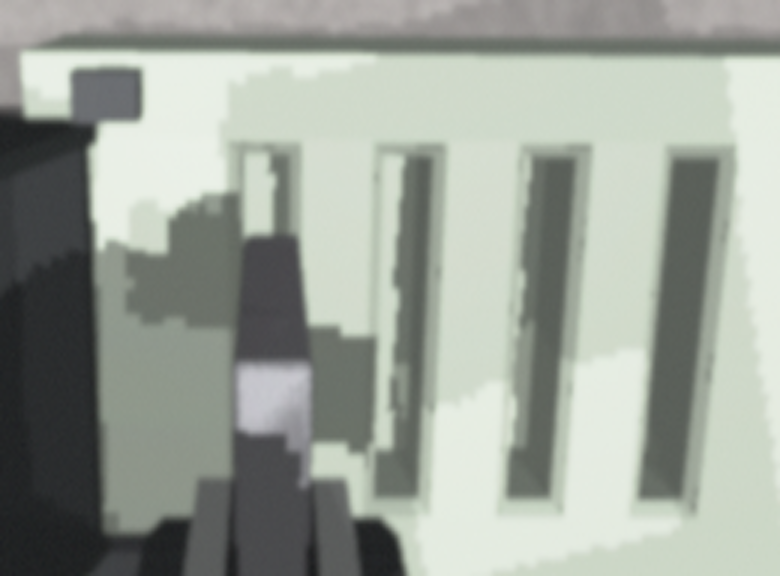

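```bash
python3 -c "
from h import *
d=load('wrist');i=np.linalg.inv(d['W']@np.linalg.inv(np.array(d['T_tool_cam'])))
def t(u,v):
  p=onplane(d,230+u/3,155+v/3.6,.055);q=i@np.append(p,1);return np.round(q[:3]*1000,1),np.round(p,4)
for n,us in dict(d=(236,301),c=(376,445),b=(520,592),a=(667,737)).items():
  print(n,t(us[0],146),t(us[1],146))
print('bottoms c',t(370,503),t(428,503),'b',t(503,512),t(564,512),'a',t(635,512),t(694,512))
"
```

```text
d (array([110.8,  -8.1, -34.1]), array([0.5697, 0.2848, 0.055 ])) (array([110.8,   7.9, -34.1]), array([0.5709, 0.2688, 0.055 ]))
c (array([110.8,  26.5, -34.1]), array([0.5721, 0.2503, 0.055 ])) (array([110.8,  43.5, -34.1]), array([0.5733, 0.2333, 0.055 ]))
b (array([110.8,  62.1, -34.1]), array([0.5746, 0.2148, 0.055 ])) (array([110.8,  79.9, -34.1]), array([0.5759, 0.197 , 0.055 ]))
a (array([110.8,  98.5, -34.1]), array([0.5772, 0.1785, 0.055 ])) (array([110.8, 115.8, -34.1]), array([0.5784, 0.1612, 0.055 ]))
bottoms c (array([110.8,  27.3,  46.3]), array([0.492 , 0.2439, 0.055 ])) (array([110.8,  42.9,  46.3]), array([0.4931, 0.2283, 0.055 ])) b (array([110.8,  63.3,  48.5]), array([0.4923, 0.2078, 0.055 ])) (array([110.8,  79.8,  48.5]), array([0.4934, 0.1914, 0.055 ])) a (array([110.8,  99. ,  48.5]), array([0.4948, 0.1722, 0.055 ])) (array([110.8, 115. ,  48.5]), array([0.4959, 0.1563, 0.055 ]))
```

```bash
python3 -m crank '[[0,0.03,-0.0012,0.0012,0],[0,0.03,0,0,0],[0,0.008,0,0,0],[0,0,0,0,0],[0,0,0,0,0]]'
python3 -c "
from h import *
d=snap('wrist','w24.png');st();go(*ts(.006,.054),.165,-86)"
python3 -m crank '[[0,0.005,0,0,0],[0,0.005,0,0,0],[0,0.005,0,0,0],[0,0,0,0,0]]'
```

```text
t: 39.45
tcp_pos: [0.5359, 0.2761, 0.0986]
tool_rot: [0.707, 0.025, -0.706, 0.024]
force: [1.5, -0.2, -1.1]
finger_gap: 0.1
t 39.50 tcp [0.5362 0.2763 0.099 ] F [-0.6  0.4 -1.3] gap 0.101
toolx [ 0.003  0.001 -1.   ] tooly [ 0.069 -0.998 -0.001] toolz [-0.998 -0.069 -0.003] q [ 0.29  0.67  1.6  -0.    0.87  1.79]
now ang -86.02; yaw rows total -0.0004 rad; after turn: tx -0.0660 ty 0.0007 tz -0.0000; before turn: ty 0.0006 tz -0.0002
t: 39.9
tcp_pos: [0.5345, 0.2763, 0.0823]
tool_rot: [-0.706, -0.025, 0.707, -0.025]
force: [0.6, -0.3, -0.7]
finger_gap: 0.101
```

```bash
python3 -m crank '[[0,0.006,0,0,0],[0,0.006,0,0,0],[0,0.006,0,0,0],[0,0.003,0,0,0],[0,0,0,0,0]]'
python3 -m crank '[[0,0.001,0,0,0],[0,0.002,0,0,0],[0,0,0,0,0]]'
```

```text
t: 40.4
tcp_pos: [0.5347, 0.2763, 0.0613]
tool_rot: [-0.706, -0.025, 0.707, -0.025]
force: [-0.3, 0.3, -0.9]
finger_gap: 0.106
t: 40.7
tcp_pos: [0.5352, 0.2764, 0.0609]
tool_rot: [0.707, 0.025, -0.706, 0.025]
force: [-1.9, -0.8, 12.6]
finger_gap: 0.105
```

```bash
python3 -m crank '[[0.024,-0.001,0,0,0],[0.024,0,0,0,0],[0.024,0,0,0,0],[0.024,-0.03,0,0,0],[0.024,-0.05,0,0,0]]'
python3 -m crank '[[0.024,-0.05,0,0,0],[0.024,-0.02,0,0,0],[0.03,0,0.04,0,-0.14],[0.03,0,0.04,0,-0.14],[0.03,0,0.04,0,-0.14]]'
python3 -m crank '[[0.03,0,0.03,0,-0.14],[0.03,0,0.02,0,-0.14],[0.03,0,0,0,-0.14],[0.03,0,0,0,-0.14],[0.03,0,0,0,-0.14]]'
python3 -m crank '[[0.03,0,0,0,-0.14],[0.03,0,0,0,-0.14],[0.03,0,0,0,-0.03],[0.03,0,0,0,0]]'
python3 -c "
from h import *
d=snap('wrist','w25.png');st();go(*mg(.0382,.0555),.17,-4);snap('scene','s25.png')"
```

```text
t: 41.2
tcp_pos: [0.5321, 0.2754, 0.1366]
tool_rot: [-0.703, -0.024, 0.71, -0.025]
force: [-0.0, 0.8, -0.1]
finger_gap: 0.281
t: 41.7
tcp_pos: [0.5589, 0.1589, 0.2097]
tool_rot: [-0.685, -0.174, 0.686, -0.174]
force: [0.8, 0.3, 0.2]
finger_gap: 0.353
t: 42.2
tcp_pos: [0.5855, 0.1167, 0.209]
tool_rot: [-0.584, -0.398, 0.585, -0.398]
force: [1.2, 0.0, -0.3]
finger_gap: 0.346
t: 42.6
tcp_pos: [0.5855, 0.1171, 0.2093]
tool_rot: [-0.518, -0.482, 0.518, -0.481]
force: [0.0, -0.4, -0.6]
finger_gap: 0.357
t 42.65 tcp [0.5855 0.1171 0.2094] F [ 0.2 -0.8  0.2] gap 0.350
toolx [-0. -0. -1.] tooly [ 0.997 -0.073 -0.   ] toolz [-0.073 -0.997  0.   ] q [ 0.01  0.52  1.53 -0.    1.1   0.08]
now ang -4.19; yaw rows total -0.0033 rad; after turn: tx 0.0394 ty -0.0034 tz 0.2147; before turn: ty -0.0027 tz 0.2147
```

View pics/s25.png

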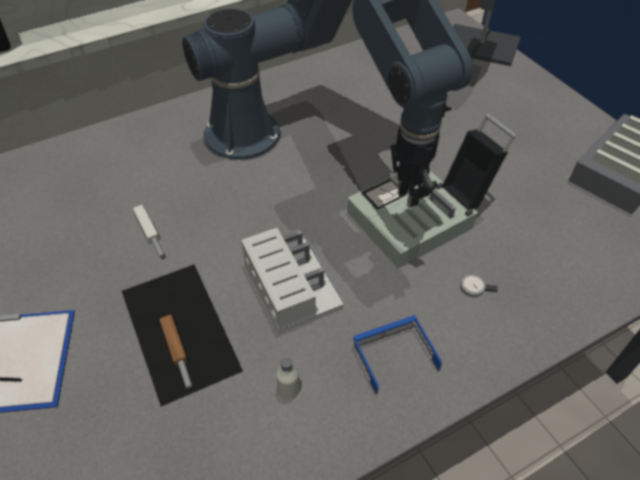

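```bash
python3 -m crank '[[0.03,0,0,0.045,-0.003],[0.03,0,0,0.045,0],[0.03,0,0,0.045,0],[0.03,0.02,0,0.045,0],[0.03,0.02,-0.003,0.034,0]]'
python3 -m crank '[[0.03,0.03,0,0,0],[0.03,0,0,0,0],[0.03,0,0,0,0]]'
python3 -c "
from h import *
d=snap('wrist','w26.png');st();go(*mg(.0386,.055),.058,-4)"
```

```text
t: 43.2
tcp_pos: [0.5689, -0.0991, 0.1702]
tool_rot: [0.518, 0.481, -0.517, 0.483]
force: [1.2, -0.2, 0.3]
finger_gap: 0.353
t: 43.5
tcp_pos: [0.5678, -0.0959, 0.1396]
tool_rot: [-0.517, -0.483, 0.517, -0.482]
force: [-0.0, 0.9, 1.0]
finger_gap: 0.348
t 43.55 tcp [ 0.5686 -0.0958  0.1405] F [0.7 0.8 0.4] gap 0.347
toolx [ 0.001 -0.    -1.   ] tooly [ 0.998 -0.068  0.001] toolz [-0.068 -0.998  0.   ] q [-0.36  0.58  1.64  0.    0.92 -0.29]
now ang -3.88; yaw rows total 0.0021 rad; after turn: tx 0.0825 ty -0.0009 tz 0.0016; before turn: ty -0.0010 tz 0.0016
```

View pics/w26.png

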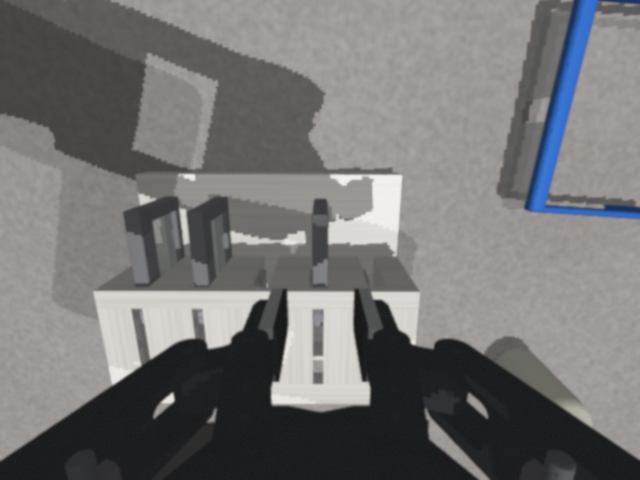

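Frame at u≈320 between the fingers (mid 322). Descend and grip.

```bash
python3 -m crank '[[0.03,0.03,-0.0008,0.0015,0],[0.03,0.03,0,0,0],[0.03,0.018,0,0,0],[0.03,0.004,0,0,0],[0.03,0,0,0,0]]'
python3 -c "
from h import *
st();go(*mg(.0386,.055),.058,-4)"
```

```text
t: 44.05
tcp_pos: [0.5679, -0.097, 0.0585]
tool_rot: [0.517, 0.483, -0.516, 0.483]
force: [0.5, -0.2, 0.2]
finger_gap: 0.349
t 44.05 tcp [ 0.5679 -0.097   0.0585] F [ 0.5 -0.2  0.2] gap 0.349
toolx [ 0.001 -0.    -1.   ] tooly [ 0.998 -0.067  0.001] toolz [-0.067 -0.998  0.   ] q [-0.36  0.71  1.69  0.    0.74 -0.3 ]
now ang -3.82; yaw rows total 0.0032 rad; after turn: tx 0.0005 ty -0.0004 tz 0.0003; before turn: ty -0.0004 tz 0.0003
```

```bash
python3 -m crank '[[0.0,0.0005,0,0,0],[0,0,0,0,0],[0,0,0,0,0],[0,0,0,0,0]]' 60
python3 -m crank '[[0,0,0,-0.008,0],[0,0,0,-0.008,0],[0,0,0,-0.010,0],[0,0,0,-0.012,0],[0,0,0,0,0]]'
python3 -m crank '[[0,-0.03,0,0,0],[0,-0.04,0,0,0],[0,-0.04,0,-0.01,0.14],[0,0,0,0,0.14],[0,0,0,0,0.14]]'
python3 -m crank '[[0,0,0,0,0.14],[0,0,0,0,0.14],[0,0,0,0,0.14],[0,0,0,0,0.14],[0,0,0,0,0.14]]'
python3 -m crank '[[0,0,0,0,0.14],[0,0,0,0,0.14],[0,0,0,0,0.03],[0,0,0,0,0]]'
python3 -c "
from h import *
st();go(*ts(.007,.018),.165,-86)"
```

```text
t: 44.45
tcp_pos: [0.567, -0.0975, 0.059]
tool_rot: [0.517, 0.483, -0.517, 0.483]
force: [-2.3, 1.0, 6.3]
finger_gap: 0.105
t: 44.95
tcp_pos: [0.5707, -0.0593, 0.0589]
tool_rot: [0.517, 0.482, -0.516, 0.484]
force: [-0.8, 0.7, 7.7]
finger_gap: 0.103
t: 45.45
tcp_pos: [0.5717, -0.0496, 0.1697]
tool_rot: [0.608, 0.362, -0.605, 0.364]
force: [-1.0, -0.6, -0.6]
finger_gap: 0.101
t: 45.95
tcp_pos: [0.5706, -0.0496, 0.1676]
tool_rot: [0.695, 0.133, -0.694, 0.133]
force: [-0.3, 0.3, -0.4]
finger_gap: 0.104
t: 46.35
tcp_pos: [0.5706, -0.0496, 0.1675]
tool_rot: [0.707, 0.026, -0.706, 0.026]
force: [0.4, 0.6, -0.4]
finger_gap: 0.102
t 46.35 tcp [ 0.5706 -0.0496  0.1675] F [ 0.4  0.6 -0.4] gap 0.102
toolx [ 0.001  0.    -1.   ] tooly [ 0.073 -0.997 -0.   ] toolz [-0.997 -0.073 -0.001] q [-0.28  0.54  1.63  0.    0.97  1.22]
now ang -85.80; yaw rows total 0.0035 rad; after turn: tx 0.0025 ty -0.2909 tz 0.0106; before turn: ty -0.2909 tz 0.0096
```

```bash
python3 -m crank '[[0,0,-0.04,0.002,0.0035],[0,0,-0.04,0.002,0],[0,0,-0.04,0.002,0],[0,0,-0.04,0.002,0],[0,0,-0.04,0.002,0]]'
python3 -m crank '[[0,0,-0.04,0.001,0],[0,0,-0.035,0,0],[0,0,-0.0165,0,0],[0,0,0,0,0],[0,0,0,0,0]]'
python3 -m crank '[[0,0,0,0,0]]'
cat >> h.py <<'E'
def framepos(d):
    Q=toolcloud(d); m=(Q[...,0]<20)&(Q[...,0]>-15)&(abs(Q[...,1])<9)&(Q[...,2]<-25)&(Q[...,2]>-45)
    A=Q[m]; mt=(Q[...,0]<-18)&(Q[...,0]>-27)&(abs(Q[...,1])<9)&(Q[...,2]<-22)&(Q[...,2]>-34); B=Q[mt]
    print('frame front z %.1f centre z %.1f, y %.1f (%.1f..%.1f), top x %.1f'%(np.median(A[:,2]),np.median(A[:,2])+38,(A[:,1].min()+A[:,1].max())/2,A[:,1].min(),A[:,1].max(),np.median(B[:,0])), 'pitch', np.round(np.degrees(np.polyfit(A[:,0],A[:,2],1)[0]),2))
E
python3 -c "
from h import *
d=snap('wrist','w27.png');st();framepos(d);go(*ts(.006,.018),.165,-86)
im=d['image'];cv2.imwrite('pics/w27c.png',cv2.resize(im[155:315,180:440],None,fx=3,fy=3.6,interpolation=cv2.INTER_CUBIC))"
```

```text
t: 46.85
tcp_pos: [0.5462, 0.1507, 0.1675]
tool_rot: [0.707, 0.025, -0.706, 0.025]
force: [0.3, -0.0, -0.1]
finger_gap: 0.1
t: 47.35
tcp_pos: [0.5391, 0.2397, 0.1672]
tool_rot: [-0.707, -0.025, 0.707, -0.025]
force: [-0.1, -0.6, -1.2]
finger_gap: 0.102
t: 47.45
tcp_pos: [0.5392, 0.2388, 0.1671]
tool_rot: [-0.707, -0.024, 0.707, -0.024]
force: [-0.2, 0.0, -0.8]
finger_gap: 0.106
t 47.50 tcp [0.5393 0.2387 0.1672] F [-0.9  0.3 -1.3] gap 0.105
toolx [-0. -0. -1.] tooly [ 0.068 -0.998  0.   ] toolz [-0.998 -0.068  0.   ] q [ 0.23  0.56  1.58 -0.    1.    1.73]
frame front z -32.6 centre z 5.4, y 0.6 (-4.4..5.6), top x -20.8 pitch -0.19
now ang -86.12; yaw rows total -0.0021 rad; after turn: tx 0.0022 ty -0.0011 tz 0.0005; before turn: ty -0.0011 tz 0.0005
```

View pics/w27c.png

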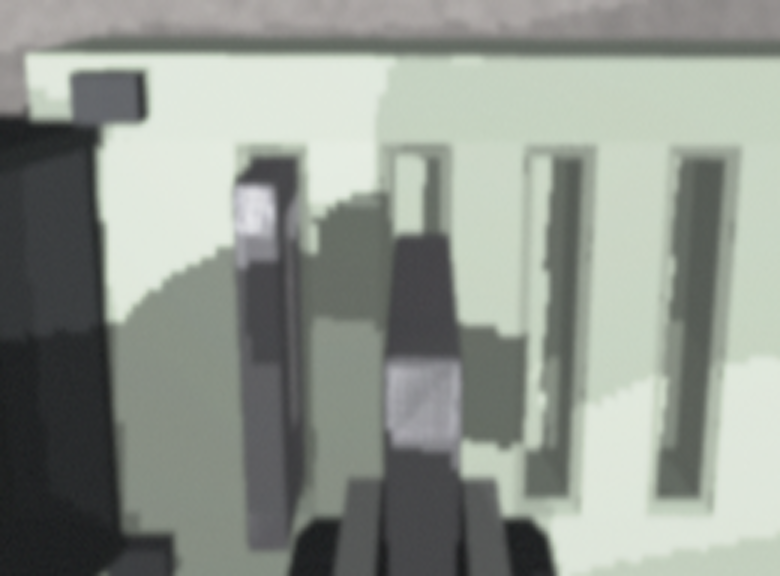

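```bash
python3 -m crank '[[0,0.03,-0.0016,0.0013,0],[0,0.03,0,0,0],[0,0.008,0,0,0],[0,0,0,0,0],[0,0,0,0,0]]'
python3 -m crank '[[0,0.005,0,0,0],[0,0.005,0,0,0],[0,0.005,0,0,0],[0,0,0,0,0]]'
python3 -m crank '[[0,0.006,0,0,0],[0,0.006,0,0,0],[0,0.005,0,0,0],[0,0.003,0,0,0],[0,0,0,0,0]]'
```

```text
t: 48.0
tcp_pos: [0.5386, 0.2414, 0.1001]
tool_rot: [0.707, 0.024, -0.706, 0.024]
force: [0.8, 0.3, -0.6]
finger_gap: 0.104
t: 48.4
tcp_pos: [0.536, 0.2417, 0.0884]
tool_rot: [-0.706, -0.025, 0.707, -0.025]
force: [-10.1, -2.4, 23.8]
finger_gap: 0.103
t: 48.9
tcp_pos: [0.5289, 0.2409, 0.0707]
tool_rot: [-0.701, -0.024, 0.712, -0.026]
force: [-25.8, -5.4, 49.3]
finger_gap: 0.101
```

```bash
python3 -m crank '[[0,-0.02,0,0,0],[0,-0.02,0,0,0],[0,-0.02,0,0,0],[0,-0.02,0,0,0],[0,-0.01,0,0,0]]'
python3 -m crank '[[0,0,0,0,0],[0,0,0,0,0]]'
python3 -c "
from h import *
d=snap('wrist','w28.png');st();framepos(d);go(*ts(.006,.018),.165,-86)
im=d['image'];cv2.imwrite('pics/w28c.png',cv2.resize(im[155:315,180:440],None,fx=3,fy=3.6,interpolation=cv2.INTER_CUBIC))"
```

```text
t: 49.4
tcp_pos: [0.5388, 0.2422, 0.1567]
tool_rot: [0.708, 0.025, -0.705, 0.024]
force: [0.7, 0.3, -0.3]
finger_gap: 0.099
t: 49.6
tcp_pos: [0.5373, 0.2418, 0.1539]
tool_rot: [-0.707, -0.025, 0.707, -0.025]
force: [-0.4, 0.6, -1.1]
finger_gap: 0.102
t 49.65 tcp [0.5369 0.2416 0.1534] F [ 0.8  0.2 -1.4] gap 0.097
toolx [-0.002 -0.    -1.   ] tooly [ 0.069 -0.998  0.   ] toolz [-0.998 -0.069  0.002] q [0.23 0.58 1.6  0.   0.97 1.73]
frame front z -37.2 centre z 0.8, y 0.3 (-4.7..5.3), top x -22.7 pitch -24.19
now ang -86.02; yaw rows total -0.0004 rad; after turn: tx -0.0116 ty 0.0020 tz -0.0017; before turn: ty 0.0020 tz -0.0017
```

View pics/w28c.png

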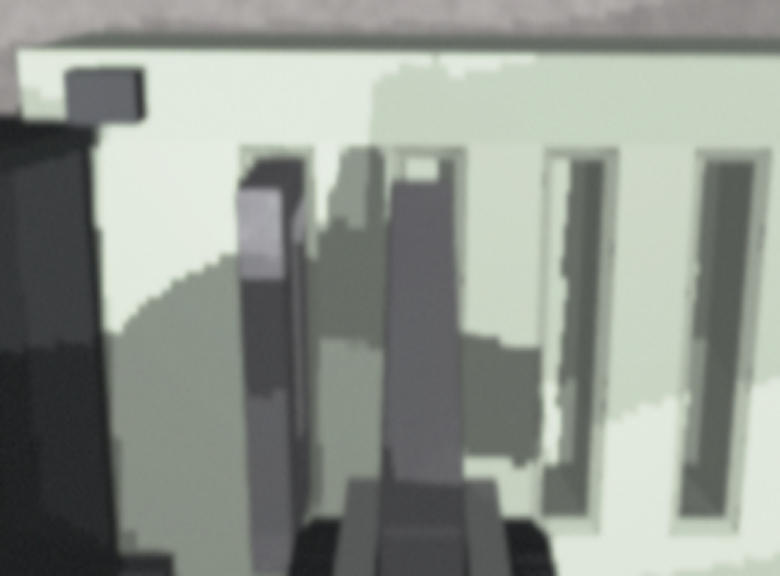

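```bash
python3 -c "
from h import *
go(.545,.035,.16,-86)"
python3 -m crank '[[0,-0.006,0.04,0,0],[0,0,0.04,0,0],[0,0,0.04,0,0],[0,0,0.04,0,0],[0,0,0.04,0,0]]'
python3 -m crank '[[0,0.04,0.006,0,0],[0,0.03,0,0,0],[0,0,0,0,0],[0,0,0,0,0]]'
python3 -c "
from h import *
d=snap('wrist','w29.png');snap('scene','s29.png');st();framepos(d)
im=load('scene')['image'].astype('uint8')
cv2.imwrite('pics/sc29.png',cv2.resize(im[145:335,265:505],None,fx=3.3,fy=3.1,interpolation=cv2.INTER_CUBIC))"
```

```text
now ang -86.02; yaw rows total -0.0004 rad; after turn: tx -0.0066 ty 0.2067 tz 0.0064; before turn: ty 0.2067 tz 0.0063
t: 50.15
tcp_pos: [0.5506, 0.0409, 0.1589]
tool_rot: [-0.706, -0.025, 0.708, -0.024]
force: [-0.1, 0.2, -0.1]
finger_gap: 0.1
t: 50.55
tcp_pos: [0.5511, 0.0364, 0.0893]
tool_rot: [-0.706, -0.025, 0.708, -0.024]
force: [0.2, -0.3, -0.2]
finger_gap: 0.102
t 50.65 tcp [0.5528 0.0366 0.0911] F [ 0.3  0.2 -0. ] gap 0.104
toolx [ 0.002 -0.    -1.   ] tooly [ 0.07  -0.998  0.   ] toolz [-0.998 -0.07  -0.002] q [-0.14  0.64  1.73  0.    0.77  1.36]
frame front z -37.3 centre z 0.7, y 0.3 (-4.7..5.3), top x -22.8 pitch -24.16
```

View pics/sc29.png

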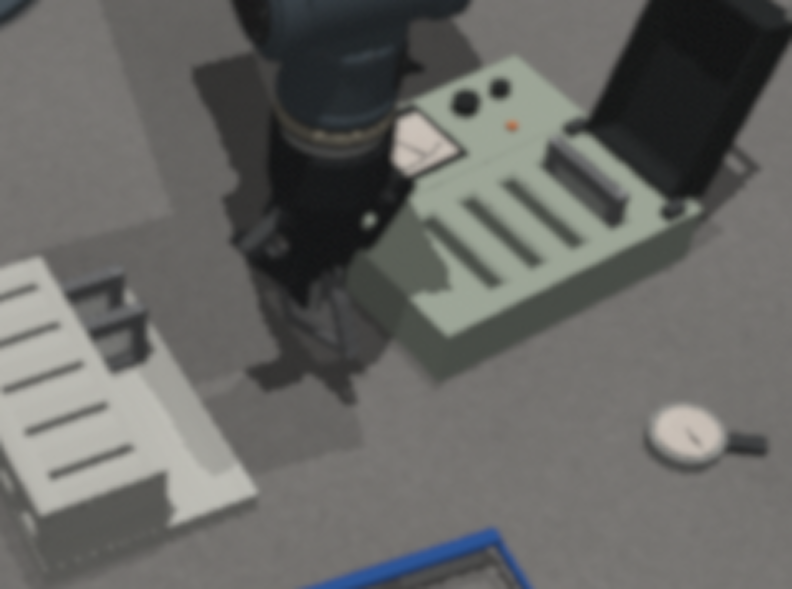

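```bash
python3 -m crank '[[0,0.02,0,0,0],[0,0.015,0,0,0],[0,0.002,0,0,0],[0,0,0,0,0]]' 20
python3 -m crank '[[0,0.002,0,0,0],[0,0.002,0,0,0],[0,0.002,0,0,0],[0,0.002,0,0,0],[0,0,0,0,0]]' 20
python3 -c "
from h import *
d=snap('wrist','w30.png');st();framepos(d)"
```

```text
t: 51.05
tcp_pos: [0.5526, 0.0366, 0.0542]
tool_rot: [0.707, 0.025, -0.706, 0.025]
force: [0.8, 0.2, 0.3]
finger_gap: 0.1
t: 51.55
tcp_pos: [0.5522, 0.0362, 0.0454]
tool_rot: [0.707, 0.024, -0.706, 0.024]
force: [0.1, -0.1, 0.7]
finger_gap: 0.1
t 51.60 tcp [0.5521 0.0362 0.0454] F [ 0.1 -0.9  1.7] gap 0.103
toolx [ 0.001 -0.    -1.   ] tooly [ 0.069 -0.998  0.   ] toolz [-0.998 -0.069 -0.001] q [-0.14  0.71  1.75  0.    0.68  1.37]
frame front z -37.3 centre z 0.7, y 0.3 (-4.7..5.3), top x -22.6 pitch -24.05
```

```bash
python3 -m crank '[[0,0.002,0,0,0],[0,0.002,0,0,0],[0,0.002,0,0,0],[0,0,0,0,0]]' 20
python3 -c "
from h import *
d=snap('wrist','w30.png');st();framepos(d)"
```

```text
t: 52.0
tcp_pos: [0.5554, 0.0363, 0.0429]
tool_rot: [0.71, 0.024, -0.704, 0.024]
force: [0.1, 1.4, 22.3]
finger_gap: 0.102
t 52.05 tcp [0.5554 0.0363 0.0429] F [ 1.   2.1 22. ] gap 0.103
toolx [ 0.008 -0.    -1.   ] tooly [ 0.069 -0.998  0.001] toolz [-0.998 -0.069 -0.008] q [-0.14  0.72  1.75  0.    0.67  1.37]
frame front z -35.8 centre z 2.2, y 0.4 (-4.6..5.4), top x -22.7 pitch -20.43
```

View pics/w30.png

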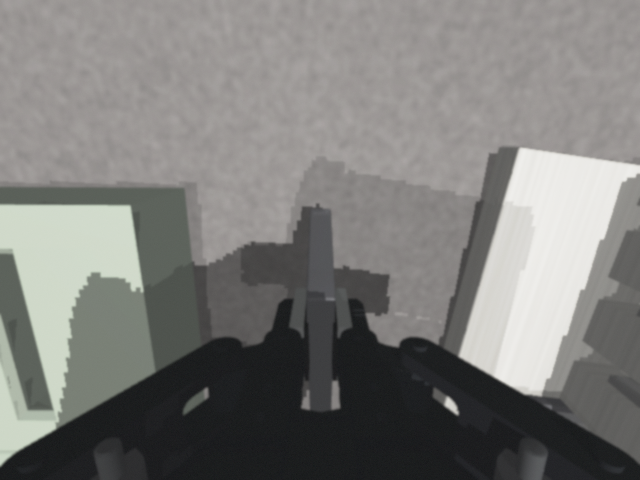

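```bash
python3 -m crank '[[0,0.003,0,0,0],[0,0,0,0,0]]' 20
python3 -c "
from h import *
d=snap('wrist','w31.png');st();framepos(d)"
```

```text
t: 52.25
tcp_pos: [0.5584, 0.0364, 0.0409]
tool_rot: [0.712, 0.024, -0.701, 0.024]
force: [3.5, 4.3, 25.0]
finger_gap: 0.102
t 52.30 tcp [0.5584 0.0364 0.0409] F [ 4.1  3.3 24.1] gap 0.102
toolx [ 0.015 -0.    -1.   ] tooly [ 0.068 -0.998  0.001] toolz [-0.998 -0.068 -0.015] q [-0.14  0.72  1.75  0.    0.66  1.37]
frame front z -34.6 centre z 3.4, y 0.4 (-4.6..5.4), top x -22.7 pitch -17.05
```

```bash
python3 -m crank '[[0,0.003,0,0,0],[0,0.003,0,0,0],[0,0,0,0,0]]' 20
python3 -c "
from h import *
d=snap('wrist','w31.png');st();framepos(d)"
python3 -m crank '[[0,0.003,0,0.003,0],[0,0.002,0,0.002,0],[0,0,0,0,0]]' 20
python3 -c "
from h import *
d=snap('wrist','w31.png');st();framepos(d)"
```

```text
t: 52.6
tcp_pos: [0.5633, 0.0364, 0.0369]
tool_rot: [0.716, 0.023, -0.698, 0.024]
force: [8.3, 6.4, 29.8]
finger_gap: 0.101
t 52.65 tcp [0.5633 0.0364 0.0369] F [ 8.2  5.8 30.4] gap 0.103
toolx [ 0.026 -0.    -1.   ] tooly [ 0.066 -0.998  0.002] toolz [-0.997 -0.066 -0.026] q [-0.13  0.73  1.74  0.    0.64  1.37]
frame front z -32.6 centre z 5.4, y 0.4 (-4.7..5.4), top x -22.7 pitch -11.23
t: 52.95
tcp_pos: [0.5639, 0.0338, 0.0339]
tool_rot: [0.72, 0.022, -0.693, 0.027]
force: [12.5, 0.6, 35.8]
finger_gap: 0.101
t 53.00 tcp [0.5639 0.0337 0.0339] F [11.6  1.1 35.6] gap 0.103
toolx [ 0.038 -0.005 -0.999] tooly [ 0.069 -0.998  0.007] toolz [-0.997 -0.069 -0.037] q [-0.14  0.73  1.75  0.    0.62  1.36]
frame front z -31.4 centre z 6.6, y 0.4 (-4.6..5.4), top x -22.9 pitch -7.02
```

```bash
python3 -m crank '[[0,-0.004,0,0,0],[0.014,-0.003,0,0,0],[0.016,0,0,0,0],[0.016,0,0,0,0],[0.016,0,0,0,0]]' 20
python3 -c "
from h import *
d=snap('wrist','w32.png');st()
try: framepos(d)
except Exception as e: print(e)"
```

```text
t: 53.5
tcp_pos: [0.5457, 0.0361, 0.0312]
tool_rot: [-0.706, -0.025, 0.708, -0.024]
force: [0.3, 0.2, -0.8]
finger_gap: 0.187
t 53.55 tcp [0.5459 0.0361 0.0313] F [-0.8 -0.1 -0.8] gap 0.188
toolx [-0.002  0.    -1.   ] tooly [ 0.069 -0.998 -0.001] toolz [-0.998 -0.069  0.002] q [-0.14  0.74  1.77  0.    0.64  1.36]
frame front z -38.0 centre z -0.0, y 2.8 (-2.2..7.8), top x -26.9 pitch -0.28
```

View pics/w32.png

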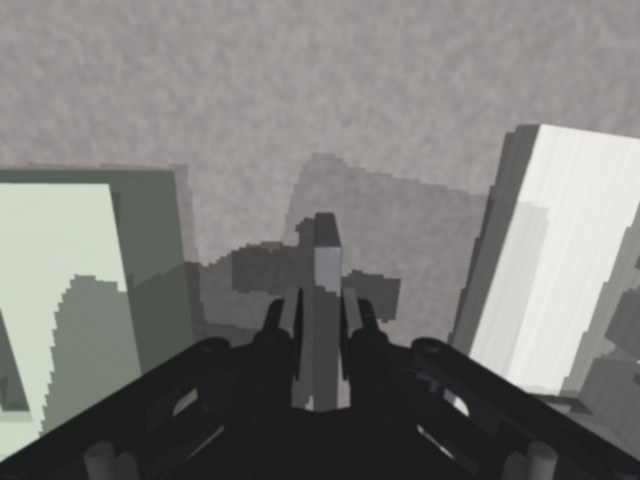

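```bash
python3 -m crank '[[0.02,-0.0075,0.0028,0,0],[0.02,0,0,0,0],[0.02,0,0,0,0]]' 60
python3 -c "
from h import *
d=snap('wrist','w33.png');st();framepos(d)"
python3 -m crank '[[0,0,0,0,0],[0,0,0,0,0],[0,0,0,0,0],[0,0,0,0,0]]' 60
python3 -c "
from h import *
d=snap('wrist','w33.png');st();framepos(d)"
```

```text
t: 53.85
tcp_pos: [0.5473, 0.033, 0.0399]
tool_rot: [0.707, 0.024, -0.706, 0.024]
force: [0.7, 0.9, 0.5]
finger_gap: 0.237
t 53.90 tcp [0.5472 0.0331 0.0399] F [0.  0.1 0. ] gap 0.235
toolx [ 0.  0. -1.] tooly [ 0.069 -0.998  0.   ] toolz [-0.998 -0.069 -0.   ] q [-0.14  0.72  1.76  0.    0.66  1.36]
frame front z -36.6 centre z 1.4, y -0.5 (-5.5..4.6), top x -19.9 pitch -0.05
t: 54.3
tcp_pos: [0.5472, 0.0331, 0.0398]
tool_rot: [0.707, 0.025, -0.707, 0.025]
force: [-0.1, 0.2, 2.0]
finger_gap: 0.1
t 54.35 tcp [0.5472 0.0331 0.0398] F [ 0.  -0.1  1.6] gap 0.103
toolx [ 0. -0. -1.] tooly [ 0.069 -0.998  0.   ] toolz [-0.998 -0.069 -0.   ] q [-0.14  0.72  1.76 -0.    0.66  1.36]
frame front z -36.9 centre z 1.1, y 0.4 (-4.5..5.4), top x -20.1 pitch -0.18
```

```bash
python3 -m crank '[[0,-0.04,0,0,0],[0,-0.045,0,0,0],[0,-0.04,0,0,0],[0,0,-0.04,0,0],[0,0,-0.04,0,0]]'
python3 -m crank '[[0,0,-0.04,0,0],[0,0,-0.04,0,0],[0,0,-0.04,0,0],[0,0,-0.006,0,0],[0,0,0,0,0]]'
python3 -m crank '[[0,0,0,0,0],[0,0,0,0,0]]'
python3 -c "
from h import *
d=snap('wrist','w34.png');st();framepos(d);go(.5328,.2394,.105,-86)"
```

```text
t: 54.85
tcp_pos: [0.5426, 0.113, 0.1664]
tool_rot: [0.708, 0.023, -0.705, 0.023]
force: [-0.3, 0.3, -1.7]
finger_gap: 0.098
t: 55.35
tcp_pos: [0.532, 0.2398, 0.1642]
tool_rot: [-0.706, -0.025, 0.707, -0.026]
force: [-0.5, 0.3, -0.3]
finger_gap: 0.104
t: 55.55
tcp_pos: [0.5329, 0.2372, 0.1645]
tool_rot: [-0.706, -0.024, 0.707, -0.024]
force: [-0.3, 0.0, -1.0]
finger_gap: 0.099
t 55.60 tcp [0.533  0.2372 0.1646] F [-0.  -0.2 -0.3] gap 0.101
toolx [-0.001 -0.    -1.   ] tooly [ 0.067 -0.998  0.   ] toolz [-0.998 -0.067  0.001] q [ 0.23  0.56  1.6  -0.    0.98  1.73]
frame front z -36.9 centre z 1.1, y 0.4 (-4.5..5.4), top x -20.0 pitch -0.13
now ang -86.13; yaw rows total -0.0023 rad; after turn: tx 0.0596 ty -0.0022 tz 0.0000; before turn: ty -0.0022 tz -0.0000
```

```bash
python3 -m crank '[[0,0.03,-0.0022,0,-0.002],[0,0.03,0,0,0],[0,0,0,0,0],[0,0,0,0,0],[0,0,0,0,0]]'
python3 -m crank '[[0,0,0,0,0]]'
python3 -c "
from h import *
st();go(.5328,.2394,.105,-86)"
```

```text
t: 56.1
tcp_pos: [0.534, 0.2406, 0.1061]
tool_rot: [0.708, 0.025, -0.706, 0.025]
force: [-0.3, -0.7, -0.8]
finger_gap: 0.101
t: 56.2
tcp_pos: [0.5339, 0.2409, 0.1063]
tool_rot: [0.708, 0.025, -0.706, 0.025]
force: [-0.2, -0.0, -1.4]
finger_gap: 0.1
t 56.20 tcp [0.5339 0.2409 0.1063] F [-0.2 -0.  -1.4] gap 0.100
toolx [ 0.003  0.001 -1.   ] tooly [ 0.071 -0.997 -0.001] toolz [-0.997 -0.071 -0.003] q [0.23 0.64 1.64 0.   0.86 1.73]
now ang -85.93; yaw rows total 0.0012 rad; after turn: tx 0.0013 ty 0.0014 tz 0.0012; before turn: ty 0.0014 tz 0.0012
```

```bash
python3 -m crank '[[0,0,0,0,0],[0,0,0,0,0],[0,0,0,0,0],[0,0,0,0,0],[0,0,0,0,0]]'
python3 -c "
from h import *
st();go(.5328,.2394,.105,-86)"
```

```text
t: 56.7
tcp_pos: [0.5326, 0.2409, 0.1047]
tool_rot: [-0.707, -0.025, 0.707, -0.025]
force: [-0.1, 0.7, -1.1]
finger_gap: 0.101
t 56.70 tcp [0.5326 0.2409 0.1047] F [-0.1  0.7 -1.1] gap 0.101
toolx [-0. -0. -1.] tooly [ 0.071 -0.997  0.   ] toolz [-0.997 -0.071  0.   ] q [0.23 0.64 1.64 0.   0.86 1.73]
now ang -85.90; yaw rows total 0.0017 rad; after turn: tx -0.0003 ty 0.0015 tz -0.0001; before turn: ty 0.0015 tz -0.0001
```

```bash
python3 -m crank '[[0,0,0.0015,0,0.0017],[0,0,0,0,0],[0,0,0,0,0],[0,0,0,0,0],[0,0,0,0,0]]'
python3 -c "
from h import *
d=snap('wrist','w35.png');st();go(.5328,.2394,.105,-86)
im=d['image'];cv2.imwrite('pics/w35c.png',cv2.resize(im[155:315,180:440],None,fx=3,fy=3.6,interpolation=cv2.INTER_CUBIC))"
```

```text
t: 57.2
tcp_pos: [0.5327, 0.2394, 0.1047]
tool_rot: [-0.707, -0.025, 0.707, -0.025]
force: [0.2, -0.6, -1.6]
finger_gap: 0.098
t 57.25 tcp [0.5328 0.2394 0.1047] F [-0.6 -0.4 -1.5] gap 0.103
toolx [ 0.  0. -1.] tooly [ 0.07  -0.998 -0.   ] toolz [-0.998 -0.07  -0.   ] q [0.23 0.64 1.64 0.   0.85 1.73]
now ang -86.01; yaw rows total -0.0001 rad; after turn: tx -0.0003 ty 0.0000 tz -0.0000; before turn: ty 0.0000 tz -0.0000
```

View pics/w35c.png

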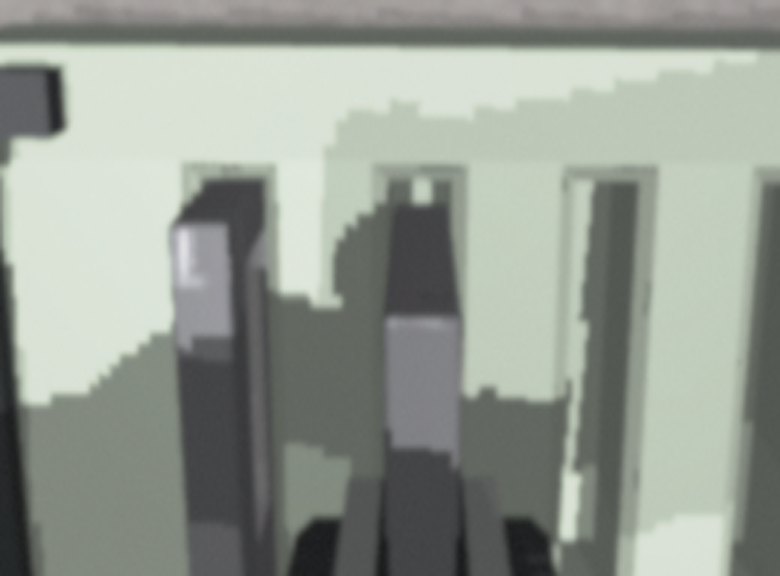

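```bash
python3 -m crank '[[0,0.006,0,0,0],[0,0.006,0,0,0],[0,0.004,0,0,0],[0,0,0,0,0],[0,0,0,0,0]]'
python3 -c "
from h import *
st()"
```

```text
t: 57.75
tcp_pos: [0.5326, 0.2393, 0.0884]
tool_rot: [-0.706, -0.025, 0.707, -0.025]
force: [-0.7, 0.8, -1.0]
finger_gap: 0.1
t 57.75 tcp [0.5326 0.2393 0.0884] F [-0.7  0.8 -1. ] gap 0.100
toolx [-0.001 -0.    -1.   ] tooly [ 0.07  -0.998  0.   ] toolz [-0.998 -0.07   0.001] q [0.23 0.67 1.65 0.   0.82 1.73]
```

In the mouth without force. Down.

```bash
python3 -m crank '[[0,0.006,0,0,0],[0,0.006,0,0,0],[0,0.006,0,0,0],[0,0.005,0,0,0],[0,0,0,0,0]]'
python3 -m crank '[[0,0.002,0,0,0],[0,0.002,0,0,0],[0,0,0,0,0]]'
```

```text
t: 58.25
tcp_pos: [0.5321, 0.2392, 0.0647]
tool_rot: [-0.706, -0.025, 0.707, -0.025]
force: [0.3, 0.2, -0.3]
finger_gap: 0.099
t: 58.55
tcp_pos: [0.533, 0.2395, 0.0628]
tool_rot: [0.707, 0.025, -0.706, 0.025]
force: [-1.6, -0.0, 4.7]
finger_gap: 0.102
```

```bash
python3 -m crank '[[0.024,0,0,0,0],[0.024,0,0,0,0],[0.024,0,0,0,0],[0.024,-0.03,0,0,0],[0.024,-0.05,0,0,0]]'
python3 -m crank '[[0.024,-0.05,0,0,0],[0.024,-0.02,0,0,0],[0.03,0,0.04,0,-0.14],[0.03,0,0.04,0,-0.14],[0.03,0,0.04,0,-0.14]]'
python3 -m crank '[[0.03,0,0.0,0,-0.14],[0.03,0,0.0,0,-0.14],[0.03,0,0,0,-0.14],[0.03,0,0,0,-0.14],[0.03,0,0,0,-0.14]]'
python3 -m crank '[[0.03,0,0,0,-0.14],[0.03,0,0,0,-0.14],[0.03,0,0,0,-0.03],[0.03,0,0,0,0]]'
python3 -c "
from h import *
st();go(*mg(-.0372,.055),.14,-4)"
```

```text
t: 59.05
tcp_pos: [0.5301, 0.2386, 0.1391]
tool_rot: [-0.704, -0.024, 0.71, -0.025]
force: [0.5, 0.1, 0.4]
finger_gap: 0.281
t: 59.55
tcp_pos: [0.5568, 0.1219, 0.212]
tool_rot: [-0.685, -0.174, 0.685, -0.174]
force: [0.6, 0.5, 0.2]
finger_gap: 0.349
t: 60.05
tcp_pos: [0.5574, 0.1226, 0.2115]
tool_rot: [-0.584, -0.398, 0.585, -0.398]
force: [0.5, 0.7, -0.7]
finger_gap: 0.352
t: 60.45
tcp_pos: [0.5575, 0.1228, 0.2115]
tool_rot: [-0.518, -0.481, 0.518, -0.481]
force: [0.5, -0.1, 0.4]
finger_gap: 0.351
t 60.45 tcp [0.5575 0.1228 0.2115] F [ 0.5 -0.1  0.4] gap 0.351
toolx [-0.  0. -1.] tooly [ 0.997 -0.073 -0.   ] toolz [-0.073 -0.997  0.   ] q [0.02 0.48 1.59 0.   1.07 0.09]
now ang -4.19; yaw rows total -0.0033 rad; after turn: tx 0.0715 ty -0.0504 tz 0.2188; before turn: ty -0.0496 tz 0.2190
```

```bash
python3 -m crank '[[0.03,0,-0.01,0.045,-0.003],[0.03,0,-0.01,0.045,0],[0.03,0,-0.01,0.045,0],[0.03,0.02,-0.01,0.045,0],[0.03,0.02,-0.01,0.039,0]]'
python3 -m crank '[[0.03,0.03,0,0,0],[0.03,0,0,0,0],[0.03,0,0,0,0],[0.03,0,0,0,0]]'
python3 -c "
from h import *
d=snap('wrist','w36.png');st();go(*mg(-.0372,.055),.058,-4)"
```

```text
t: 60.95
tcp_pos: [0.4929, -0.0942, 0.1722]
tool_rot: [0.518, 0.481, -0.517, 0.483]
force: [0.1, -0.2, -0.7]
finger_gap: 0.354
t: 61.35
tcp_pos: [0.4938, -0.0916, 0.1429]
tool_rot: [0.517, 0.482, -0.516, 0.484]
force: [0.4, -0.4, 0.2]
finger_gap: 0.349
t 61.40 tcp [ 0.4939 -0.0916  0.1431] F [-0.2 -0.2  0.6] gap 0.348
toolx [ 0.003 -0.001 -1.   ] tooly [ 0.998 -0.067  0.003] toolz [-0.067 -0.998  0.001] q [-0.41  0.5   1.82  0.    0.82 -0.34]
now ang -3.84; yaw rows total 0.0029 rad; after turn: tx 0.0851 ty -0.0019 tz 0.0006; before turn: ty -0.0021 tz 0.0005
```

View pics/w36.png

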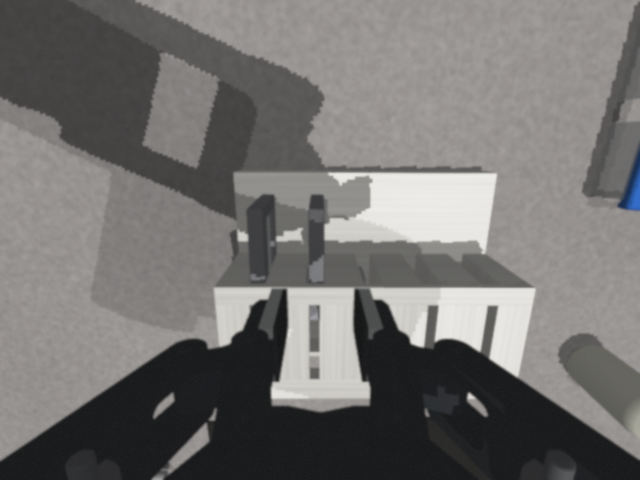

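```bash
python3 -m crank '[[0.03,0.03,-0.0019,0.0005,0],[0.03,0.03,0,0,0],[0.03,0.02,0,0,0],[0.03,0.005,0,0,0],[0.03,0,0,0,0]]'
python3 -m crank '[[0.03,0,0,0,0],[0.03,0,0,0,0],[0.03,0,0,0,0]]'
python3 -c "
from h import *
st();go(*mg(-.0372,.055),.058,-4)"
```

```text
t: 61.9
tcp_pos: [0.4913, -0.092, 0.0571]
tool_rot: [0.517, 0.483, -0.516, 0.483]
force: [-0.1, 0.1, 0.5]
finger_gap: 0.355
t: 62.2
tcp_pos: [0.4915, -0.0926, 0.0578]
tool_rot: [0.517, 0.482, -0.516, 0.483]
force: [-0.4, 1.0, -0.1]
finger_gap: 0.349
t 62.20 tcp [ 0.4915 -0.0926  0.0578] F [-0.4  1.  -0.1] gap 0.349
toolx [ 0.002 -0.001 -1.   ] tooly [ 0.998 -0.068  0.002] toolz [-0.068 -0.998  0.001] q [-0.41  0.65  1.88 -0.    0.61 -0.34]
now ang -3.89; yaw rows total 0.0019 rad; after turn: tx -0.0002 ty 0.0004 tz -0.0006; before turn: ty 0.0004 tz -0.0006
```

```bash
python3 -m crank '[[0.0,0,0,0,0],[0,0,0,0,0],[0,0,0,0,0],[0,0,0,0,0]]' 60
python3 -m crank '[[0,0,0,-0.008,0],[0,0,0,-0.008,0],[0,0,0,-0.010,0],[0,0,0,-0.012,0],[0,0,0,0,0]]'
python3 -m crank '[[0,-0.03,0,0,0],[0,-0.04,0,0,0],[0,-0.04,0,-0.01,0.14],[0,0,0,0,0.14],[0,0,0,0,0.14]]'
python3 -m crank '[[0,0,0,0,0.14],[0,0,0,0,0.14],[0,0,0,0,0.14],[0,0,0,0,0.14],[0,0,0,0,0.14]]'
python3 -m crank '[[0,0,0,0,0.14],[0,0,0,0,0.14],[0,0,0,0,0.03],[0,0,0,0,0]]'
python3 -c "
from h import *
d=snap('wrist','w37.png');st();framepos(d);go(*ts(.006,-.018,t=(.533,.2214)),.165,-86)"
```

```text
t: 62.6
tcp_pos: [0.4912, -0.0926, 0.0575]
tool_rot: [0.517, 0.482, -0.517, 0.483]
force: [-0.6, -0.0, 4.3]
finger_gap: 0.102
t: 63.1
tcp_pos: [0.4941, -0.0539, 0.0575]
tool_rot: [0.517, 0.482, -0.516, 0.483]
force: [1.0, 1.7, 6.9]
finger_gap: 0.101
t: 63.6
tcp_pos: [0.4946, -0.0441, 0.1681]
tool_rot: [0.608, 0.362, -0.606, 0.364]
force: [-0.0, -0.3, -1.1]
finger_gap: 0.1
t: 64.1
tcp_pos: [0.4935, -0.0441, 0.1663]
tool_rot: [-0.694, -0.133, 0.695, -0.132]
force: [0.2, -0.5, 0.3]
finger_gap: 0.097
t: 64.5
tcp_pos: [0.4935, -0.0441, 0.1664]
tool_rot: [-0.706, -0.026, 0.707, -0.026]
force: [0.4, 0.1, -1.0]
finger_gap: 0.101
t 64.55 tcp [ 0.4936 -0.0442  0.1664] F [ 0.2 -0.1 -1.2] gap 0.104
toolx [-0.001  0.001 -1.   ] tooly [ 0.074 -0.997 -0.001] toolz [-0.997 -0.074  0.001] q [-0.32  0.45  1.82  0.    0.87  1.18]
frame front z -34.6 centre z 3.4, y 0.5 (-4.5..5.5), top x -22.4 pitch -0.07
now ang -85.78; yaw rows total 0.0039 rad; after turn: tx 0.0014 ty -0.2442 tz -0.0638; before turn: ty -0.2439 tz -0.0647
```

```bash
python3 -m crank '[[0,0,-0.04,-0.01,0.004],[0,0,-0.04,-0.01,0],[0,0,-0.04,-0.01,0],[0,0,-0.04,-0.01,0],[0,0,-0.04,-0.01,0]]'
python3 -m crank '[[0,0.02,-0.03,-0.01,0],[0,0.03,-0.014,0,0],[0,0.01,0,0,0],[0,0,0,0,0],[0,0,0,0,0]]'
python3 -m crank '[[0,0,0,0,0],[0,0,0,0,0],[0,0,0,0,0]]'
python3 -c "
from h import *
st();go(.5378,.2037,.104,-86)"
```

```text
t: 65.05
tcp_pos: [0.5298, 0.1602, 0.1666]
tool_rot: [-0.706, -0.025, 0.707, -0.025]
force: [-0.4, -0.8, -0.5]
finger_gap: 0.101
t: 65.55
tcp_pos: [0.5372, 0.2021, 0.1071]
tool_rot: [-0.707, -0.024, 0.707, -0.024]
force: [-0.6, -0.4, -0.5]
finger_gap: 0.101
t: 65.85
tcp_pos: [0.5376, 0.2024, 0.1078]
tool_rot: [0.707, 0.024, -0.706, 0.024]
force: [1.3, 0.1, -0.8]
finger_gap: 0.101
t 65.85 tcp [0.5376 0.2024 0.1078] F [ 1.3  0.1 -0.8] gap 0.101
toolx [ 0.002  0.    -1.   ] tooly [ 0.068 -0.998 -0.   ] toolz [-0.998 -0.068 -0.002] q [ 0.17  0.63  1.67 -0.    0.84  1.67]
now ang -86.12; yaw rows total -0.0021 rad; after turn: tx 0.0038 ty -0.0012 tz -0.0002; before turn: ty -0.0012 tz -0.0002
```

```bash
python3 -m crank '[[0,0.004,-0.0012,0,-0.002],[0,0,0,0,0],[0,0,0,0,0],[0,0,0,0,0],[0,0,0,0,0]]'
python3 -c "
from h import *
d=snap('wrist','w38.png');st();framepos(d);go(.5378,.2037,.104,-86)
im=d['image'];cv2.imwrite('pics/w38c.png',cv2.resize(im[155:315,180:440],None,fx=3,fy=3.6,interpolation=cv2.INTER_CUBIC))"
```

```text
t: 66.35
tcp_pos: [0.5369, 0.2043, 0.1028]
tool_rot: [-0.707, -0.025, 0.707, -0.025]
force: [-0.1, -0.1, -1.1]
finger_gap: 0.103
t 66.40 tcp [0.5369 0.2043 0.1028] F [-0.5 -0.4 -0.2] gap 0.101
toolx [-0. -0. -1.] tooly [ 0.071 -0.997  0.   ] toolz [-0.997 -0.071  0.   ] q [ 0.17  0.64  1.67 -0.    0.84  1.67]
frame front z -34.5 centre z 3.5, y 0.5 (-4.5..5.5), top x -22.3 pitch -0.2
now ang -85.94; yaw rows total 0.0010 rad; after turn: tx -0.0012 ty 0.0006 tz -0.0009; before turn: ty 0.0006 tz -0.0009
```

View pics/w38c.png

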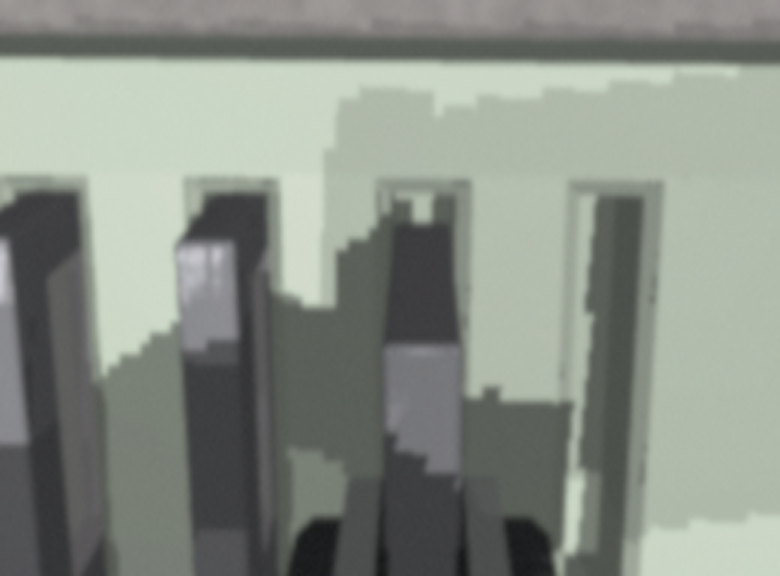

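```bash
python3 -m crank '[[0,0,0.0006,-0.0007,0.001],[0,0.006,0,0,0],[0,0.006,0,0,0],[0,0,0,0,0],[0,0,0,0,0]]'
python3 -c "
from h import *
st();go(.5378,.2037,.09,-86)"
```

```text
t: 66.9
tcp_pos: [0.5373, 0.2036, 0.0903]
tool_rot: [-0.706, -0.025, 0.707, -0.025]
force: [0.2, -0.8, -0.5]
finger_gap: 0.103
t 66.90 tcp [0.5373 0.2036 0.0903] F [ 0.2 -0.8 -0.5] gap 0.103
toolx [-0.001 -0.    -1.   ] tooly [ 0.07  -0.998  0.   ] toolz [-0.998 -0.07   0.001] q [0.17 0.66 1.67 0.   0.81 1.67]
now ang -86.01; yaw rows total -0.0002 rad; after turn: tx 0.0003 ty -0.0001 tz -0.0005; before turn: ty -0.0001 tz -0.0005
```

```bash
python3 -m crank '[[0,0.006,0,0,0],[0,0.004,0,0,0],[0,0,0,0,0]]'
python3 -m crank '[[0,0.006,0,0,0],[0,0.006,0,0,0],[0,0.005,0,0,0],[0,0,0,0,0]]'
python3 -m crank '[[0,0.002,0,0,0],[0,0.002,0,0,0],[0,0,0,0,0]]'
```

```text
t: 67.2
tcp_pos: [0.5371, 0.2036, 0.0801]
tool_rot: [-0.706, -0.025, 0.707, -0.025]
force: [0.4, -0.5, -0.1]
finger_gap: 0.102
t: 67.6
tcp_pos: [0.537, 0.2035, 0.0628]
tool_rot: [-0.706, -0.025, 0.707, -0.025]
force: [-0.4, 0.1, -0.4]
finger_gap: 0.101
t: 67.9
tcp_pos: [0.5379, 0.2037, 0.0605]
tool_rot: [0.707, 0.025, -0.706, 0.025]
force: [-0.8, -0.4, 3.4]
finger_gap: 0.101
```

```bash
python3 -m crank '[[0.024,0,0,0,0],[0.024,0,0,0,0],[0.024,0,0,0,0],[0.024,-0.03,0,0,0],[0.024,-0.05,0,0,0]]'
python3 -m crank '[[0.024,-0.05,0,0,0],[0.024,-0.02,0,0,0],[0.03,0,0.04,0,-0.14],[0.03,0,0.04,0,-0.14],[0.03,0,0.04,0,-0.14]]'
python3 -m crank '[[0.03,0,0.0,0,-0.14],[0.03,0,0.0,0,-0.14],[0.03,0,0,0,-0.14],[0.03,0,0,0,-0.14],[0.03,0,0,0,-0.14]]'
python3 -m crank '[[0.03,0,0,0,-0.14],[0.03,0,0,0,-0.14],[0.03,0,0,0,-0.03],[0.03,0,0,0,0]]'
python3 -c "
from h import *
st();go(*mg(-.0750,.055),.14,-4)"
```

```text
t: 68.4
tcp_pos: [0.535, 0.2031, 0.1373]
tool_rot: [-0.704, -0.024, 0.71, -0.025]
force: [1.4, 0.1, 0.6]
finger_gap: 0.285
t: 68.9
tcp_pos: [0.5617, 0.0862, 0.2102]
tool_rot: [-0.685, -0.174, 0.686, -0.174]
force: [0.7, 0.1, 0.2]
finger_gap: 0.353
t: 69.4
tcp_pos: [0.5623, 0.0869, 0.2096]
tool_rot: [-0.584, -0.398, 0.585, -0.398]
force: [-1.3, 0.6, -0.5]
finger_gap: 0.352
t: 69.8
tcp_pos: [0.5623, 0.0871, 0.2097]
tool_rot: [-0.518, -0.481, 0.518, -0.481]
force: [0.4, 0.2, -0.6]
finger_gap: 0.351
t 69.80 tcp [0.5623 0.0871 0.2097] F [ 0.4  0.2 -0.6] gap 0.351
toolx [-0.  0. -1.] tooly [ 0.997 -0.073 -0.   ] toolz [-0.073 -0.997  0.   ] q [-0.04  0.48  1.6  -0.    1.07  0.03]
now ang -4.18; yaw rows total -0.0032 rad; after turn: tx 0.0697 ty -0.0955 tz 0.1836; before turn: ty -0.0949 tz 0.1839
```

```bash
python3 -m crank '[[0.03,0,-0.02,0.037,-0.003],[0.03,0,-0.02,0.037,0],[0.03,0,-0.02,0.037,0],[0.03,0.02,-0.02,0.037,0],[0.03,0.02,-0.0155,0.0355,0]]'
python3 -m crank '[[0.03,0.03,0,0,0],[0.03,0,0,0,0],[0.03,0,0,0,0],[0.03,0,0,0,0]]'
python3 -c "
from h import *
d=snap('wrist','w39.png');st();go(*mg(-.0750,.055),.058,-4)"
```

```text
t: 70.3
tcp_pos: [0.4539, -0.0907, 0.1701]
tool_rot: [0.517, 0.481, -0.517, 0.483]
force: [0.4, -0.6, -1.0]
finger_gap: 0.351
t: 70.7
tcp_pos: [0.4558, -0.0892, 0.1408]
tool_rot: [0.517, 0.482, -0.516, 0.484]
force: [-1.1, -0.0, 0.4]
finger_gap: 0.35
t 70.75 tcp [ 0.4558 -0.0892  0.141 ] F [ 0.3 -0.1  0.6] gap 0.352
toolx [ 0.003 -0.001 -1.   ] tooly [ 0.998 -0.067  0.003] toolz [-0.067 -0.998  0.001] q [-0.43  0.46  1.92  0.    0.76 -0.37]
now ang -3.84; yaw rows total 0.0028 rad; after turn: tx 0.0830 ty -0.0016 tz 0.0004; before turn: ty -0.0018 tz 0.0003
```

View pics/w39.png

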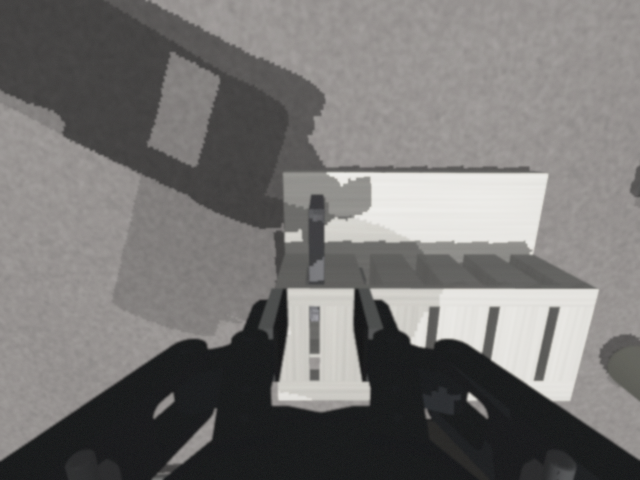

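Frame at u≈316 (finger mid 322): shift −2 mm, as before.

```bash
python3 -m crank '[[0.03,0.03,-0.0018,0.0003,0],[0.03,0.03,0,0,0],[0.03,0.018,0,0,0],[0.03,0.005,0,0,0],[0.03,0,0,0,0]]'
python3 -m crank '[[0.03,0,0,0,0],[0.03,0,0,0,0],[0.0,0,0,0,0],[0,0,0,0,0],[0,0,0,0,0]]' 60
python3 -m crank '[[0,0,0,0,0]]'
python3 -c "
from h import *
st()"
```

```text
t: 71.25
tcp_pos: [0.4534, -0.0893, 0.057]
tool_rot: [0.517, 0.483, -0.516, 0.483]
force: [-0.6, 1.3, 0.1]
finger_gap: 0.354
t: 71.75
tcp_pos: [0.4533, -0.0898, 0.0577]
tool_rot: [0.517, 0.482, -0.517, 0.483]
force: [-0.9, 0.2, 6.1]
finger_gap: 0.103
t: 71.85
tcp_pos: [0.4533, -0.0898, 0.0577]
tool_rot: [0.517, 0.482, -0.517, 0.483]
force: [-0.4, 0.1, 6.3]
finger_gap: 0.103
t 71.85 tcp [ 0.4533 -0.0898  0.0577] F [-0.4  0.1  6.3] gap 0.103
toolx [ 0.002 -0.001 -1.   ] tooly [ 0.998 -0.069  0.002] toolz [-0.069 -0.998  0.   ] q [-0.44  0.63  1.98  0.    0.53 -0.37]
```

```bash
python3 -m crank '[[0,0,0,-0.008,0],[0,0,0,-0.008,0],[0,0,0,-0.010,0],[0,0,0,-0.012,0],[0,0,0,0,0]]'
python3 -m crank '[[0,-0.03,0,0,0],[0,-0.04,0,0,0],[0,-0.04,0,-0.01,0.14],[0,0,0,0,0.14],[0,0,0,0,0.14]]'
python3 -m crank '[[0,0,0,0,0.14],[0,0,0,0,0.14],[0,0,0,0,0.14],[0,0,0,0,0.14],[0,0,0,0,0.14]]'
python3 -m crank '[[0,0,0,0,0.14],[0,0,0,0,0.14],[0,0,0,0,0.03],[0,0,0,0,0]]'
python3 -c "
from h import *
d=snap('wrist','w40.png');st();framepos(d);go(.5369+.0034,.1679,.165,-86)"
```

```text
t: 72.35
tcp_pos: [0.4562, -0.0511, 0.0577]
tool_rot: [0.517, 0.482, -0.516, 0.484]
force: [1.3, 2.4, 7.3]
finger_gap: 0.099
t: 72.85
tcp_pos: [0.4566, -0.0413, 0.1684]
tool_rot: [0.608, 0.362, -0.606, 0.364]
force: [-0.7, 0.6, -1.1]
finger_gap: 0.103
t: 73.35
tcp_pos: [0.4556, -0.0412, 0.1667]
tool_rot: [-0.694, -0.133, 0.695, -0.132]
force: [0.2, 0.0, -0.7]
finger_gap: 0.104
t: 73.75
tcp_pos: [0.4557, -0.0413, 0.1667]
tool_rot: [-0.706, -0.026, 0.707, -0.026]
force: [-0.3, 0.1, -0.4]
finger_gap: 0.1
t 73.80 tcp [ 0.4557 -0.0413  0.1667] F [-0.   1.3 -1.2] gap 0.105
toolx [-0.001  0.001 -1.   ] tooly [ 0.074 -0.997 -0.001] toolz [-0.997 -0.074  0.001] q [-0.34  0.41  1.91  0.    0.82  1.16]
frame front z -34.6 centre z 3.4, y 0.5 (-4.5..5.5), top x -22.1 pitch -0.13
now ang -85.78; yaw rows total 0.0039 rad; after turn: tx 0.0017 ty -0.2028 tz -0.0990; before turn: ty -0.2024 tz -0.0998
```

```bash
python3 -m crank '[[0,0,-0.035,-0.018,0.004],[0,0,-0.035,-0.018,0],[0,0,-0.035,-0.018,0],[0,0,-0.035,-0.018,0],[0,0,-0.035,-0.018,0]]'
python3 -m crank '[[0,0.02,-0.0278,-0.009,0],[0,0.03,0,0,0],[0,0.01,0,0,0],[0,0,0,0,0],[0,0,0,0,0]]'
python3 -m crank '[[0,0,0,0,0],[0,0,0,0,0],[0,0,0,0,0]]'
python3 -c "
from h import *
st();go(.5403,.1679,.104,-86)"
```

```text
t: 74.3
tcp_pos: [0.5338, 0.1408, 0.1667]
tool_rot: [-0.706, -0.025, 0.707, -0.025]
force: [-0.6, -0.9, -1.3]
finger_gap: 0.105
t: 74.8
tcp_pos: [0.5409, 0.1669, 0.1072]
tool_rot: [0.707, 0.024, -0.707, 0.024]
force: [0.6, 0.1, -0.9]
finger_gap: 0.102
t: 75.1
tcp_pos: [0.5413, 0.1671, 0.1077]
tool_rot: [0.707, 0.024, -0.706, 0.024]
force: [-0.0, -0.1, -0.1]
finger_gap: 0.1
t 75.10 tcp [0.5413 0.1671 0.1077] F [-0.  -0.1 -0.1] gap 0.100
toolx [ 0.002  0.    -1.   ] tooly [ 0.068 -0.998 -0.   ] toolz [-0.998 -0.068 -0.002] q [0.1  0.62 1.69 0.   0.83 1.6 ]
now ang -86.10; yaw rows total -0.0017 rad; after turn: tx 0.0037 ty -0.0008 tz 0.0010; before turn: ty -0.0008 tz 0.0010
```

```bash
python3 -m crank '[[0,0.004,-0.0006,0.0006,-0.002],[0,0,0,0,0],[0,0,0,0,0],[0,0,0,0,0],[0,0,0,0,0]]'
python3 -c "
from h import *
d=snap('wrist','w41.png');st();go(.5403,.1679,.104,-86)
im=d['image'];cv2.imwrite('pics/w41c.png',cv2.resize(im[155:315,180:440],None,fx=3,fy=3.6,interpolation=cv2.INTER_CUBIC))"
```

```text
t: 75.6
tcp_pos: [0.5401, 0.168, 0.1028]
tool_rot: [-0.707, -0.025, 0.707, -0.025]
force: [0.7, -0.7, -0.4]
finger_gap: 0.104
t 75.65 tcp [0.5401 0.168  0.1028] F [ 0.2 -0.2 -0.3] gap 0.104
toolx [ 0.  0. -1.] tooly [ 0.071 -0.997 -0.   ] toolz [-0.997 -0.071 -0.   ] q [0.1  0.63 1.69 0.   0.82 1.6 ]
now ang -85.95; yaw rows total 0.0009 rad; after turn: tx -0.0012 ty 0.0001 tz -0.0001; before turn: ty 0.0001 tz -0.0001
```

View pics/w41c.png

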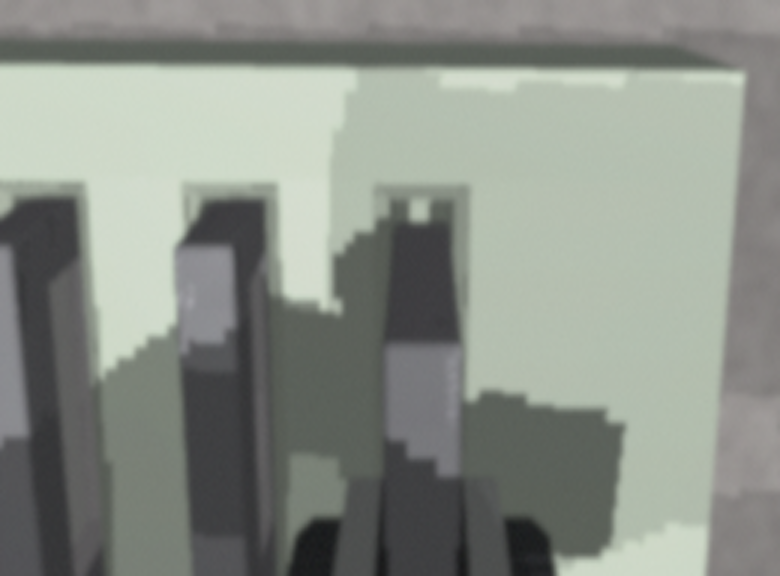

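Aligned. Descend.

```bash
python3 -m crank '[[0,0.006,0,0,0],[0,0.006,0,0,0],[0,0.004,0,0,0],[0,0,0,0,0]]'
python3 -m crank '[[0,0.006,0,0,0],[0,0.004,0,0,0],[0,0,0,0,0]]'
python3 -m crank '[[0,0.006,0,0,0],[0,0.006,0,0,0],[0,0.002,0,0,0],[0,0,0,0,0]]'
python3 -m crank '[[0,0.002,0,0,0],[0,0.001,0,0,0],[0,0,0,0,0]]'
```

```text
t: 76.05
tcp_pos: [0.5394, 0.1679, 0.0858]
tool_rot: [-0.706, -0.025, 0.707, -0.025]
force: [-1.2, -0.3, -1.4]
finger_gap: 0.108
t: 76.35
tcp_pos: [0.5397, 0.1679, 0.0761]
tool_rot: [-0.706, -0.025, 0.707, -0.025]
force: [0.1, 0.2, -1.0]
finger_gap: 0.1
t: 76.75
tcp_pos: [0.5398, 0.168, 0.0623]
tool_rot: [-0.706, -0.025, 0.707, -0.025]
force: [-0.2, 0.6, 0.2]
finger_gap: 0.102
t: 77.05
tcp_pos: [0.5405, 0.168, 0.0608]
tool_rot: [0.707, 0.025, -0.706, 0.025]
force: [-0.4, 0.1, 5.1]
finger_gap: 0.105
```

```bash
python3 -m crank '[[0.024,0,0,0,0],[0.024,0,0,0,0],[0.024,0,0,0,0],[0.024,-0.03,0,0,0],[0.024,-0.05,0,0,0]]'
python3 -m crank '[[0.024,-0.05,0,0,0],[0.024,-0.04,0,0,0],[0.03,-0.04,0,0,0],[0.03,0,0,0,0],[0.03,0,0,0,0]]'
python3 -m crank '[[0.03,0,0,0.04,0],[0.03,0,0,0.04,0],[0.03,0,0,0.03,0],[0.03,0,0,0,0],[0.03,0,0,0,0]]'
python3 -c "
from h import *
d=snap('wrist','w42.png');st();P=cloud(d)
m=(P[...,2]>.07)&(P[...,2]<.1)
th=np.radians(4);Rm=np.array([[np.cos(th),-np.sin(th)],[np.sin(th),np.cos(th)]]);q=(P[...,:2]-[.533,.2213])@Rm
for y in (-.054,-.018,.018,.054):
  k=m&(abs(q[...,1]-y)<.012)&(abs(q[...,0])<.06)
  A=q[k];z=P[k][:,2];t=z>np.percentile(z,80)-.003
  print(y,k.sum(),'z',np.round(np.percentile(z,[50,80,95]),4),'x',np.round(np.percentile(A[t][:,0],[1,99]),4),'y',np.round(np.percentile(A[t][:,1],[2,98]),4))
"
```

```text
t: 77.55
tcp_pos: [0.5375, 0.1676, 0.1374]
tool_rot: [-0.704, -0.025, 0.71, -0.025]
force: [0.3, -0.2, -0.3]
finger_gap: 0.281
t: 78.05
tcp_pos: [0.5403, 0.168, 0.2707]
tool_rot: [0.707, 0.025, -0.706, 0.025]
force: [-0.8, -0.8, -0.5]
finger_gap: 0.354
t: 78.55
tcp_pos: [0.4294, 0.1601, 0.2686]
tool_rot: [-0.706, -0.025, 0.707, -0.025]
force: [-0.0, 0.4, 0.8]
finger_gap: 0.345
t 78.60 tcp [0.4306 0.1602 0.2689] F [ 0.7  0.  -1.1] gap 0.350
toolx [-0.001 -0.    -1.   ] tooly [ 0.071 -0.998  0.   ] toolz [-0.998 -0.071  0.001] q [ 0.11  0.25  1.78 -0.    1.11  1.61]
-0.054 1062 z [0.0829 0.0835 0.0842] x [-0.0361  0.0375] y [-0.0592 -0.0495]
-0.018 1136 z [0.0828 0.0834 0.0841] x [-0.0362  0.0374] y [-0.0236 -0.0139]
0.018 1267 z [0.0826 0.0833 0.084 ] x [-0.0363  0.0373] y [0.0124 0.0221]
0.054 1377 z [0.0824 0.0833 0.084 ] x [-0.0363  0.0381] y [0.049  0.0587]
```

View pics/w42.png

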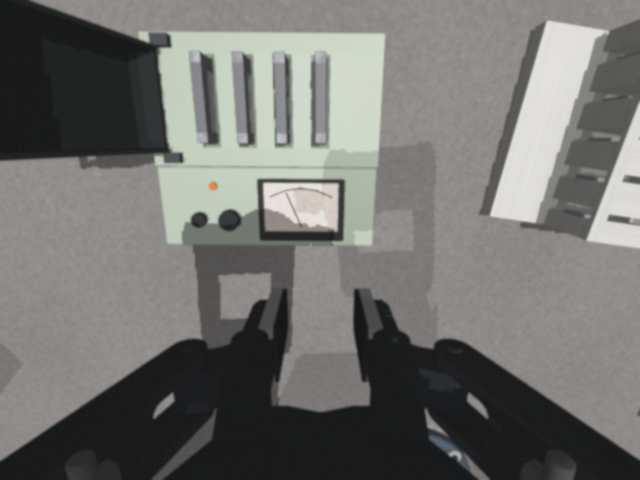

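```bash
python3 -m crank '[[0.03,-0.035,0,0,0],[0.03,-0.035,-0.02,0,0],[0.03,0,-0.04,-0.02,0],[0.03,0,-0.04,-0.02,0],[0.03,0,-0.04,-0.02,0]]'
python3 -c "
from h import *
go(.5211,.404,.32,-86)"
```

```text
t: 79.1
tcp_pos: [0.4824, 0.3059, 0.3396]
tool_rot: [0.707, 0.025, -0.706, 0.025]
force: [0.6, 0.4, -0.3]
finger_gap: 0.353
now ang -86.00; yaw rows total -0.0001 rad; after turn: tx 0.0196 ty -0.0952 tz -0.0455; before turn: ty -0.0952 tz -0.0454
```

```bash
python3 -m crank '[[0.03,0.01,-0.04,-0.02,0],[0.03,0.01,-0.04,-0.02,0],[0.03,0,-0.015,-0.0055,0],[0.03,0,0,0,0],[0.03,0,0,0,0]]'
python3 -m crank '[[0.03,0,0,0,0],[0.03,0,0,0,0],[0.03,0,0,0,0]]'
python3 -c "
from h import *
d=snap('wrist','w43.png');st();go(.5211,.404,.2215,-86);P=cloud(d)
Q=toolcloud(d);m=(P[...,2]>.225)&(P[...,2]<.262)&(P[...,1]>.36)&(P[...,1]<.44);A=P[m]
print(m.sum(),np.round(np.percentile(A,[3,50,97],axis=0),4))"
```

```text
t: 79.6
tcp_pos: [0.5194, 0.4018, 0.3186]
tool_rot: [-0.706, -0.025, 0.707, -0.026]
force: [-0.4, -0.5, 0.4]
finger_gap: 0.35
t: 79.9
tcp_pos: [0.5192, 0.4012, 0.3205]
tool_rot: [0.707, 0.025, -0.706, 0.024]
force: [0.5, -0.2, -1.0]
finger_gap: 0.35
t 79.95 tcp [0.5191 0.4013 0.3204] F [-0.3  0.7  0.6] gap 0.348
toolx [ 0.001  0.    -1.   ] tooly [ 0.07  -0.998 -0.   ] toolz [-0.998 -0.07  -0.001] q [ 0.49  0.49  1.24 -0.    1.41  1.99]
now ang -86.01; yaw rows total -0.0001 rad; after turn: tx 0.0989 ty -0.0025 tz -0.0022; before turn: ty -0.0025 tz -0.0021
1905 [[0.4819 0.3963 0.2293]
 [0.5269 0.4032 0.2431]
 [0.5643 0.4091 0.2448]]
```

View pics/w43.png

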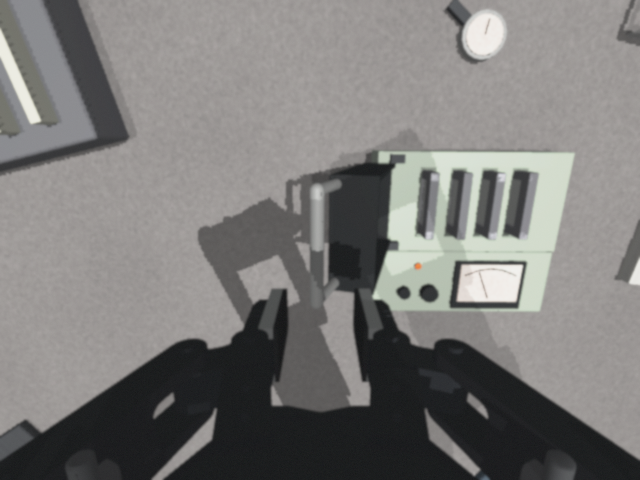

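```bash
python3 -m crank '[[0.03,0.04,-0.0022,-0.002,0],[0.03,0.03,0,0,0],[0.03,0.02,0,0,0],[0.03,0.009,0,0,0],[0.03,0,0,0,0]]'
python3 -m crank '[[0.03,0,0,0,0],[0.03,0,0,0,0],[0.03,0,0,0,0]]'
python3 -c "
from h import *
st();go(.5215,.4037,.2205,-86)"
```

```text
t: 80.45
tcp_pos: [0.5203, 0.4038, 0.2198]
tool_rot: [-0.706, -0.024, 0.707, -0.025]
force: [-0.7, -0.2, 0.5]
finger_gap: 0.345
t: 80.75
tcp_pos: [0.5216, 0.4048, 0.2223]
tool_rot: [0.708, 0.025, -0.706, 0.025]
force: [0.7, -0.0, 0.3]
finger_gap: 0.349
t 80.75 tcp [0.5216 0.4048 0.2223] F [ 0.7 -0.   0.3] gap 0.349
toolx [ 0.002  0.001 -1.   ] tooly [ 0.071 -0.998 -0.001] toolz [-0.997 -0.071 -0.003] q [0.49 0.58 1.35 0.   1.21 1.99]
now ang -85.95; yaw rows total 0.0009 rad; after turn: tx 0.0018 ty 0.0011 tz 0.0001; before turn: ty 0.0011 tz 0.0001
```

```bash
python3 -m crank '[[0.03,0.0015,0.001,0,0],[0,0,0,0,0],[0,0,0,0,0],[0,0,0,0,0],[0,0,0,0,0]]' 40
python3 -m crank '[[0,-0.0022,0.0046,0,0],[0,-0.0021,0.0047,0,0],[0,-0.0038,0.0095,0,0],[0,-0.0033,0.0097,0,0],[0,-0.0028,0.0098,0,0]]'
python3 -c "
from h import *
st()"
```

```text
t: 81.25
tcp_pos: [0.5209, 0.4037, 0.2195]
tool_rot: [0.707, 0.025, -0.707, 0.025]
force: [-1.5, 0.7, 1.0]
finger_gap: 0.099
t: 81.75
tcp_pos: [0.5234, 0.3646, 0.2345]
tool_rot: [-0.707, -0.025, 0.707, -0.025]
force: [-2.2, 2.3, 2.8]
finger_gap: 0.094
t 81.75 tcp [0.5234 0.3646 0.2345] F [-2.2  2.3  2.8] gap 0.094
toolx [-0.     0.001 -1.   ] tooly [ 0.07  -0.998 -0.001] toolz [-0.998 -0.07   0.   ] q [0.43 0.54 1.4  0.   1.2  1.93]
```

```bash
python3 -m crank '[[0,-0.0023,0.01,0,0],[0,-0.0027,0.0162,0,0],[0,-0.0014,0.0163,0,0],[0,0,0.0164,0,0],[0,0.0012,0.0164,0,0]]'
python3 -c "
from h import *
st();snap('scene','s44.png')"
python3 -m crank '[[0,0.0025,0.0162,0,0],[0,0.0038,0.0159,0,0],[0,0.0051,0.0156,0,0],[0,0.0063,0.0151,0,0],[0,0.0075,0.0146,0,0]]'
```

```text
t: 82.25
tcp_pos: [0.5284, 0.288, 0.2384]
tool_rot: [-0.706, -0.025, 0.707, -0.025]
force: [-2.3, -0.2, 0.1]
finger_gap: 0.101
t 82.25 tcp [0.5284 0.288  0.2384] F [-2.3 -0.2  0.1] gap 0.101
toolx [-0.001 -0.001 -1.   ] tooly [ 0.07  -0.998  0.001] toolz [-0.998 -0.07   0.002] q [ 0.31  0.49  1.48 -0.    1.17  1.81]
t: 82.8
tcp_pos: [0.5335, 0.2111, 0.2126]
tool_rot: [-0.706, -0.025, 0.708, -0.025]
force: [-4.4, 1.4, -1.6]
finger_gap: 0.101
```

View pics/s44.png

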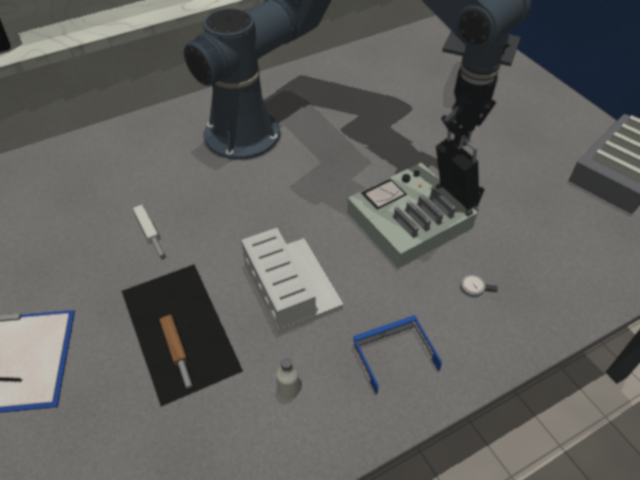

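```bash
python3 -m crank '[[0,0.0086,0.0139,0,0],[0,0.0097,0.0132,0,0],[0,0.0107,0.0124,0,0],[0,0.0117,0.0115,0,0],[0,0.0126,0.0105,0,0]]'
python3 -m crank '[[0,0.0134,0.0095,0,0],[0,0.0141,0.0084,0,0],[0,0.0147,0.0072,0,0],[0,0.0076,0.003,0,0],[0,0,0,0,0]]'
python3 -m crank '[[0,0,0,0,0],[0,0,0,0,0]]'
python3 -c "
from h import *
st()"
```

```text
t: 83.3
tcp_pos: [0.5379, 0.1502, 0.1588]
tool_rot: [-0.706, -0.025, 0.707, -0.025]
force: [-3.6, 2.0, -1.0]
finger_gap: 0.097
t: 83.8
tcp_pos: [0.5397, 0.1224, 0.1088]
tool_rot: [-0.705, -0.025, 0.708, -0.025]
force: [-4.9, -0.5, -0.2]
finger_gap: 0.101
t: 84.0
tcp_pos: [0.5397, 0.1231, 0.1106]
tool_rot: [-0.706, -0.025, 0.707, -0.026]
force: [-5.3, -1.3, -0.9]
finger_gap: 0.103
t 84.00 tcp [0.5397 0.1231 0.1106] F [-5.3 -1.3 -0.9] gap 0.103
toolx [-0.002 -0.001 -1.   ] tooly [ 0.072 -0.997  0.001] toolz [-0.997 -0.072  0.002] q [ 0.02  0.61  1.72 -0.    0.82  1.52]
```

```bash
python3 -m crank '[[0,0.007,0.0028,0,0],[0,0.007,0.0025,0,0],[0,0.006,0.0018,0,0],[0,0.004,0.001,0,0],[0,0,0,0,0]]'
python3 -m crank '[[0,0.003,0.0006,0,0],[0,0.003,0.0005,0,0],[0,0,0,0,0]]'
python3 -c "
from h import *
st()"
```

```text
t: 84.5
tcp_pos: [0.5403, 0.1153, 0.0864]
tool_rot: [-0.706, -0.025, 0.707, -0.026]
force: [-5.7, 0.1, -1.1]
finger_gap: 0.103
t: 84.8
tcp_pos: [0.5405, 0.114, 0.0806]
tool_rot: [-0.706, -0.025, 0.707, -0.026]
force: [-6.2, -1.2, -0.7]
finger_gap: 0.099
t 84.80 tcp [0.5405 0.114  0.0806] F [-6.2 -1.2 -0.7] gap 0.099
toolx [-0.002 -0.001 -1.   ] tooly [ 0.072 -0.997  0.001] toolz [-0.997 -0.072  0.002] q [ 0.01  0.65  1.74 -0.    0.75  1.51]
```

```bash
python3 -m crank '[[0,0.002,0.0004,0,0],[0,0.002,0.0003,0,0],[0,0.002,0.0003,0,0],[0,0,0,0,0]]'
python3 -m crank '[[0,0.0015,0,0,0],[0,0.0015,0,0,0],[0,0,0,0,0]]'
python3 -c "
from h import *
st()"
```

```text
t: 85.2
tcp_pos: [0.5406, 0.1128, 0.0748]
tool_rot: [-0.706, -0.025, 0.707, -0.026]
force: [-5.4, -2.6, 0.2]
finger_gap: 0.099
t: 85.5
tcp_pos: [0.5406, 0.1124, 0.0723]
tool_rot: [-0.706, -0.025, 0.707, -0.026]
force: [-6.2, -3.4, 2.1]
finger_gap: 0.103
t 85.50 tcp [0.5406 0.1124 0.0723] F [-6.2 -3.4  2.1] gap 0.103
toolx [-0.002 -0.002 -1.   ] tooly [ 0.072 -0.997  0.002] toolz [-0.997 -0.072  0.002] q [ 0.    0.67  1.74 -0.    0.74  1.5 ]
```

```bash
python3 -m crank '[[0,0.0015,0,0,0],[0,0.001,0,0,0],[0,0,0,0,0]]'
python3 -c "
from h import *
st();d=snap('wrist','w45.png');P=cloud(d)
q=(P[...,:2]-[.533,.2213])@np.array([[np.cos(np.radians(4)),-np.sin(np.radians(4))],[np.sin(np.radians(4)),np.cos(np.radians(4))]])
for y in (-.05,-.02,.02,.05):
  m=(abs(q[...,1]-y)<.006)&(abs(q[...,0])<.035)&(P[...,2]>.06)&(P[...,2]<.12); print(y,m.sum(),np.round(np.median(P[m][:,2]),4) if m.any() else None)"
```

```text
t: 85.8
tcp_pos: [0.5406, 0.1124, 0.0721]
tool_rot: [-0.706, -0.025, 0.707, -0.026]
force: [-10.8, -4.4, 18.7]
finger_gap: 0.097
t 85.80 tcp [0.5406 0.1124 0.0721] F [-10.8  -4.4  18.7] gap 0.097
toolx [-0.001 -0.002 -1.   ] tooly [ 0.072 -0.997  0.002] toolz [-0.997 -0.072  0.001] q [ 0.    0.67  1.74 -0.    0.73  1.5 ]
-0.05 3484 0.0927
-0.02 4498 0.0927
0.02 1898 0.0927
0.05 0 None
```

Hood is down on the deck (level at 0.0927, firm contact). Release and rise.

```bash
python3 -m crank '[[0,-0.002,0,0,0],[0.03,0,0,0,0],[0.03,0,0,0,0],[0.03,0,0,0,0],[0.03,-0.01,0,0,0]]'
python3 -m crank '[[0.03,-0.03,0,0,0],[0.03,-0.045,0,0,0],[0.03,-0.045,0,0,0],[0.03,-0.045,0,0,0],[0.03,-0.03,0,0,0]]'
python3 -m crank '[[0.03,0,0,0.04,0],[0.03,0,0,0.04,0],[0.03,0,0,0,0],[0.03,0,0,0,0],[0.03,0,0,0,0]]'
python3 -c "
from h import *
st();snap('wrist','w46.png');snap('scene','s46.png')
d=load('wrist');P=cloud(d)
q=(P[...,:2]-[.533,.2213])@np.array([[np.cos(np.radians(4)),-np.sin(np.radians(4))],[np.sin(np.radians(4)),np.cos(np.radians(4))]])
for y in (-.06,-.02,.02,.06,.08):
  m=(abs(q[...,1]-y)<.006)&(abs(q[...,0])<.035)&(P[...,2]>.06)&(P[...,2]<.12); print(y,m.sum(),np.round(np.median(P[m][:,2]),4) if m.any() else None)"
```

```text
t: 86.35
tcp_pos: [0.5418, 0.1134, 0.0805]
tool_rot: [-0.707, -0.025, 0.707, -0.025]
force: [-0.6, 0.1, -0.0]
finger_gap: 0.355
t: 86.85
tcp_pos: [0.543, 0.1135, 0.2804]
tool_rot: [0.709, 0.025, -0.704, 0.025]
force: [0.8, -0.5, -0.2]
finger_gap: 0.351
t: 87.35
tcp_pos: [0.4633, 0.1077, 0.2767]
tool_rot: [0.708, 0.025, -0.706, 0.025]
force: [0.1, -0.2, 0.4]
finger_gap: 0.353
t 87.35 tcp [0.4633 0.1077 0.2767] F [ 0.1 -0.2  0.4] gap 0.353
toolx [ 0.003 -0.    -1.   ] tooly [ 0.071 -0.997  0.   ] toolz [-0.997 -0.071 -0.003] q [-0.01  0.27  1.74 -0.    1.13  1.49]
-0.06 1064 0.0929
-0.02 1074 0.0928
0.02 1056 0.0928
0.06 1060 0.0927
0.08 1057 0.0928
```

View pics/s46.png

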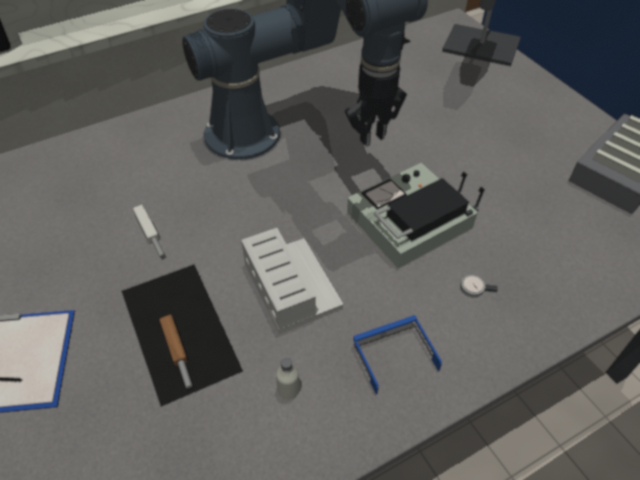

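View pics/w46.png

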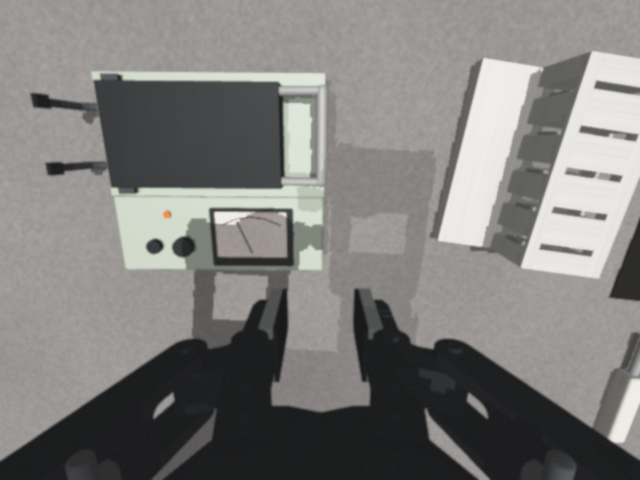

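```bash
python3 -c "
from h import *
d=load('scene');im=d['image'].astype('uint8')
cv2.imwrite('pics/rodc.png',cv2.resize(im[255:415,110:260],None,fx=5,fy=3.7,interpolation=cv2.INTER_CUBIC))
m=cv2.inRange(cv2.cvtColor(im,cv2.COLOR_BGR2HSV),(5,80,40),(25,255,255));m[:, :110]=0;m[:,260:]=0
c=max(cv2.findContours(m,0,1)[0],key=cv2.contourArea);x=c[:,0].mean(0);print(x,onplane(d,*x,.029))
print('tip',onplane(d,187,385,.016)); print('mat c',[np.round(onplane(d,u,v,.003),3) for u,v in [(122.5,290.7),(194.5,265),(242,371),(161,405)]])"
```

```text
[172.83333333 339.58333333] [ 0.54543364 -0.39996123  0.029     ]
tip [ 0.64545046 -0.41069505  0.016     ]
mat c [array([ 0.358, -0.453,  0.003]), array([ 0.369, -0.287,  0.003]), array([ 0.663, -0.303,  0.003]), array([ 0.653, -0.469,  0.003])]
```

View pics/rodc.png

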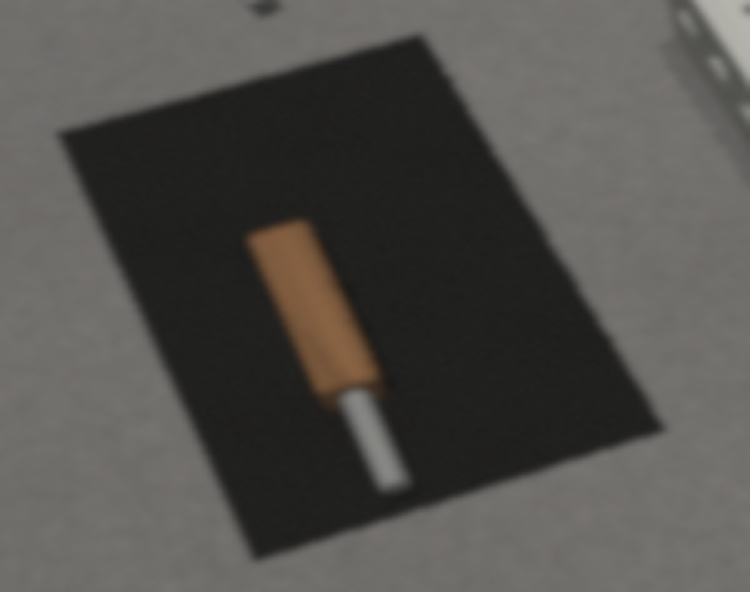

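```bash
python3 -c "
from station import manip
print(manip.sign_off())"
```

```text
the job is handed in; nothing more can be done
None
```

The job is handed in at about 87 s of simulated time. All four samples are in the tester, the hood is closed over them and the push rod is on its mat. The magazine's middle slot was empty, so there were four samples, not five.

**What I did**
- **Hood:** I swung it back onto its stop and later closed it, holding the bar the whole way and lowering it slowly onto each stop.
- **Pushing out:** I pushed each sample from behind until it stood about 48 mm out of the mouth. The first push was off by about a millimetre and caught in the slot (about 40 N). I backed off, realigned the rod and pushed again.
- **Seating:** The samples went into slots d, c, b and a in that order. The second one caught on the rim of slot c (about 49 N at the wrist) and tilted 24° in the grip. I stood it upright on the bench, gripped it again and seated it cleanly.

**Last checks**
- **Samples:** Before I closed the hood, all four tops stood at 83 mm, level, which is fully home.
- **Hood:** It reads 93 mm high along its whole length, so it is closed on the deck.
- **Rod:** It was knocked about 6 cm after I put it down. It still lies wholly on the mat, with its tip about 10 mm from the edge, so I left it there.
- **Leave-alone things:** I did not reach for the bottle, glasses, dial gauge or white look-alike, and they sit where they were in the scene picture.

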